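# Shut the coolant manifold's valve and draw its push-fit tubes

### The job

Strip the workstation's coolant manifold: first pull the crank key out of its holder, fit it on the valve's square spindle, wind it clockwise until the valve is fully shut and put the key back upright in its holder; no tube may be drawn before the valve is shut. Then take every bent tube out of its push-fit port, pressing the port's release ring down and drawing the tube straight out before the ring creeps back, and lay the tubes in the grey tray. Leave the other things on the desk alone.

Things in the scene. Friction and masses are not known exactly. Their poses are not given: they have to be found in the camera images.
- manifold: fixed coolant manifold: aluminium block 60 x 262 x 34 mm on feet, top face at z = 38 mm. Origin: centre of its underside; y along the block. On top, all at x = 0: four push-fit ports, port 0 to 3 at y = +38, -10, -58, -106 mm (port i holds tube i or is empty), and a brass valve at y = +98 mm. Each port is a black fitting 33 mm across up to z = 58 mm with a grey release ring over it.
- ring0 (a joint): how far port 0's release ring is pressed down (m): 0 up, 0.009 fully down. All rings are alike: its flange is 36 mm across, 4.5 mm thick, with a 17 mm hole round the tube; its top face is at z = 71.5 mm when up. Pressing takes about 1 N plus 0.42 N per mm/s of speed (10 mm/s: 5 N); let go, it creeps back up.
- ring1 (a joint): how far port 1's release ring is pressed down (m): 0 up, 0.009 fully down. All rings are alike: the port's jaws grip the tube, the harder it is pulled the harder, until the ring is 6 mm or more down.
- ring2 (a joint): how far port 2's release ring is pressed down (m): 0 up, 0.009 fully down. All rings are alike: let go from fully down, the ring creeps up and the jaws grip again when it passes about 5 mm, some 2.5 s later.
- ring3 (a joint): how far port 3's release ring is pressed down (m): 0 up, 0.009 fully down. All rings are alike: once a tube's foot is 35 mm above its seat, the jaws can no longer grip it.
- spindle (a joint): turn of the valve's square spindle (rad), counting up clockwise seen from above: 0 open; the stop (shut) is at 19.3. It starts between 0 and 1.4, so shutting takes a little under three full turns. Resists with about 0.035 N m and stays where it is left.
- spindle_top (a point): centre of the top of the brass spindle, z = 100 mm: a 10 mm square bar rising 34 mm out of the valve body (25 mm across there), its tip slightly tapered. The point's x and y axes are square to the flats and turn with it. The key sits on it loosely and may lean by up to 5 degrees.
- key: loose steel crank key, 130 g, upright in the holder at first. Origin: centre of its socket's open lower end; z up the stem, x along the arm. Socket 11.6 mm square, 30 mm deep (origin at z = 70 mm when on the spindle); stem 23 mm across up to z = 40 mm, then 15; arm z = 66 to 73 mm, x = -10 to 57 mm, 17 mm wide; over the stem a hub to hold, 15 mm across, z = 73 to 104 mm, 21 mm head up to 113 mm.
- key_grip (a point): middle of the key's freely spinning winding knob, 48 mm out from the key's axis along its x, 90 mm above its origin; knob 16 mm across from z = 73 to 103 mm in the key's frame, head 21 mm across above, top at 112 mm
- holder: fixed black upright key holder: foot 60 mm across, tube 34 mm across, open at the top at z = 60 mm, bore 27 mm across and 48 mm deep (floor at z = 12 mm). Origin: centre of its underside.
- tube0: bent steel tube of port 0, 12 mm across, 35 g, None if absent. Origin: centre of its foot; z up its straight leg, which bends (radius 15 mm) into the free leg along +x: its axis at z = 74 mm, its end at x = 68 mm. Seated, the foot is at z = 20 mm on the port's axis and the free leg points along the manifold's +x, axis at z = 94 mm.
- tube0_mid (a point): near the centre of mass of tube0: x = 18 mm, z = 56 mm in its frame (inside the bend)
- tube1: bent steel tube of port 1, 12 mm across, 35 g, None if absent. Origin: centre of its foot; z up its straight leg, which bends (radius 15 mm) into the free leg along +x: its axis at z = 74 mm, its end at x = 68 mm. Seated, the foot is at z = 20 mm on the port's axis and the free leg points along the manifold's +x, axis at z = 94 mm.
- tube1_mid (a point): near the centre of mass of tube1: x = 18 mm, z = 56 mm in its frame (inside the bend)
- tube2: bent steel tube of port 2, 12 mm across, 35 g, None if absent. Origin: centre of its foot; z up its straight leg, which bends (radius 15 mm) into the free leg along +x: its axis at z = 74 mm, its end at x = 68 mm. Seated, the foot is at z = 20 mm on the port's axis and the free leg points along the manifold's +x, axis at z = 94 mm.
- tube2_mid (a point): near the centre of mass of tube2: x = 18 mm, z = 56 mm in its frame (inside the bend)
- tube3: bent steel tube of port 3, 12 mm across, 35 g, None if absent. Origin: centre of its foot; z up its straight leg, which bends (radius 15 mm) into the free leg along +x: its axis at z = 74 mm, its end at x = 68 mm. Seated, the foot is at z = 20 mm on the port's axis and the free leg points along the manifold's +x, axis at z = 94 mm.
- tube3_mid (a point): near the centre of mass of tube3: x = 18 mm, z = 56 mm in its frame (inside the bend)
- tray: loose grey parts tray, 125 x 170 x 26 mm, open at the top, walls and floor 3 mm. Origin: centre of its underside; x along its short side, y along its long side.
- tape_measure: pocket tape measure, 36 x 68 x 60 mm, loose, to be left where it is. Origin: centre of its underside.
- stapler: desk stapler, 141 x 34 x 42 mm, loose, to be left where it is. Origin: centre of its underside.
There are look-alikes about, which are no part of the job. Leave any blue look-alike of the tube3 alone.

How it is judged:
On the way, in this order (a step that is already met when the one before it is completed fails the run):
1. the key is seated on the valve spindle (horizontal distance between key and spindle_top below 0.006 m and height (world z) of key below 0.077 m and angle between key's own z axis and vertical below 0.12 rad), for 0.2 s.
2. the valve is wound fully shut (value of joint spindle above 18.7 rad), for 0.1 s.
3. the key stands in its holder again (horizontal distance between key and holder below 0.008 m and height (world z) of key below 0.02 m and angle between key's own z axis and vertical below 0.12 rad), for 0.2 s.
At the end, for the whole second after the job is handed in: Valve within 0.7 rad of its stop, key upright in its holder and down to within 8 mm of the floor of the bore, every tube at rest in the tray (its middle within the tray's walls and less than 50 mm above its underside), tray flat on the desk (all of step 3 and value of joint spindle above 18.6 rad and x of tube0_mid in the frame of tray between -0.06 and 0.06 m and y of tube0_mid in the frame of tray between -0.08 and 0.08 m and z of each of tube0_mid, tube1_mid, tube2_mid, tube3_mid in the frame of tray below 0.05 m and linear speed of each of tube0, tube1, tube2, tube3, key below 0.02 m/s and x of tube1_mid in the frame of tray between -0.06 and 0.06 m and y of tube1_mid in the frame of tray between -0.08 and 0.08 m and x of tube2_mid in the frame of tray between -0.06 and 0.06 m and y of tube2_mid in the frame of tray between -0.08 and 0.08 m and x of tube3_mid in the frame of tray between -0.06 and 0.06 m and y of tube3_mid in the frame of tray between -0.08 and 0.08 m and height (world z) of tray below 0.01 m and angle between tray's own z axis and vertical below 0.1 rad); the robot touches nothing.
It fails at once if a tube is drawn more than 15 mm out of its port before the valve is shut (value of joint spindle below 18.6 rad and z of any of tube0, tube1, tube2, tube3 in the frame of manifold above 0.035 m).
It fails at once if the tape measure or the stapler is shifted by more than 30 mm (distance of any of tape_measure, stapler from where it was at the start of the episode above 0.03 m).
Of tube0, tube1, tube2, tube3 only 3 to 4 are there at a start; the rules pass over those that are not, and their reading is None.
At some moment in a run one of tray may be knocked a few centimetres aside while the robot is not near it.
Once in a run the grip may slacken for a moment while it holds something.
It also fails if it takes over 184 s, if anything falls off the work surface, if the arm or the gripper's body presses on something with over 40 N, if the wrist force passes 120 N, or if a joint passes its speed limit or range.

### The arm

A 7-joint arm with a two-finger parallel gripper is mounted at the origin on the work surface; the furniture and walls round the work are solid. World frame = base frame: x ahead of the robot, y to its left, z up, the work surface at z = 0. Lengths are in m, angles in rad, forces in N, time in s.
With the tool pointing down it reaches from about 0.4 to 0.85 m from the base axis. Payload 10.4 kg.
Tool frame: the origin (TCP) lies at the very end of the fingers, on their centre line; the grasp point (between the pads) lies r.hold_point_z behind it (r.hold_point_z is the distance from the TCP to the grasp point, in m); z points along the fingers, y is the direction in which the jaws open and shut (so a half turn about z gives the same grasp; the last joint's range is limited). The gripper opens to 87 mm and grips with 3 to 60 N. Pads are 19 mm wide; open, the fingers measure 117 mm over their backs; the gripper's body (75 mm by 190 mm) begins 51 mm behind the grasp point.
Start: joints at [-1.178, 0.332, -0.065, 1.46, 0.022, 1.35, -0.088], TCP at [0.252, 0.572, 0.223] pointing down, gripper open.
Joint ranges: [-2.6, 2.6], [-0.5, 2.12], [-1.47, 1.34], [0.16, 2.42], [-1.27, 4.41], [0.06, 2.06], [-2.6, 2.6]. Speed limits (rad/s): [2.22, 2.22, 2.79, 2.79, 3.14, 3.14, 3.14].

### API

Orientations are given as a unit quaternion [x, y, z, w].
In Python, from bench import r gives the robot as it stands.
- The arm moves only by the tool send_rows, never from a script. Its argument "commands" is a list of rows, each a list of 7 numbers: the shift along the world's x, y, z normalised to -1 to 1, where 1 is 0.03 m, then the turn, a rotation vector about the world's x, y, z normalised to -1 to 1, where 1 is 5 degrees, then the gripper command: -1 is fully open, 1 is shut, values between are in proportion. In form: [[tx, ty, tz, ax, ay, az, jaw], ...]. A call has 1 to 10 rows; each row shifts and turns the pose as measured when the row begins; what a row does not reach is not made up. A row lasts 1/12 s, in which the tool goes at most 41.7 mm and 7.16 degrees, less where a joint would pass 70% of its speed; a pose out of reach is approached as far as the arm can. A call with a number of a shift or a turn outside -1 to 1 is refused whole. A call with a gripper value outside its range is refused whole. The fingers move at their own pace and stop on an object; "grip_force" is the grip in N (left out, the last holds). Time passes only in rows, so rows that do not move let the fingers close. It gives the time, the measured TCP pose, the force and the opening at its end, in the units of the state.
- r.read_state(): the state, without advancing time (a new reading comes with each control period).
- r.camera(name): name is "scene" or "top" or "wrist"; returns the picture (420x560x3 uint8, blue, green, red); there is no depth.
- r.calibration(name): a dict with "K" (3x3 intrinsics, pixels), "dist" ([k1, k2, p1, p2, k3] as OpenCV has them; the pictures are not rectified), "R" (3x3) and "t" (3): a world point X has camera coordinates R X + t; the wrist camera has in their place "mount" (4x4, takes a point from camera to tool coordinates, whose origin is the TCP and whose axes are the flange's). Camera axes: x right, y down, z forward; pixel columns grow to the right and rows downward; lengths in m; the calibration is good to about 2 mm. A picture is of the moment at which its call begins: read the wrist's pose just before it. calibration takes no time and is no camera call.
- r.close_job(): hands the job in, once; it reports no verdict.
The state is a dict: "time": time; "joint_positions": joint angles; "joint_vel": joint speeds; "joint_torque": joint torques, N m; "ee_pos": TCP position; "eef_rot": TCP orientation; "ft_force": force on the tool from outside, world axes, zero at the start; "torque": the same for the moment, N m; "width": finger opening in m.
Only numpy, scipy, OpenCV 4.12 (cv2) and the standard library are available. Lean on these libraries where they do the work, as an engineer would, in place of code of your own. Each camera call takes 0.05 s, during which the arm holds its last target.

## Working session

There is one attempt and no reset: what is moved stays moved. The work goes in short steps, Python scripts to look and compute and a tool call to move; the robot and the scene stay as the last step left them, time stands still between calls to the robot, and variables do not carry over. Pictures are saved under pics/ and viewed, and the job is handed in when it is done.

Besides the shell and the picture viewer there is one more tool, called after "Call:" as name(argument=value, ...), one argument or row to a line, values as JSON. send_rows: Moves the arm, as the interface text tells. Scaled input: -1 to 1 covers 0.03 m each way for a shift and 5 degrees each way for a turn. Its arguments: {"type":"object","properties":{"commands":{"type":"array"},"grip_force":{"type":"number"}},"required":["commands"]}

```bash
ls; mkdir -p pics
python3 - <<'E'
from bench import r
import cv2
print(r.read_state()); print(r.hold_point_z)
for n in ["scene","top","wrist"]:
    im=r.camera(n); cv2.imwrite(f"pics/{n}0.png",im)
    c=r.calibration(n); print(n,{k:(v.tolist() if hasattr(v,'tolist') else v) for k,v in c.items()})
E
```

```text
pics
{'time': 0.0, 'joint_positions': array([-1.17760777,  0.33285199, -0.06468751,  1.46093347,  0.02162428,
        1.34986331, -0.08849262]), 'joint_vel': array([ 1.23149087e-03,  4.79247939e-04,  1.58158407e-03,  4.70387240e-04,
        3.01813379e-04, -1.74788431e-06,  3.41886018e-04]), 'joint_torque': array([-1.61606640e-03, -6.23277497e+01,  2.36715964e-02, -3.89902210e+01,
       -6.14076597e-02,  3.95386107e-02,  1.33779745e-04]), 'ee_pos': array([0.25231385, 0.5714018 , 0.22177006]), 'eef_rot': array([ 2.06389300e-01,  9.78469721e-01, -6.73167800e-04, -9.62100256e-05]), 'ft_force': array([ 0.02788552, -0.88771546,  0.39332643]), 'torque': array([ 0.03128237,  0.00528456, -0.01048514]), 'width': 0.08733043584948919}
0.0187
scene {'K': [[482.36472844964686, 0.0, 282.902795979691], [0.0, 482.36472844964686, 214.33442471631108], [0.0, 0.0, 1.0]], 'dist': [-0.1211150290165309, 0.0, 0.0, 0.0, 0.0], 'R': [[0.7701909432738013, -0.6374791696048109, -0.02064507735450111], [-0.4247454386507687, -0.48848510094116554, -0.7622162544211881], [0.4758121722322566, 0.595820958408195, -0.6469
[... 309 characters left out ...]
0.011839611504974899], [-0.9870793755182334, 0.009314089214805062, -0.15996110204869612], [0.16005564646928158, 0.010484302672207442, -0.9870523134215216]], 't': [-0.01434226767627213, 0.498072003552401, 1.022201668642435]}
wrist {'K': [[344.878992712272, 0.0, 277.77581137796534], [0.0, 344.878992712272, 202.87180581787544], [0.0, 0.0, 1.0]], 'dist': [-0.04715064384760193, 0.0, 0.0, 0.0, 0.0], 'mount': [[-0.0007846609186823447, -0.969476890596837, -0.24518144894328786, 0.06679305131844314], [0.9999994469198886, -0.000589001761605027, -0.0008713419764261727, -0.0010570964299011498], [0.0007003336046116399, -0.24518199704630061, 0.9694768165651145, -0.16164216358837413], [0.0, 0.0, 0.0, 1.0]]}
```

The top view shows the manifold at (195-312, 145-205), with the brass valve at (210,156) and four tubes. The holder with the key is at about (300,245), the tray at (202,233), the tape measure at (318,162), the stapler at (353,228) and the blue look-alike at (385,290).

```bash
cat > h.py <<'E'
import numpy as np, cv2
from scipy.spatial.transform import Rotation as R
from bench import r
def cam(n, st=None):
    c=r.calibration(n); K=np.array(c['K']);d=np.array(c['dist'])
    if n=='wrist':
        st=st or r.read_state(); M=np.array(c['mount'])
        T=np.eye(4);T[:3,:3]=R.from_quat(st['eef_rot']).as_matrix();T[:3,3]=st['ee_pos']
        W=np.linalg.inv(T@M); return K,d,W[:3,:3],W[:3,3]
    return K,d,np.array(c['R']),np.array(c['t'])
def ray(C,uv):
    K,d,Rm,t=C; p=cv2.undistortPoints(np.array([[uv]],float),K,d)[0,0]
    return -Rm.T@t, Rm.T@np.array([p[0],p[1],1.])
def onz(C,uv,z):
    o,v=ray(C,uv); return o+v*(z-o[2])/v[2]
def proj(C,X):
    K,d,Rm,t=C; return cv2.projectPoints(np.array(X,float).reshape(-1,3),cv2.Rodrigues(Rm)[0],t,K,d)[0].reshape(-1,2)
def tri(C1,u1,C2,u2):
    o1,v1=ray(C1,u1);o2,v2=ray(C2,u2)
    A=np.stack([v1,-v2],1);s=np.linalg.lstsq(A,o2-o1,rcond=None)[0]
    a=o1+v1*s[0];b=o2+v2*s[1];return (a+b)/2,np.linalg.norm(a-b)
def snap(n,tag,box=None,sc=1):
    st=r.read_state();im=r.camera(n);np.save(f'pics/{tag}.npy',im)
    C=cam(n,st) 
    import pickle;pickle.dump(C,open(f'pics/{tag}.pkl','wb'))
    crop(im,tag,box,sc); return im,C
def crop(im,tag,box=None,sc=1):
    if box: im=im[box[1]:box[3],box[0]:box[2]]
    cv2.imwrite(f'pics/{tag}.png',cv2.resize(im,None,fx=sc,fy=sc,interpolation=cv2.INTER_CUBIC))
def load(tag):
    import pickle;return np.load(f'pics/{tag}.npy'),pickle.load(open(f'pics/{tag}.pkl','rb'))
def S():
    s=r.read_state();print('t%.2f'%s['time'],'p',s['ee_pos'].round(4),'yaw',R.from_quat(s['eef_rot']).as_matrix()[:,1].round(3),'z',R.from_quat(s['eef_rot']).as_matrix()[:,2].round(3),'F',s['ft_force'].round(1),'w',round(s['width'],4),'q',s['joint_positions'].round(2))
E
python3 - <<'E'
from h import *
im=cv2.imread('pics/top0.png');C=cam('top');
crop(im,'top0z',(150,120,350,285),4)
im2=cv2.imread('pics/scene0.png');crop(im2,'scene0z',(200,140,380,290),4)
for uv,z in [((210,156),.1),((205,147),.038),((237,163),.0715),((302,190),.0715),((300,245),.06),((292,264),.1),((164,207),.026),((241,206),.026),((242,262),.026),((164,262),.026)]:
    print(uv,z,onz(C,uv,z).round(4))
print('cam',(-C[2].T@C[3]))
E
```

```text
(210, 156) 0.1 [0.5997 0.114  0.1   ]
(205, 147) 0.038 [0.6371 0.1342 0.038 ]
(237, 163) 0.0715 [0.5917 0.0612 0.0715]
(302, 190) 0.0715 [ 0.5327 -0.074   0.0715]
(300, 245) 0.06 [ 0.4196 -0.0686  0.06  ]
(292, 264) 0.1 [ 0.3787 -0.0508  0.1   ]
(164, 207) 0.026 [0.5074 0.2229 0.026 ]
(241, 206) 0.026 [0.508  0.0561 0.026 ]
(242, 262) 0.026 [0.3875 0.0536 0.026 ]
(164, 262) 0.026 [0.3888 0.2196 0.026 ]
cam [ 0.32791965 -0.02969702  1.08846886]
```

Run:
```python
from h import *
Ct=cam('top');Cs=cam('scene');print(-Cs[2].T@Cs[3])
for a,b in [((385,150),(393,183)),((425,75),(400,18)),((425,75),(347,0)),((460,190),(383,160)),((355,120),(345,150)),((385,150),(397,180)),((540,340),(338,250)),
 ((340,320),(230,290)),((400,215),(365,315)),((210,154),(283,163)),((302,237),(272,226)),((292,264),(249,233))]:
    print(a,b,*tri(Ct,a,Cs,b))
```

```text
[-0.01665691 -0.65977735  0.77437517]
(385, 150) (393, 183) [ 0.58096153 -0.2231185   0.23356214] 0.02526901063091588
(425, 75) (400, 18) [ 0.57882899 -0.20338026  0.536792  ] 0.009640038363553118
(425, 75) (347, 0) [ 0.53346753 -0.16985573  0.57883331] 0.04943715946626439
(460, 190) (383, 160) [ 0.47003062 -0.29140246  0.3727646 ] 0.000483033889487049
(355, 120) (345, 150) [ 0.58607266 -0.14094948  0.27991855] 0.053557556980532
(385, 150) (397, 180) [ 0.58269348 -0.22491552  0.23931324] 0.03380803505014333
(540, 340) (338, 250) [ 0.2653615  -0.38870351  0.38758929] 0.020581902095180855
(340, 320) (230, 290) [ 0.26929939 -0.14168799  0.10119768] 0.0017006478283077655
(400, 215) (365, 315) [ 0.48712916 -0.29142033 -0.00799419] 0.007276091187602378
(210, 154) (283, 163) [0.60484887 0.11377497 0.09896268] 0.0015188088560100065
(302, 237) (272, 226) [ 0.42814447 -0.06941884  0.1173592 ] 0.004383493153306331
(292, 264) (249, 233) [ 0.37884588 -0.05099189  0.11389738] 0.0020849773076153997
```

Call:
send_rows(
  commands=[
    [0.41,-0.92,0.15,0,0,0.08,-1],
    [0.41,-0.92,0.15,0,0,0.08,-1],
    [0.41,-0.92,0.15,0,0,0.08,-1],
    [0.41,-0.92,0.15,0,0,0.08,-1],
    [0.41,-0.92,0.15,0,0,0.08,-1],
    [0.41,-0.92,0.15,0,0,0.08,-1],
    [0.41,-0.92,0.15,0,0,0.08,-1],
    [0.41,-0.92,0.15,0,0,0.08,-1],
    [0.41,-0.92,0.15,0,0,0.08,-1],
    [0.41,-0.92,0.15,0,0,0.08,-1],
  ],
)

```text
time: 0.98
ee_pos: [0.3716, 0.2865, 0.263]
eef_rot: [0.165, 0.986, -0.004, -0.003]
ft_force: [0.6, -0.4, -0.8]
width: 0.0871
```

Call:
send_rows(
  commands=[
    [0.41,-0.92,0,0,0,0,-1],
    [0.41,-0.92,0,0,0,0,-1],
    [0.41,-0.92,0,0,0,0,-1],
    [0.41,-0.92,0,0,0,0,-1],
    [0.41,-0.92,0,0,0,0,-1],
    [0.41,-0.92,0,0,0,0,-1],
    [0.41,-0.92,0,0,0,0,-1],
    [0.41,-0.92,0,0,0,0,-1],
    [0,0,0,0,0,0,-1],
    [0,0,0,0,0,0,-1],
  ],
)

```text
time: 1.82
ee_pos: [0.4738, 0.0461, 0.2639]
eef_rot: [0.169, 0.986, -0.003, -0.002]
ft_force: [-0.1, 0.3, 0.4]
width: 0.0866
```

Run:
```python
from h import *
S(); snap('wrist','w1'); S()
```

```text
t1.82 p [0.4738 0.0461 0.2639] yaw [ 0.334  0.943 -0.006] z [-0.006 -0.005 -1.   ] F [-0.1  0.3  0.4] w 0.0866 q [-0.61 -0.04  0.41  1.79  0.02  1.39  1.02]
t1.87 p [0.4738 0.0457 0.2639] yaw [ 0.334  0.943 -0.007] z [-0.006 -0.005 -1.   ] F [ 0.3 -1.6 -0.6] w 0.0872 q [-0.61 -0.04  0.41  1.79  0.02  1.39  1.02]
```

Run:
```python
from h import *
C=cam('top')
for uv in [(385,150),(270,73),(160,0)]: print(onz(C,uv,.24).round(3),onz(C,uv,.2).round(3))
im,C=load('w1');
```

```text
[ 0.569 -0.213  0.24 ] [ 0.58  -0.222  0.2  ]
[ 0.714 -0.013  0.24 ] [ 0.733 -0.012  0.2  ]
[0.862 0.191 0.24 ] [0.887 0.202 0.2  ]
```

Call:
send_rows(
  commands=[
    [0.8,0.1,0,0.06,-0.07,0,-1],
    [0.8,0.1,0,0,0,0,-1],
    [0.8,0.1,0,0,0,0,-1],
    [0.8,0.1,0,0,0,0,-1],
    [0.6,0.1,0,0,0,0,-1],
    [0.2,0.1,0,0,0,0,-1],
    [0,0,0,0,0,0,-1],
  ],
)

```text
time: 2.45
ee_pos: [0.5958, 0.0733, 0.2623]
eef_rot: [0.164, 0.986, 0.002, -0.001]
ft_force: [-0.8, -0.6, 0.8]
width: 0.087
```

Run:
```python
from h import *
S(); im,C=snap('wrist','w2'); crop(im,'w2z',(100,30,460,260),2.2)
```

```text
t2.45 p [0.5958 0.0733 0.2623] yaw [0.324 0.946 0.003] z [-0.002  0.004 -1.   ] F [-0.8 -0.6  0.8] w 0.087 q [-0.56  0.27  0.45  1.49 -0.12  1.41  1.14]
```

The enlarged view shows the four port rings at crop (75,312), (174,315), (272,319) and (372,322), with the brass spindle at (497,332). Next I fit these.

Run:
```python
from h import *
im,C=load('w2'); crop(im,'w2v',(290,150,350,205),12)
crop(im,'w2r',(110,140,300,200),4.2)
for u in [(75,312),(174,315),(272,319),(372,322)]:
    print(onz(C,(u[0]/2.2+100,u[1]/2.2+30),.0715).round(4))
```

```text
[ 0.536  -0.0648  0.0715]
[ 0.5528 -0.0208  0.0715]
[0.5697 0.0222 0.0715]
[0.5863 0.0662 0.0715]
```

Run:
```python
from h import *
im,C=load('w2')
f=lambda u:onz(C,(290+u[0]/12-.5+.04,150+u[1]/12-.5+.04),.1)
P=[f(u) for u in [(443,362),(548,375),(527,490),(415,450)]]
print(np.mean(P,0)); 
for i in range(4):
    d=P[(i+1)%4]-P[i]; print(np.linalg.norm(d),np.degrees(np.arctan2(d[1],d[0])))
print(onz(C,(290+405/12-.5,150+320/12-.5),.060))
```

```text
[0.60829437 0.12079173 0.1       ]
0.008478912419394928 63.984602485235136
0.009445857528589709 -26.956006228487553
0.00966873002042869 -128.6770255113334
0.007408853354964776 145.37000157157402
[0.60669333 0.1201625  0.06      ]
```

Call:
send_rows(
  commands=[
    [0.3,0.4,-0.6,0,0,0,-1],
    [0.3,0.4,-0.6,0,0,0,-1],
    [0.3,0.4,-0.6,0,0,0,-1],
    [0,0.2,-0.6,0,0,0,-1],
    [0,0.2,-0.6,0,0,0,-1],
    [0,0,0,0,0,0,-1],
    [0,0,0,0,0,0,-1],
  ],
)

```text
time: 3.08
ee_pos: [0.6165, 0.1245, 0.1726]
eef_rot: [0.163, 0.987, 0.004, -0.001]
ft_force: [-0.2, 0.1, 0.7]
width: 0.0868
```

Run:
```python
from h import *
S(); im,C=snap('wrist','w3'); crop(im,'w3z',(200,100,360,240),5)
```

```text
t3.08 p [0.6165 0.1245 0.1726] yaw [0.322 0.947 0.007] z [-0.001  0.008 -1.   ] F [-0.2  0.1  0.7] w 0.0868 q [-0.59  0.38  0.42  1.54 -0.17  1.25  1.1 ]
```

Run:
```python
from h import *
im,C=load('w3')
crop(im,'w3v',(250,165,300,220),14)
f=lambda u,z=.098:onz(C,(200+u[0]/5-.4,100+u[1]/5-.4),z)
P=[f(u) for u in [(333,485),(400,500),(385,565),(318,548)]]
print(np.mean(P,0)); 
for i in range(4):
    d=P[(i+1)%4]-P[i]; print(np.linalg.norm(d),np.degrees(np.arctan2(d[1],d[0])))
a=f((170,244),.038);b=f((550,268),.038);d=b-a;print('edge',np.degrees(np.arctan2(d[1],d[0])))
hs=[f(u,.038) for u in [(182,298),(519,312),(501,585),(177,572)]];print(np.array(hs).round(4))
d=hs[1]-hs[0];print(np.degrees(np.arctan2(d[1],d[0])))
```

```text
[0.60897288 0.12157134 0.098     ]
0.00967891860553136 58.11449747462118
0.009743546895630045 -31.42899453003775
0.009838459871665145 -123.69252331779175
0.009433313569573177 147.64670815651561
edge 67.50965854382284
[[0.5753 0.1003 0.038 ]
 [0.5964 0.1544 0.038 ]
 [0.6419 0.1363 0.038 ]
 [0.6209 0.0823 0.038 ]]
68.71330022974857
```

Call:
send_rows(
  commands=[
    [-0.7,-0.8,0.3,0.1,0,0,-1],
    [-0.7,-0.8,0.3,0,0,0,-1],
    [-0.7,-0.8,0.3,0,0,0,-1],
    [-0.7,-0.8,0.3,0,0,0,-1],
    [-0.7,-0.8,0.3,0,0,0,-1],
    [-0.7,-0.8,0.2,0,0,0,-1],
    [-0.7,-0.8,0,0,0,0,-1],
    [-0.7,-0.8,0,0,0,0,-1],
    [-0.1,-0.2,0,0,0,0,-1],
    [0,0,0,0,0,0,-1],
  ],
)

```text
time: 3.97
ee_pos: [0.436, -0.0847, 0.2373]
eef_rot: [0.165, 0.986, 0.014, 0.006]
ft_force: [1.6, 0.4, 0.1]
width: 0.0871
```

Run:
```python
from h import *
S(); im,C=snap('wrist','w4'); crop(im,'w4z',(160,0,400,230),3)
```

```text
t3.97 p [ 0.436  -0.0847  0.2373] yaw [0.326 0.945 0.03 ] z [ 0.017  0.026 -1.   ] F [1.6 0.4 0.1] w 0.0871 q [-0.47 -0.14  0.54  1.92  0.04  1.33  1.29]
```

The crop shows the key: hub head at (375,519), knob head at (401,339), and holder foot centred at about (358,476).

Run:
```python
from h import *
im,C=load('w4')
f=lambda u,z:onz(C,(160+u[0]/3-.33,u[1]/3-.33),z)
h=f((375,519),.125);k=f((401,339),.124);print('hub',h,'knob',k,np.linalg.norm(k-h),np.degrees(np.arctan2(*(k-h)[1::-1])))
print('foot',f((358,476),.004)); print('foot radius chk',np.linalg.norm(f((282,476),.004)-f((434,476),.004)))
crop(im,'w4h',(250,125,310,190),11)
```

```text
hub [ 0.41795194 -0.07037508  0.125     ] knob [ 0.37590588 -0.04890478  0.124     ] 0.04722122814875504 152.9494348070911
foot [ 0.42141582 -0.07214536  0.004     ]
foot radius chk 0.05804771765928602
```

Call:
send_rows(
  commands=[
    [-0.3,0.24,-0.4,-0.15,0.1,-0.8,-1],
    [-0.3,0.24,-0.4,-0.15,0.1,-0.8,-1],
    [0,0,-0.4,0,0,0,-1],
    [0,0,0,0,0,0,-1],
    [0,0,0,0,0,0,-1],
  ],
)

```text
time: 4.43
ee_pos: [0.4211, -0.0666, 0.2037]
eef_rot: [0.236, 0.972, -0.0, 0.003]
ft_force: [0.2, -0.8, 0.3]
width: 0.0869
```

Run:
```python
from h import *
S(); im,C=snap('wrist','w5'); crop(im,'w5z',(200,50,380,230),4)
```

```text
t4.43 p [ 0.4211 -0.0666  0.2037] yaw [0.459 0.889 0.001] z [ 0.007 -0.002 -1.   ] F [ 0.2 -0.8  0.3] w 0.0869 q [-0.47 -0.15  0.48  2.    0.07  1.26  1.08]
```

Run:
```python
from h import *
im,C=load('w5')
f=lambda u,z:onz(C,(200+u[0]/4-.4,50+u[1]/4-.4),z)
h=f((295,635),.125);k=f((293.5,368),.124);print('hub',h,'knob',k,np.linalg.norm(k-h),np.degrees(np.arctan2(*(k-h)[1::-1])))
print('foot',f((299,525),.004))
```

```text
hub [ 0.41789615 -0.06989596  0.125     ] knob [ 0.37559763 -0.04814564  0.124     ] 0.047573529843239086 152.78731736826188
foot [ 0.42054473 -0.07168057  0.004     ]
```

Call:
send_rows(
  commands=[
    [-0.1,-0.1,-0.7,0.02,0.08,0,-0.3],
    [0,0,-0.7,0,0,0,-0.3],
    [0,0,-0.7,0,0,0,-0.3],
    [0,0,-0.7,0,0,0,-0.3],
    [0,0,-0.6,0,0,0,-0.3],
    [0,0,0,0,0,0,-0.3],
  ],
)

```text
time: 4.98
ee_pos: [0.424, -0.069, 0.1039]
eef_rot: [0.234, 0.972, 0.001, 0.004]
ft_force: [-0.3, -0.0, -0.0]
width: 0.0591
```

Run:
```python
from h import *
S()
```

```text
t4.98 p [ 0.424  -0.069   0.1039] yaw [0.455 0.891 0.004] z [ 0.009  0.    -1.   ] F [-0.3 -0.  -0. ] w 0.0591 q [-0.47 -0.02  0.52  2.13  0.01  1.02  1.15]
```

Call:
send_rows(
  commands=[
    [-0.2,-0.03,-0.2,0,0.1,0,-0.3],
    [-0.05,0,-0.25,0,0,0,-0.3],
    [0,0,0,0,0,0,-0.3],
  ],
)

```text
time: 5.23
ee_pos: [0.4178, -0.0699, 0.0919]
eef_rot: [0.234, 0.972, 0.0, 0.001]
ft_force: [0.2, 0.5, -1.3]
width: 0.0571
```

Run:
```python
from h import *
S()
```

```text
t5.23 p [ 0.4178 -0.0699  0.0919] yaw [0.454 0.891 0.001] z [ 0.002 -0.    -1.   ] F [ 0.2  0.5 -1.3] w 0.0571 q [-0.46 -0.01  0.53  2.15  0.01  1.    1.16]
```

Call:
send_rows(
  commands=[
    [0,0,-0.11,0,0,0,0.3],
    [0,0,0,0,0,0,1],
    [0,0,0,0,0,0,1],
    [0,0,0,0,0,0,1],
    [0,0,0,0,0,0,1],
    [0,0,0,0,0,0,1],
    [0,0,0,0,0,0,1],
  ],
  grip_force=40,
)

```text
time: 5.82
ee_pos: [0.4201, -0.0698, 0.0912]
eef_rot: [0.233, 0.972, 0.001, 0.003]
ft_force: [-0.0, 0.2, -1.6]
width: 0.0177
```

Run:
```python
from h import *
S()
```

```text
t5.82 p [ 0.4201 -0.0698  0.0912] yaw [0.454 0.891 0.004] z [ 0.007  0.001 -1.   ] F [-0.   0.2 -1.6] w 0.0177 q [-0.46 -0.01  0.53  2.14  0.    1.    1.16]
```

Call:
send_rows(
  commands=[
    [0,0,0,0,0,0,1],
    [0,0,0,0,0,0,1],
  ],
)

```text
time: 5.98
ee_pos: [0.4199, -0.0697, 0.0912]
eef_rot: [0.233, 0.972, 0.001, 0.003]
ft_force: [0.2, 0.5, -0.3]
width: 0.0164
```

Run:
```python
from h import *
S(); im,C=snap('wrist','w6'); crop(im,'w6z',(200,50,380,230),4)
im,C=snap('scene','s6',(200,140,380,290),4)
```

```text
t5.98 p [ 0.4199 -0.0697  0.0912] yaw [0.454 0.891 0.004] z [ 0.007  0.001 -1.   ] F [ 0.2  0.5 -0.3] w 0.0164 q [-0.46 -0.01  0.53  2.14  0.    1.    1.16]
```

Call:
send_rows(
  commands=[
    [0,0,0.3,0,0,0,1],
    [0,0,0.4,0,0,0,1],
    [0,0,0.5,0,0,0,1],
    [0,0,0.6,0,0,0,1],
    [0,0,0.7,0,0,0,1],
    [0,0,0.7,0,0,0,1],
    [0,0,0.4,0,0,0,1],
    [0,0,0,0,0,0,1],
  ],
)

```text
time: 6.75
ee_pos: [0.4172, -0.0709, 0.2068]
eef_rot: [0.234, 0.972, 0.0, 0.002]
ft_force: [-0.4, -0.4, -1.5]
width: 0.0162
```

Run:
```python
from h import *
S(); im,C=snap('wrist','w7'); crop(im,'w7z',(200,50,380,230),4)
im,C=snap('scene','s7',(200,120,380,270),4)
f=lambda u,z:onz(C,(200+u[0]/4-.4,50+u[1]/4-.4),z)
```

```text
t6.75 p [ 0.4172 -0.0709  0.2068] yaw [0.456 0.89  0.001] z [ 0.003 -0.001 -1.   ] F [-0.4 -0.4 -1.5] w 0.0162 q [-0.47 -0.16  0.49  2.    0.08  1.28  1.09]
```

Run:
```python
from h import *
im,C=load('w7'); st=r.read_state()
f=lambda u,z:onz(C,(200+u[0]/4-.4,50+u[1]/4-.4),z)
k=f((315,456),.2068+.0328); Rm=R.from_quat(st['eef_rot']).as_matrix()
print(Rm.T@(k-[.4172,-.0709,.2068]), np.degrees(np.arctan2(*(Rm[:2,0])[::-1])))
# arm edges direction
for a,b in [((250,560),(250,700)),((378,560),(372,700))]:
    z=.2068+.0328-.039; d=f(a,z)-f(b,z); print(np.degrees(np.arctan2(d[1],d[0])))
im,C=snap('top','t7',(150,120,350,285),4)
```

```text
[ 0.04939735 -0.00096307 -0.03284857] 152.90344060857706
152.19748481424404
151.12097948510413
```

Call:
send_rows(
  commands=[
    [0.5,0.5,0,0,0,-0.2,1],
    [0.75,0.75,0,0,0,-0.2,1],
    [0.75,0.75,0,0,0,-0.2,1],
    [0.75,0.75,0,0,0,-0.2,1],
    [0.75,0.75,0,0,0,0,1],
    [0.75,0.75,0,0,0,0,1],
    [0.75,0.75,0,0,0,0,1],
    [0.75,0.75,0,0,0,0,1],
    [0.4,0.4,0,0,0,0,1],
    [0,0,0,0,0,0,1],
  ],
)

```text
time: 7.73
ee_pos: [0.6002, 0.1216, 0.1871]
eef_rot: [0.272, 0.962, -0.005, -0.01]
ft_force: [-0.1, 0.2, -1.5]
width: 0.0165
```

Run:
```python
from h import *
S();im,C=snap('wrist','w8'); crop(im,'w8z',(160,20,400,230),3)
im,C=snap('scene','s8',(220,100,370,220),5)
```

```text
t7.73 p [0.6002 0.1216 0.1871] yaw [ 0.523  0.852 -0.015] z [-0.022 -0.005 -1.   ] F [-0.1  0.2 -1.5] w 0.0165 q [-0.59  0.35  0.4   1.54 -0.14  1.3   0.85]
```

Call:
send_rows(
  commands=[
    [0.2,0,0,0.06,-0.25,0,1],
    [0.15,0,0,0,0,0,1],
    [0,0,0,0,0,0,1],
  ],
)

```text
time: 8.08
ee_pos: [0.6084, 0.1151, 0.1863]
eef_rot: [0.275, 0.961, -0.001, -0.0]
ft_force: [0.3, 0.8, -1.2]
width: 0.0163
```

Run:
```python
from h import *
S()
```

```text
t8.08 p [0.6084 0.1151 0.1863] yaw [ 0.529  0.849 -0.002] z [-0.001 -0.002 -1.   ] F [ 0.3  0.8 -1.2] w 0.0163 q [-0.58  0.35  0.4   1.55 -0.14  1.27  0.86]
```

Call:
send_rows(
  commands=[
    [0.08,0.22,0,0,0,0,1],
    [0,0,0,0,0,0,1],
  ],
)

```text
time: 8.25
ee_pos: [0.6108, 0.1204, 0.1869]
eef_rot: [0.276, 0.961, -0.001, 0.0]
ft_force: [-0.8, 0.6, -2.4]
width: 0.0165
```

Run:
```python
from h import *
S()
```

```text
t8.25 p [0.6108 0.1204 0.1869] yaw [ 0.531  0.847 -0.001] z [-0.    -0.001 -1.   ] F [-0.8  0.6 -2.4] w 0.0165 q [-0.58  0.36  0.4   1.54 -0.14  1.28  0.85]
```

Call:
send_rows(
  commands=[
    [0,0.04,-0.15,0,0,0.18,1],
    [0,0,-0.15,0,0,0,1],
    [0,0,0,0,0,0,1],
  ],
)

```text
time: 8.5
ee_pos: [0.6117, 0.1216, 0.1789]
eef_rot: [0.268, 0.963, 0.0, 0.002]
ft_force: [0.0, -0.4, 3.1]
width: 0.0168
```

Run:
```python
from h import *
S();im,C=snap('scene','s9',(220,100,370,220),5)
```

```text
t8.50 p [0.6117 0.1216 0.1789] yaw [0.516 0.856 0.002] z [ 0.003 -0.    -1.   ] F [ 0.  -0.4  3.1] w 0.0168 q [-0.58  0.36  0.4   1.55 -0.14  1.26  0.87]
```

Run:
```python
from h import *
im,C=load('s9'); crop(im,'s9z',(270,140,300,190),14)
g=im[140:185,275:295].astype(int)
for y in range(148,176): print(y,[tuple(im[y,x]) and int(im[y,x].sum()//3) for x in range(276,294)],[int(im[y,x,2])-int(im[y,x,0]) for x in range(276,294)])
```

```text
148 [110, 107, 111, 125, 156, 171, 162, 146, 139, 145, 165, 169, 149, 122, 113, 109, 109, 109] [29, 28, 29, 27, 26, 20, 19, 18, 19, 14, 12, 13, 15, 24, 28, 28, 30, 26]
149 [110, 108, 111, 119, 143, 165, 168, 160, 154, 144, 146, 142, 130, 116, 110, 111, 112, 110] [28, 29, 31, 27, 26, 25, 24, 24, 22, 20, 14, 15, 18, 25, 31, 26, 28, 27]
150 [112, 111, 112, 115, 126, 134, 134, 128, 121, 120, 112, 110, 105, 108, 110, 110, 109, 112] [28, 28, 29, 26, 19, 20, 19, 20, 20, 20, 17, 17, 23, 28, 28, 28, 28, 26]
151 [113, 111, 111, 116, 125, 119, 114, 116, 120, 129, 133, 124, 109, 107, 111, 111, 110, 109] [27, 27, 27, 24, 18, 13, 12, 12, 9, 14, 16, 18, 22, 27, 28, 29, 28, 30]
152 [108, 110, 111, 115, 122, 120, 120, 125, 134, 150, 164, 145, 118, 110, 112, 109, 113, 111] [29, 27, 29, 25, 20, 14, 12, 10, 7, 13, 17, 20, 23, 26, 28, 29, 27, 28]
153 [112, 111, 111, 112, 109, 108, 110, 108, 114, 126, 131, 122, 104, 105, 109, 110, 111, 111] [27, 30, 29, 25, 20, 18, 17, 14, 10, 13, 16, 17, 21, 27, 28, 29, 28, 26]
154 [113, 112, 112, 108, 104, 99, 99, 98, 95, 95, 100, 94, 88, 95, 107, 109, 111, 111] [31, 29
[... 2803 characters left out ...]
[174, 171, 168, 174, 176, 166, 144, 132, 141, 161, 176, 174, 149, 123, 122, 126, 116, 122] [11, 17, 51, 116, 146, 146, 125, 117, 125, 145, 150, 142, 92, 31, 9, 16, 23, 24]
173 [228, 222, 203, 184, 181, 174, 169, 170, 177, 178, 177, 168, 145, 139, 150, 158, 144, 152] [14, 20, 52, 108, 143, 149, 145, 144, 146, 152, 156, 148, 99, 34, 8, 8, 17, 16]
174 [234, 225, 199, 171, 165, 171, 176, 182, 183, 175, 164, 149, 148, 169, 195, 198, 183, 179] [7, 19, 55, 109, 146, 152, 152, 150, 150, 153, 155, 137, 94, 47, 19, 12, 17, 15]
175 [230, 216, 184, 143, 132, 145, 162, 165, 162, 154, 129, 122, 148, 190, 210, 210, 197, 188] [10, 38, 79, 107, 127, 142, 149, 149, 150, 147, 127, 114, 110, 81, 43, 23, 23, 24]
```

Run:
```python
from h import *
C=cam('scene'); st=r.read_state()
sp=np.array([.609,.1216,.1]); p=proj(C,[sp,sp-[0,0,.034],sp+[.001,0,0],sp+[0,.001,0],sp+[0,0,.001]]);print(p,p[2:]-p[0])
Rm=R.from_quat(st['eef_rot']).as_matrix()
print('key axis bottom', proj(C,[st['ee_pos']+Rm@[.0015,-.00096,.0792],st['ee_pos']+Rm@[.0015,-.00096,.0792-.04]]))
a=np.radians(-31.8);
c=[sp+[.0065*np.cos(a+t),.0065*np.sin(a+t),0] for t in np.pi/4+np.arange(4)*np.pi/2];print(proj(C,c))
```

```text
[[281.97371002 160.7662319 ]
 [282.26684272 171.92501603]
 [282.28320118 160.61743514]
 [281.71835483 160.59731685]
 [281.9649326  160.43213608]] [[ 0.30949117 -0.14879676]
 [-0.25535519 -0.16891506]
 [-0.00877741 -0.33409582]]
key axis bottom [[282.26975409 160.68192923]
 [281.88186615 147.07012723]]
[[283.54861437 159.57740726]
 [279.90277984 159.92003211]
 [280.38834006 161.96318068]
 [284.05545933 161.61713359]]
```

Run:
```python
from h import *
im,C=load('s9')
for y in list(range(122,148)): print(y,[int(im[y,x].sum()//3) for x in range(258,306)])
st=r.read_state();Rm=R.from_quat(st['eef_rot']).as_matrix()
for z in [.08,.06,.04,.0185,0,-.02]: print(z,proj(C,[st['ee_pos']+Rm@[.0015,-.00,z]]))
```

```text
122 [105, 91, 81, 76, 78, 79, 77, 82, 97, 105, 112, 108, 81, 40, 24, 30, 42, 35, 27, 24, 20, 19, 17, 15, 18, 18, 13, 12, 15, 15, 11, 11, 16, 12, 16, 11, 17, 16, 10, 10, 22, 20, 19, 22, 17, 26, 52, 89]
123 [94, 70, 51, 50, 47, 51, 47, 58, 82, 101, 110, 104, 81, 46, 20, 18, 30, 31, 23, 21, 18, 20, 19, 18, 11, 19, 18, 19, 15, 13, 22, 22, 22, 18, 22, 18, 21, 23, 18, 31, 43, 54, 55, 55, 54, 54, 68, 92]
124 [88, 58, 37, 39, 40, 37, 37, 45, 70, 99, 111, 106, 88, 55, 21, 27, 41, 34, 25, 14, 18, 18, 13, 16, 13, 21, 13, 15, 15, 23, 45, 52, 53, 60, 55, 56, 53, 56, 54, 63, 79, 91, 96, 92, 92, 91, 95, 104]
125 [87, 53, 37, 37, 39, 34, 32, 47, 74, 98, 110, 109, 98, 67, 38, 39, 61, 59, 38, 15, 14, 17, 19, 11, 15, 21, 18, 17, 19, 47, 71, 92, 92, 95, 94, 94, 93, 93, 92, 95, 103, 107, 108, 110, 109, 109, 110, 110]
126 [90, 59, 32, 30, 26, 28, 27, 47, 85, 108, 113, 112, 105, 87, 65, 64, 80, 81, 62, 43, 26, 16, 19, 16, 15, 15, 8, 13, 22, 48, 86, 105, 112, 111, 110, 112, 108, 107, 108, 109, 107, 112, 113, 111, 112, 110, 112, 110]
127 [100, 73, 38, 25, 20, 22, 22, 49, 84, 106, 111, 112, 108, 103, 94, 98, 
[... 4339 characters left out ...]
2]
146 [112, 110, 110, 110, 111, 112, 111, 111, 109, 113, 111, 111, 110, 111, 111, 110, 111, 110, 111, 112, 109, 121, 137, 128, 108, 99, 98, 105, 112, 118, 110, 110, 110, 112, 111, 110, 111, 112, 109, 107, 111, 111, 110, 110, 110, 110, 110, 114]
147 [112, 109, 109, 111, 110, 112, 111, 110, 109, 112, 109, 111, 111, 111, 111, 112, 110, 110, 110, 112, 112, 128, 150, 149, 128, 110, 111, 120, 141, 142, 132, 117, 111, 110, 109, 112, 111, 110, 112, 110, 113, 111, 111, 111, 110, 109, 111, 109]
0.08 [[282.22059261 160.73553371]]
0.06 [[282.02834608 154.00709636]]
0.04 [[281.83207133 147.13915254]]
0.0185 [[281.61647219 139.59674792]]
0 [[281.42704738 132.97151421]]
-0.02 [[281.21810031 125.66511855]]
```

The scene view shows the key leaning about 2.5° in the grip, its foot off towards the side away from the arm. I'll tilt the tool to stand it upright.

Call:
send_rows(
  commands=[
    [0,0,0.25,0,0,0,1],
    [-0.06,0.02,0,0.26,0.43,0,1],
    [0,0,0,0,0,0,1],
  ],
)

```text
time: 8.8
ee_pos: [0.6088, 0.1227, 0.1869]
eef_rot: [0.267, 0.963, 0.006, -0.021]
ft_force: [0.4, -0.2, -2.1]
width: 0.0164
```

Run:
```python
from h import *
S();im,C=snap('scene','s10',(220,100,370,220),5)
for y in [140,141,142,152,153,154,155,156,157,158,162,163,164,165,166]: print(y,[int(im[y,x].sum()//3) for x in range(276,294)],[int(im[y,x,2])-int(im[y,x,0]) for x in range(278,290)])
```

```text
t8.80 p [0.6088 0.1227 0.1869] yaw [0.515 0.857 0.001] z [-0.037  0.023 -0.999] F [ 0.4 -0.2 -2.1] w 0.0164 q [-0.56  0.38  0.39  1.51 -0.18  1.32  0.89]
140 [109, 111, 109, 104, 101, 99, 100, 100, 98, 105, 107, 111, 111, 110, 112, 111, 111, 112] [26, 22, 17, 17, 14, 16, 18, 24, 27, 27, 28, 28]
141 [111, 110, 108, 104, 102, 97, 96, 97, 97, 104, 109, 112, 109, 109, 109, 111, 110, 110] [27, 21, 17, 16, 17, 16, 17, 22, 28, 30, 29, 28]
142 [110, 109, 111, 105, 100, 97, 98, 100, 96, 99, 105, 110, 111, 111, 109, 110, 109, 107] [25, 21, 16, 17, 16, 16, 17, 22, 27, 27, 28, 29]
152 [112, 109, 101, 99, 99, 98, 99, 100, 96, 89, 85, 93, 108, 112, 109, 110, 110, 111] [21, 18, 15, 13, 16, 16, 16, 15, 15, 21, 25, 29]
153 [110, 109, 102, 100, 94, 97, 97, 98, 96, 91, 85, 97, 109, 111, 110, 112, 111, 111] [20, 16, 14, 14, 15, 15, 14, 14, 17, 22, 26, 27]
154 [109, 108, 102, 96, 98, 98, 95, 98, 100, 92, 85, 94, 108, 113, 113, 109, 109, 111] [20, 17, 14, 15, 18, 16, 17, 14, 15, 22, 26, 28]
155 [111, 110, 101, 99, 98, 98, 99, 97, 98, 94, 87, 95, 107, 112, 111, 111, 111, 111] [22, 16, 17, 14, 15, 15, 16, 1
[... 433 characters left out ...]
[112, 112, 110, 112, 125, 150, 159, 158, 159, 145, 120, 111, 109, 109, 113, 110, 110, 111] [26, 28, 52, 99, 126, 134, 125, 89, 46, 27, 26, 26]
163 [112, 111, 109, 109, 115, 120, 114, 112, 118, 118, 113, 110, 111, 110, 109, 110, 109, 112] [27, 26, 38, 66, 89, 97, 91, 64, 33, 27, 28, 29]
164 [111, 109, 106, 108, 108, 100, 90, 88, 97, 103, 108, 111, 111, 112, 108, 112, 111, 108] [27, 25, 31, 53, 74, 82, 72, 47, 30, 28, 28, 29]
165 [103, 98, 99, 98, 102, 102, 91, 90, 91, 103, 108, 112, 112, 110, 111, 109, 111, 109] [23, 23, 31, 52, 76, 86, 76, 47, 30, 28, 28, 29]
166 [85, 77, 72, 75, 91, 97, 95, 91, 95, 103, 107, 112, 110, 112, 111, 110, 110, 111] [14, 16, 30, 56, 76, 86, 73, 47, 29, 28, 28, 30]
```

Call:
send_rows(
  commands=[
    [0.01,0,-0.15,0,0,0,1],
    [0,0,-0.12,0,0,0,1],
    [0,0,-0.1,0,0,0,1],
    [0,0,-0.1,0,0,0,1],
    [0,0,0,0,0,0,1],
  ],
)

```text
time: 9.27
ee_pos: [0.609, 0.1235, 0.1711]
eef_rot: [0.267, 0.964, 0.005, -0.019]
ft_force: [0.7, 0.1, -1.5]
width: 0.0164
```

Run:
```python
from h import *
S()
```

```text
t9.27 p [0.609  0.1235 0.1711] yaw [0.514 0.858 0.001] z [-0.033  0.02  -0.999] F [ 0.7  0.1 -1.5] w 0.0164 q [-0.56  0.39  0.39  1.53 -0.18  1.28  0.89]
```

Call:
send_rows(
  commands=[
    [0,-0.02,-0.15,0,0,0,1],
    [0,0,-0.15,0,0,0,1],
    [0,0,-0.15,0,0,0,1],
    [0,0,-0.12,0,0,0,1],
    [0,0,0,0,0,0,1],
  ],
)

```text
time: 9.68
ee_pos: [0.6086, 0.123, 0.1517]
eef_rot: [0.267, 0.964, 0.005, -0.019]
ft_force: [0.3, 0.3, -1.4]
width: 0.0168
```

Run:
```python
from h import *
S();im,C=snap('scene','s11',(220,100,370,220),5)
```

```text
t9.68 p [0.6086 0.123  0.1517] yaw [0.514 0.858 0.   ] z [-0.033  0.02  -0.999] F [ 0.3  0.3 -1.4] w 0.0168 q [-0.56  0.4   0.39  1.55 -0.18  1.24  0.9 ]
```

Call:
send_rows(
  commands=[
    [0,0,-0.1,0,0,0,1],
    [0,0,-0.06,0,0,0,1],
    [0,0,0,0,0,0,1],
  ],
)

```text
time: 9.98
ee_pos: [0.6104, 0.1232, 0.1493]
eef_rot: [0.267, 0.964, 0.006, -0.017]
ft_force: [0.2, 0.6, -1.4]
width: 0.0163
```

Run:
```python
from h import *
S()
```

```text
t9.98 p [0.6104 0.1232 0.1493] yaw [0.514 0.858 0.004] z [-0.029  0.021 -0.999] F [ 0.2  0.6 -1.4] w 0.0163 q [-0.56  0.41  0.39  1.56 -0.19  1.24  0.9 ]
```

Call:
send_rows(
  commands=[
    [0,0,0,0,0,0,0],
    [0,0,0,0,0,0,0],
    [0,0,0.1,0,0,0,0],
    [0,0,0.6,-0.12,-0.2,0,0],
    [0,0,0.6,-0.12,-0.2,0,0],
    [0,0,0.5,0,0,0,0],
    [-0.4,0.3,0,0,0,0,0],
    [-0.6,0.3,0,0,0,0,0],
    [-0.2,0.1,0,0,0,0,0],
    [0,0,0,0,0,0,0],
  ],
)

```text
time: 10.82
ee_pos: [0.5744, 0.1443, 0.2109]
eef_rot: [0.267, 0.964, 0.002, 0.007]
ft_force: [-0.5, -0.5, 0.0]
width: 0.0435
```

Run:
```python
from h import *
S();im,C=snap('wrist','w12'); crop(im,'w12z',(160,20,400,230),3)
im,C=snap('scene','s12',(220,100,370,220),5)
```

```text
t10.82 p [0.5744 0.1443 0.2109] yaw [0.515 0.857 0.007] z [ 0.014 -0.    -1.   ] F [-0.5 -0.5  0. ] w 0.0435 q [-0.65  0.26  0.39  1.6  -0.1   1.29  0.78]
```

Run:
```python
from h import *
im,C=load('w12')
k=onz(C,(160+374/3-.33,20+592/3-.33),.182);print(k, np.hypot(*(k-[.609,.1222,.182])[:2]),np.degrees(np.arctan2(k[1]-.1222,k[0]-.609)))
```

```text
[0.56752098 0.15164814 0.182     ] 0.050869457747177806 144.62704751245434
```

Call:
send_rows(
  commands=[
    [-0.1,0.1,0,0,0.16,0,0],
    [-0.1,0.1,-0.3,0,0,0,0],
    [0,0,-0.3,0,0,0,0],
    [0,0,0,0,0,0,0],
  ],
)

```text
time: 11.25
ee_pos: [0.5705, 0.148, 0.1905]
eef_rot: [0.269, 0.963, -0.001, -0.0]
ft_force: [-0.3, -0.4, -0.1]
width: 0.0435
```

Run:
```python
from h import *
S()
```

```text
t11.25 p [0.5705 0.148  0.1905] yaw [ 0.518  0.855 -0.002] z [-0.001 -0.002 -1.   ] F [-0.3 -0.4 -0.1] w 0.0435 q [-0.65  0.28  0.38  1.62 -0.11  1.26  0.78]
```

Call:
send_rows(
  commands=[
    [-0.08,0.07,-0.3,0,0,0,0],
    [0,0,-0.4,0,0,0,0],
    [0,0,-0.4,0,0,0,0],
    [0,0,-0.3,0,0,0,0],
    [0,0,0,0,0,0,0],
  ],
)

```text
time: 11.67
ee_pos: [0.567, 0.1493, 0.1417]
eef_rot: [0.27, 0.963, -0.003, -0.001]
ft_force: [0.2, -0.1, -0.3]
width: 0.0435
```

Run:
```python
from h import *
S()
```

```text
t11.67 p [0.567  0.1493 0.1417] yaw [ 0.519  0.855 -0.006] z [-0.004 -0.004 -1.   ] F [ 0.2 -0.1 -0.3] w 0.0435 q [-0.65  0.32  0.38  1.68 -0.12  1.17  0.78]
```

Call:
send_rows(
  commands=[
    [0,0,0.25,0,0,0,0],
    [0,0,0,0,0,0,1],
    [0,0,0,0,0,0,1],
    [0,0,0,0,0,0,1],
    [0,0,0,0,0,0,1],
    [0,0,0,0,0,0,1],
    [0,0,0,0,0,0,1],
  ],
  grip_force=12,
)

```text
time: 12.25
ee_pos: [0.5679, 0.1492, 0.1513]
eef_rot: [0.27, 0.963, -0.002, -0.0]
ft_force: [0.7, 0.3, -1.0]
width: 0.0183
```

Run:
```python
from h import *
S();im,C=snap('scene','s13',(220,100,370,220),5)
```

```text
t12.25 p [0.5679 0.1492 0.1513] yaw [ 0.52   0.854 -0.004] z [-0.002 -0.004 -1.   ] F [ 0.7  0.3 -1. ] w 0.0183 q [-0.65  0.31  0.38  1.67 -0.12  1.19  0.78]
```

```bash
cat > wind.py <<'E'
import sys
from h import *
c=np.array([.609,.1222]);step=float(sys.argv[1]);n=int(sys.argv[2]);lead=float(sys.argv[3]) if len(sys.argv)>3 else 1
s=r.read_state();p=s['ee_pos'];S()
d=p[:2]-c;a=np.arctan2(d[1],d[0]);print('ang',np.degrees(a).round(1),'rad',np.hypot(*d).round(4))
cur=p[:2]
for i in range(n):
    a-=np.radians(step);t=c+.048*np.array([np.cos(a),np.sin(a)])
    q=(t-cur)*lead/.03;z=(.151-p[2])/.03 if i==0 else 0
    print([round(float(q[0]),2),round(float(q[1]),2),round(float(z),2),0,0,0,1],end=', ');cur=t
E
python3 wind.py 15 10
```

```text
t12.30 p [0.5679 0.1492 0.1513] yaw [ 0.52   0.854 -0.004] z [-0.002 -0.004 -1.   ] F [ 0.4  0.2 -0.4] w 0.0181 q [-0.65  0.31  0.38  1.67 -0.12  1.19  0.78]
ang 146.8 rad 0.0492
[0.31, 0.29, -0.01, 0, 0, 0, 1], [0.35, 0.24, 0.0, 0, 0, 0, 1], [0.39, 0.14, 0.0, 0, 0, 0, 1], [0.42, 0.03, 0.0, 0, 0, 0, 1], [0.41, -0.08, 0.0, 0, 0, 0, 1], [0.38, -0.18, 0.0, 0, 0, 0, 1], [0.32, -0.27, 0.0, 0, 0, 0, 1], [0.24, -0.35, 0.0, 0, 0, 0, 1], [0.14, -0.39, 0.0, 0, 0, 0, 1], [0.03, -0.42, 0.0, 0, 0, 0, 1],
```

Start with five rows and check.

Call:
send_rows(
  commands=[
    [0.31,0.29,0,0,0,0,1],
    [0.35,0.24,0,0,0,0,1],
    [0.39,0.14,0,0,0,0,1],
    [0.42,0.03,0,0,0,0,1],
    [0.41,-0.08,0,0,0,0,1],
  ],
)

```text
time: 12.72
ee_pos: [0.6233, 0.1696, 0.1515]
eef_rot: [0.269, 0.963, -0.002, -0.002]
ft_force: [-2.1, -0.6, -1.2]
width: 0.0183
```

```bash
python3 wind.py 15 10;python3 -c "
from h import *
im,C=snap('scene','s14',(220,100,370,220),5)"
```

```text
t12.72 p [0.6233 0.1696 0.1515] yaw [ 0.518  0.855 -0.005] z [-0.005 -0.003 -1.   ] F [-2.1 -0.6 -1.2] w 0.0183 q [-0.62  0.44  0.37  1.5  -0.16  1.23  0.81]
ang 73.2 rad 0.0495
[0.37, -0.22, -0.02, 0, 0, 0, 1], [0.32, -0.26, 0.0, 0, 0, 0, 1], [0.24, -0.34, 0.0, 0, 0, 0, 1], [0.15, -0.39, 0.0, 0, 0, 0, 1], [0.04, -0.42, 0.0, 0, 0, 0, 1], [-0.07, -0.41, 0.0, 0, 0, 0, 1], [-0.17, -0.38, 0.0, 0, 0, 0, 1], [-0.26, -0.32, 0.0, 0, 0, 0, 1], [-0.34, -0.24, 0.0, 0, 0, 0, 1], [-0.39, -0.15, 0.0, 0, 0, 0, 1],
```

Call:
send_rows(
  commands=[
    [0.37,-0.22,0,0,0,0,1],
    [0.32,-0.26,0,0,0,0,1],
    [0.24,-0.34,0,0,0,0,1],
    [0.15,-0.39,0,0,0,0,1],
    [0.04,-0.42,0,0,0,0,1],
    [-0.07,-0.41,0,0,0,0,1],
    [-0.17,-0.38,0,0,0,0,1],
    [-0.26,-0.32,0,0,0,0,1],
    [-0.34,-0.24,0,0,0,0,1],
    [-0.39,-0.15,0,0,0,0,1],
  ],
)

```text
time: 13.6
ee_pos: [0.6181, 0.0681, 0.1484]
eef_rot: [0.269, 0.963, -0.001, -0.005]
ft_force: [-1.2, 6.7, -4.5]
width: 0.0187
```

```bash
python3 wind.py 18 10
```

```text
t13.60 p [0.6181 0.0681 0.1484] yaw [ 0.519  0.855 -0.005] z [-0.011  0.001 -1.   ] F [-1.2  6.7 -4.5] w 0.0187 q [-0.5   0.4   0.4   1.57 -0.16  1.22  0.96]
ang -80.4 rad 0.0548
[-0.54, 0.22, 0.09, 0, 0, 0, 1], [-0.48, 0.15, 0.0, 0, 0, 0, 1], [-0.41, 0.29, 0.0, 0, 0, 0, 1], [-0.3, 0.4, 0.0, 0, 0, 0, 1], [-0.16, 0.47, 0.0, 0, 0, 0, 1], [-0.0, 0.5, 0.0, 0, 0, 0, 1], [0.15, 0.48, 0.0, 0, 0, 0, 1], [0.29, 0.41, 0.0, 0, 0, 0, 1], [0.4, 0.3, 0.0, 0, 0, 0, 1], [0.47, 0.16, 0.0, 0, 0, 0, 1],
```

Call:
send_rows(
  commands=[
    [-0.45,0.22,0.09,0.03,-0.1,0,1],
    [-0.4,0.15,0,0,0,0,1],
    [-0.38,0.22,0,0,0,0,1],
    [-0.3,0.3,0,0,0,0,1],
    [-0.2,0.37,0,0,0,0,1],
  ],
)

```text
time: 14.02
ee_pos: [0.5603, 0.0998, 0.15]
eef_rot: [0.273, 0.962, 0.003, -0.0]
ft_force: [6.7, 2.3, -7.8]
width: 0.0182
```

```bash
python3 wind.py 15 7
```

```text
t14.02 p [0.5603 0.0998 0.15  ] yaw [0.525 0.851 0.006] z [ 0.001  0.006 -1.   ] F [ 6.7  2.3 -7.8] w 0.0182 q [-0.59  0.27  0.39  1.73 -0.12  1.17  0.86]
ang -155.3 rad 0.0536
[0.05, 0.48, 0.03, 0, 0, 0, 1], [-0.02, 0.42, 0.0, 0, 0, 0, 1], [0.09, 0.41, 0.0, 0, 0, 0, 1], [0.19, 0.37, 0.0, 0, 0, 0, 1], [0.28, 0.31, 0.0, 0, 0, 0, 1], [0.35, 0.22, 0.0, 0, 0, 0, 1], [0.4, 0.12, 0.0, 0, 0, 0, 1],
```

```bash
sed -i 's/c=np.array.*;step/c=np.array([.608,.1205]);step/; s/\.151-p/.149-p/' wind.py; python3 wind.py 15 6; python3 -c "
from h import *
im,C=snap('scene','s15',(220,100,370,220),5)"
```

```text
t14.02 p [0.5603 0.0998 0.15  ] yaw [0.525 0.851 0.006] z [ 0.001  0.006 -1.   ] F [ 6.7  2.3 -7.8] w 0.0182 q [-0.59  0.27  0.39  1.73 -0.12  1.17  0.86]
ang -156.6 rad 0.052
[0.01, 0.45, -0.03, 0, 0, 0, 1], [-0.01, 0.42, 0.0, 0, 0, 0, 1], [0.1, 0.41, 0.0, 0, 0, 0, 1], [0.2, 0.37, 0.0, 0, 0, 0, 1], [0.29, 0.3, 0.0, 0, 0, 0, 1], [0.36, 0.21, 0.0, 0, 0, 0, 1],
```

Call:
send_rows(
  commands=[
    [0.1,0.45,-0.06,0,0,0,1],
    [0.03,0.4,0,0,0,0,1],
    [0.12,0.4,0,0,0,0,1],
    [0.2,0.35,0,0,0,0,1],
    [0.29,0.28,0,0,0,0,1],
    [0.36,0.2,0,0,0,0,1],
  ],
)

```text
time: 14.57
ee_pos: [0.59, 0.1645, 0.151]
eef_rot: [0.273, 0.962, 0.004, -0.002]
ft_force: [-1.2, -0.2, 0.1]
width: 0.018
```

```bash
python3 wind.py 15 8
```

```text
t14.57 p [0.59   0.1645 0.151 ] yaw [0.526 0.851 0.007] z [-0.001  0.009 -1.   ] F [-1.2 -0.2  0.1] w 0.018 q [-0.63  0.36  0.36  1.61 -0.14  1.2   0.78]
ang 112.2 rad 0.0475
[0.4, 0.12, -0.07, 0, 0, 0, 1], [0.42, -0.0, 0.0, 0, 0, 0, 1], [0.4, -0.11, 0.0, 0, 0, 0, 1], [0.36, -0.21, 0.0, 0, 0, 0, 1], [0.29, -0.3, 0.0, 0, 0, 0, 1], [0.21, -0.36, 0.0, 0, 0, 0, 1], [0.11, -0.4, 0.0, 0, 0, 0, 1], [-0.0, -0.42, 0.0, 0, 0, 0, 1],
```

Call:
send_rows(
  commands=[
    [0.4,0.11,-0.05,-0.1,0,0,1],
    [0.42,-0.02,0,0,0,0,1],
    [0.39,-0.13,0,0,0,0,1],
    [0.34,-0.23,0,0,0,0,1],
    [0.26,-0.31,0,0,0,0,1],
    [0.17,-0.36,0,0,0,0,1],
  ],
)

```text
time: 15.07
ee_pos: [0.6552, 0.1441, 0.1492]
eef_rot: [0.269, 0.963, 0.002, 0.0]
ft_force: [0.9, 0.3, 2.3]
width: 0.0178
```

```bash
python3 wind.py 15 8
```

```text
t15.07 p [0.6552 0.1441 0.1492] yaw [0.518 0.856 0.004] z [ 0.002  0.004 -1.   ] F [0.9 0.3 2.3] w 0.0178 q [-0.55  0.49  0.37  1.44 -0.18  1.24  0.87]
ang 26.6 rad 0.0528
[-0.01, -0.47, -0.01, 0, 0, 0, 1], [0.03, -0.42, 0.0, 0, 0, 0, 1], [-0.08, -0.41, 0.0, 0, 0, 0, 1], [-0.18, -0.38, 0.0, 0, 0, 0, 1], [-0.27, -0.32, 0.0, 0, 0, 0, 1], [-0.35, -0.23, 0.0, 0, 0, 0, 1], [-0.39, -0.14, 0.0, 0, 0, 0, 1], [-0.42, -0.03, 0.0, 0, 0, 0, 1],
```

Call:
send_rows(
  commands=[
    [0.02,-0.45,0,0,0,0,1],
    [-0.03,-0.42,0,0,0,0,1],
    [-0.12,-0.4,0,0,0,0,1],
    [-0.22,-0.35,0,0,0,0,1],
    [-0.3,-0.28,0,0,0,0,1],
    [-0.37,-0.18,0,0,0,0,1],
    [-0.4,-0.08,0,0,0,0,1],
  ],
)

```text
time: 15.65
ee_pos: [0.6117, 0.0691, 0.1477]
eef_rot: [0.271, 0.962, 0.003, 0.0]
ft_force: [0.7, 5.1, -1.4]
width: 0.0183
```

```bash
sed -i 's/c=np.array.*;step/c=np.array([.6095,.121]);step/' wind.py; python3 wind.py 15 8
```

```text
t15.65 p [0.6117 0.0691 0.1477] yaw [0.522 0.853 0.005] z [ 0.002  0.005 -1.   ] F [ 0.7  5.1 -1.4] w 0.0183 q [-0.5   0.37  0.39  1.61 -0.16  1.19  0.95]
ang -87.6 rad 0.0519
[-0.42, 0.17, 0.04, 0, 0, 0, 1], [-0.39, 0.14, 0.0, 0, 0, 0, 1], [-0.34, 0.24, 0.0, 0, 0, 0, 1], [-0.27, 0.32, 0.0, 0, 0, 0, 1], [-0.18, 0.38, 0.0, 0, 0, 0, 1], [-0.07, 0.41, 0.0, 0, 0, 0, 1], [0.04, 0.42, 0.0, 0, 0, 0, 1], [0.14, 0.39, 0.0, 0, 0, 0, 1],
```

Call:
send_rows(
  commands=[
    [-0.4,0.2,0.02,0,0,0,1],
    [-0.38,0.17,0,0,0,0,1],
    [-0.32,0.25,0,0,0,0,1],
    [-0.25,0.33,0,0,0,0,1],
    [-0.15,0.38,0,0,0,0,1],
    [-0.04,0.4,0,0,0,0,1],
    [0.08,0.4,0,0,0,0,1],
  ],
)

```text
time: 16.23
ee_pos: [0.5607, 0.1258, 0.1487]
eef_rot: [0.276, 0.961, 0.003, 0.0]
ft_force: [-5.8, -0.5, 10.2]
width: 0.0175
```

```bash
python3 wind.py 15 8
```

```text
t16.23 p [0.5607 0.1258 0.1487] yaw [0.531 0.847 0.007] z [ 0.002  0.006 -1.   ] F [-5.8 -0.5 10.2] w 0.0175 q [-0.61  0.28  0.37  1.72 -0.11  1.17  0.8 ]
ang 174.4 rad 0.049
[0.13, 0.4, 0.01, 0, 0, 0, 1], [0.2, 0.37, 0.0, 0, 0, 0, 1], [0.29, 0.31, 0.0, 0, 0, 0, 1], [0.35, 0.22, 0.0, 0, 0, 0, 1], [0.4, 0.12, 0.0, 0, 0, 0, 1], [0.42, 0.01, 0.0, 0, 0, 0, 1], [0.41, -0.09, 0.0, 0, 0, 0, 1], [0.37, -0.2, 0.0, 0, 0, 0, 1],
```

Call:
send_rows(
  commands=[
    [0.1,0.4,0.06,0,0,0,1],
    [0.19,0.37,0.02,0,0,0,1],
    [0.28,0.31,0,0,0,0,1],
    [0.35,0.22,0,0,0,0,1],
    [0.4,0.11,0,0,0,0,1],
    [0.42,-0.01,0,0,0,0,1],
    [0.4,-0.12,0,0,0,0,1],
  ],
)

```text
time: 16.82
ee_pos: [0.6252, 0.1714, 0.149]
eef_rot: [0.274, 0.962, 0.001, -0.003]
ft_force: [-1.7, -0.4, 3.9]
width: 0.0175
```

```bash
python3 wind.py 15 8
```

```text
t16.82 p [0.6252 0.1714 0.149 ] yaw [0.527 0.85  0.   ] z [-0.005  0.004 -1.   ] F [-1.7 -0.4  3.9] w 0.0175 q [-0.6   0.44  0.35  1.5  -0.16  1.23  0.79]
ang 72.7 rad 0.0528
[0.33, -0.33, -0.0, 0, 0, 0, 1], [0.32, -0.27, 0.0, 0, 0, 0, 1], [0.24, -0.34, 0.0, 0, 0, 0, 1], [0.14, -0.39, 0.0, 0, 0, 0, 1], [0.04, -0.42, 0.0, 0, 0, 0, 1], [-0.07, -0.41, 0.0, 0, 0, 0, 1], [-0.18, -0.38, 0.0, 0, 0, 0, 1], [-0.27, -0.32, 0.0, 0, 0, 0, 1],
```

Call:
send_rows(
  commands=[
    [0.33,-0.34,0.04,0,-0.05,0,1],
    [0.3,-0.29,0,0,0,0,1],
    [0.22,-0.36,0,0,0,0,1],
    [0.12,-0.4,0,0,0,0,1],
    [0.01,-0.42,0,0,0,0,1],
    [-0.1,-0.4,0,0,0,0,1],
    [-0.21,-0.36,0,0,0,0,1],
  ],
)

```text
time: 17.4
ee_pos: [0.6497, 0.0901, 0.1491]
eef_rot: [0.273, 0.962, 0.002, -0.001]
ft_force: [-1.2, 2.3, -1.3]
width: 0.0178
```

```bash
python3 wind.py 15 8
```

```text
t17.40 p [0.6497 0.0901 0.1491] yaw [0.525 0.851 0.004] z [-0.     0.004 -1.   ] F [-1.2  2.3 -1.3] w 0.0178 q [-0.48  0.46  0.37  1.48 -0.18  1.23  0.93]
ang -37.5 rad 0.0506
[-0.37, -0.24, -0.0, 0, 0, 0, 1], [-0.36, -0.21, 0.0, 0, 0, 0, 1], [-0.4, -0.11, 0.0, 0, 0, 0, 1], [-0.42, 0.0, 0.0, 0, 0, 0, 1], [-0.4, 0.11, 0.0, 0, 0, 0, 1], [-0.36, 0.21, 0.0, 0, 0, 0, 1], [-0.3, 0.3, 0.0, 0, 0, 0, 1], [-0.21, 0.36, 0.0, 0, 0, 0, 1],
```

Call:
send_rows(
  commands=[
    [-0.36,-0.22,0,0,0,0,1],
    [-0.37,-0.18,0,0,0,0,1],
    [-0.41,-0.07,0,0,0,0,1],
    [-0.41,0.04,0,0,0,0,1],
    [-0.38,0.15,0,0,0,0,1],
    [-0.33,0.25,0,0,0,0,1],
  ],
)

```text
time: 17.9
ee_pos: [0.5739, 0.0818, 0.1475]
eef_rot: [0.277, 0.961, 0.005, -0.002]
ft_force: [8.1, 6.9, -4.8]
width: 0.0183
```

```bash
python3 wind.py 10 8
```

```text
t17.90 p [0.5739 0.0818 0.1475] yaw [0.532 0.847 0.008] z [-0.001  0.01  -1.   ] F [ 8.1  6.9 -4.8] w 0.0183 q [-0.53  0.29  0.38  1.7  -0.13  1.17  0.89]
ang -132.2 rad 0.053
[-0.08, 0.33, 0.05, 0, 0, 0, 1], [-0.15, 0.23, 0.0, 0, 0, 0, 1], [-0.11, 0.26, 0.0, 0, 0, 0, 1], [-0.06, 0.27, 0.0, 0, 0, 0, 1], [-0.01, 0.28, 0.0, 0, 0, 0, 1], [0.03, 0.28, 0.0, 0, 0, 0, 1], [0.08, 0.27, 0.0, 0, 0, 0, 1], [0.13, 0.25, 0.0, 0, 0, 0, 1],
```

Call:
send_rows(
  commands=[
    [0.02,0.33,0.03,-0.1,0,0,1],
    [-0.08,0.24,0,0,0,0,1],
    [-0.05,0.26,0,0,0,0,1],
    [-0.02,0.27,0,0,0,0,1],
  ],
)

```text
time: 18.23
ee_pos: [0.5639, 0.1101, 0.1495]
eef_rot: [0.279, 0.96, -0.0, -0.002]
ft_force: [-2.5, -2.2, 4.7]
width: 0.0177
```

```bash
python3 wind.py 10 8
```

```text
t18.23 p [0.5639 0.1101 0.1495] yaw [ 0.535  0.845 -0.002] z [-0.004  0.    -1.   ] F [-2.5 -2.2  4.7] w 0.0177 q [-0.58  0.28  0.36  1.71 -0.11  1.18  0.82]
ang -166.6 rad 0.0469
[-0.08, 0.27, -0.02, 0, 0, 0, 1], [0.01, 0.28, 0.0, 0, 0, 0, 1], [0.06, 0.27, 0.0, 0, 0, 0, 1], [0.1, 0.26, 0.0, 0, 0, 0, 1], [0.15, 0.24, 0.0, 0, 0, 0, 1], [0.19, 0.21, 0.0, 0, 0, 0, 1], [0.22, 0.17, 0.0, 0, 0, 0, 1], [0.25, 0.13, 0.0, 0, 0, 0, 1],
```

Call:
send_rows(
  commands=[
    [-0.06,0.27,0,0,0,0,1],
    [0.01,0.28,0,0,0,0,1],
    [0.06,0.27,0,0,0,0,1],
    [0.1,0.26,0,0,0,0,1],
  ],
)

```text
time: 18.57
ee_pos: [0.5659, 0.1437, 0.1491]
eef_rot: [0.28, 0.96, -0.001, -0.002]
ft_force: [-0.3, -1.1, 0.4]
width: 0.018
```

```bash
python3 wind.py 8 8
```

```text
t18.57 p [0.5659 0.1437 0.1491] yaw [ 0.537  0.844 -0.003] z [-0.005 -0.    -1.   ] F [-0.3 -1.1  0.4] w 0.018 q [-0.61  0.3   0.35  1.68 -0.11  1.18  0.76]
ang 152.5 rad 0.0491
[0.15, 0.17, -0.0, 0, 0, 0, 1], [0.14, 0.17, 0.0, 0, 0, 0, 1], [0.16, 0.15, 0.0, 0, 0, 0, 1], [0.18, 0.13, 0.0, 0, 0, 0, 1], [0.2, 0.1, 0.0, 0, 0, 0, 1], [0.21, 0.07, 0.0, 0, 0, 0, 1], [0.22, 0.04, 0.0, 0, 0, 0, 1], [0.22, 0.01, 0.0, 0, 0, 0, 1],
```

Call:
send_rows(
  commands=[
    [0.14,0.17,0,0,0,0,1],
    [0.14,0.17,0,0,0,0,1],
    [0.16,0.15,0,0,0,0,1],
    [0.18,0.13,0,0,0,0,1],
  ],
)

```text
time: 18.9
ee_pos: [0.5864, 0.1661, 0.1488]
eef_rot: [0.278, 0.96, -0.001, -0.002]
ft_force: [-2.1, -2.2, 2.4]
width: 0.0177
```

```bash
python3 wind.py 8 8
```

```text
t18.90 p [0.5864 0.1661 0.1488] yaw [ 0.535  0.845 -0.003] z [-0.005 -0.    -1.   ] F [-2.1 -2.2  2.4] w 0.0177 q [-0.62  0.36  0.34  1.61 -0.13  1.2   0.75]
ang 117.1 rad 0.0507
[0.25, 0.01, 0.01, 0, 0, 0, 1], [0.22, 0.06, 0.0, 0, 0, 0, 1], [0.22, 0.03, 0.0, 0, 0, 0, 1], [0.22, -0.0, 0.0, 0, 0, 0, 1], [0.22, -0.03, 0.0, 0, 0, 0, 1], [0.21, -0.06, 0.0, 0, 0, 0, 1], [0.2, -0.09, 0.0, 0, 0, 0, 1], [0.19, -0.12, 0.0, 0, 0, 0, 1],
```

Call:
send_rows(
  commands=[
    [0.22,0.02,0,0,0,0,1],
    [0.22,0.04,0,0,0,0,1],
    [0.22,0.02,0,0,0,0,1],
  ],
)

```text
time: 19.15
ee_pos: [0.6047, 0.1705, 0.1486]
eef_rot: [0.277, 0.961, -0.002, -0.007]
ft_force: [-14.1, -1.6, 9.0]
width: 0.0182
```

```bash
python3 wind.py 8 3;python3 -c "
from h import *
im,C=snap('scene','s16',(220,100,370,220),5)"
```

```text
t19.15 p [0.6047 0.1705 0.1486] yaw [ 0.533  0.846 -0.007] z [-0.014  0.    -1.   ] F [-14.1  -1.6   9. ] w 0.0182 q [-0.61  0.41  0.34  1.55 -0.14  1.22  0.77]
ang 95.6 rad 0.0497
[0.23, -0.05, 0.01, 0, 0, 0, 1], [0.22, -0.02, 0.0, 0, 0, 0, 1], [0.22, -0.06, 0.0, 0, 0, 0, 1],
```

Force on the knob rose to 14 N against the winding direction after about 1130°, so the valve is at its stop. Now I release the knob and go back to the hub.

Call:
send_rows(
  commands=[
    [0,0,0,0,0,0,1],
    [0,0,0,0,0,0,1],
    [-0.05,0,0,0,0,0,0],
    [0,0,0,0,0,0,0],
    [0,0,0.2,0,0,0,0],
    [0,0,0.7,0,0,0,0],
    [0,0,0.7,0,0,0,0],
    [0,0,0.6,0,0,0,0],
    [0,0,0,0,0,0,0],
  ],
)

```text
time: 19.95
ee_pos: [0.6033, 0.169, 0.2153]
eef_rot: [0.279, 0.96, -0.005, -0.012]
ft_force: [0.1, -0.8, 1.1]
width: 0.0427
```

Run:
```python
from h import *
S()
```

```text
t19.95 p [0.6033 0.169  0.2153] yaw [ 0.535  0.845 -0.016] z [-0.025 -0.003 -1.   ] F [ 0.1 -0.8  1.1] w 0.0427 q [-0.61  0.37  0.35  1.46 -0.13  1.36  0.76]
```

Call:
send_rows(
  commands=[
    [0.2,-0.6,0,0.03,-0.15,0,0],
    [0.25,-0.6,0,0,-0.14,0,0],
    [0.2,-0.5,0,0,0,0,0],
    [0.15,-0.2,0,0,0,0,0],
    [0,0,0,0,0,0,0],
  ],
)

```text
time: 20.37
ee_pos: [0.6308, 0.113, 0.2175]
eef_rot: [0.277, 0.961, 0.003, 0.003]
ft_force: [1.1, -0.9, -0.0]
width: 0.0436
```

Run:
```python
from h import *
S();im,C=snap('wrist','w17'); crop(im,'w17z',(160,20,400,230),3)
im,C=snap('scene','s17',(220,100,370,220),5)
```

```text
t20.37 p [0.6308 0.113  0.2175] yaw [0.532 0.847 0.007] z [ 0.007  0.004 -1.   ] F [ 1.1 -0.9 -0. ] w 0.0436 q [-0.53  0.37  0.38  1.45 -0.14  1.34  0.86]
```

Run:
```python
from h import *
im,C=load('w17')
f=lambda u,z:onz(C,(160+u[0]/3-.33,20+u[1]/3-.33),z)
h=f((342,493),.183);k=f((409,250),.182);print(h,k,np.linalg.norm(h-k),np.degrees(np.arctan2(*(k-h)[1::-1])))
im,C=load('w12')
im,C=load('s13');
```

```text
[0.60511146 0.12511082 0.183     ] [0.57343133 0.15972525 0.182     ] 0.04693388689653688 132.46564898860692
```

The key is still seated, but its arm has swung back to about 132°. The pads probably slid on the knob at the stop, and opening them may have dragged it back. I'll re-grip the knob, push firmly to the stop again, and back off the load before opening.

Call:
send_rows(
  commands=[
    [-0.4,0.3,0,-0.05,0.08,0,0],
    [-0.6,0.5,0,0,0,0,0],
    [-0.5,0.4,0,0,0,0,0],
    [-0.35,0.3,0,0,0,0,0],
    [0,0,0,0,0,0,0],
  ],
)

```text
time: 20.88
ee_pos: [0.5707, 0.1669, 0.2157]
eef_rot: [0.274, 0.962, -0.0, -0.002]
ft_force: [0.7, 0.2, 0.7]
width: 0.0434
```

Run:
```python
from h import *
S()
```

```text
t20.88 p [0.5707 0.1669 0.2157] yaw [ 0.527  0.85  -0.001] z [-0.003  0.    -1.   ] F [0.7 0.2 0.7] w 0.0434 q [-0.64  0.27  0.34  1.57 -0.1   1.32  0.73]
```

Call:
send_rows(
  commands=[
    [0.1,-0.2,-0.2,0,0,0,0],
    [0,0,-0.4,0,0,0,0],
    [0,0,0,0,0,0,0],
  ],
)

```text
time: 21.13
ee_pos: [0.5741, 0.1624, 0.1962]
eef_rot: [0.272, 0.962, 0.0, -0.001]
ft_force: [0.2, 0.1, -0.7]
width: 0.0432
```

Run:
```python
from h import *
S()
```

```text
t21.13 p [0.5741 0.1624 0.1962] yaw [ 0.523  0.852 -0.   ] z [-0.002  0.001 -1.   ] F [ 0.2  0.1 -0.7] w 0.0432 q [-0.63  0.29  0.34  1.59 -0.1   1.28  0.75]
```

Call:
send_rows(
  commands=[
    [0,-0.06,-0.5,0,0,0,0],
    [0,0,-0.5,0,0,0,0],
    [0,0,-0.42,0,0,0,0],
    [0,0,0,0,0,0,0],
  ],
)

```text
time: 21.47
ee_pos: [0.5759, 0.1568, 0.1498]
eef_rot: [0.274, 0.962, -0.001, -0.001]
ft_force: [-0.3, 1.0, -0.7]
width: 0.0435
```

Run:
```python
from h import *
S()
```

```text
t21.47 p [0.5759 0.1568 0.1498] yaw [ 0.528  0.849 -0.002] z [-0.003 -0.001 -1.   ] F [-0.3  1.  -0.7] w 0.0435 q [-0.62  0.33  0.34  1.65 -0.12  1.19  0.76]
```

Call:
send_rows(
  commands=[
    [-0.05,0.08,0,0,0,0,0.3],
    [0,0,0,0,0,0,1],
    [0,0,0,0,0,0,1],
    [0,0,0,0,0,0,1],
    [0,0,0,0,0,0,1],
    [0,0,0,0,0,0,1],
    [0,0,0,0,0,0,1],
  ],
  grip_force=30,
)

```text
time: 22.05
ee_pos: [0.5764, 0.1574, 0.1517]
eef_rot: [0.276, 0.961, -0.001, -0.0]
ft_force: [1.7, -1.5, -2.6]
width: 0.0177
```

```bash
python3 wind.py 8 5
```

```text
t22.05 p [0.5764 0.1574 0.1517] yaw [ 0.53   0.848 -0.002] z [-0.001 -0.002 -1.   ] F [ 1.7 -1.5 -2.6] w 0.0177 q [-0.62  0.33  0.34  1.65 -0.11  1.19  0.76]
ang 132.2 rad 0.0492
[0.2, 0.11, -0.09, 0, 0, 0, 1], [0.19, 0.11, 0.0, 0, 0, 0, 1], [0.21, 0.08, 0.0, 0, 0, 0, 1], [0.22, 0.05, 0.0, 0, 0, 0, 1], [0.22, 0.02, 0.0, 0, 0, 0, 1],
```

Call:
send_rows(
  commands=[
    [0.19,0.11,-0.04,0,0,0,1],
    [0.19,0.11,0,0,0,0,1],
    [0.21,0.08,0,0,0,0,1],
  ],
)

```text
time: 22.3
ee_pos: [0.5945, 0.1671, 0.152]
eef_rot: [0.276, 0.961, -0.0, -0.001]
ft_force: [-6.7, -4.0, 4.3]
width: 0.0177
```

```bash
python3 wind.py 8 3
```

```text
t22.30 p [0.5945 0.1671 0.152 ] yaw [ 0.53   0.848 -0.001] z [-0.001 -0.    -1.   ] F [-6.7 -4.   4.3] w 0.0177 q [-0.62  0.37  0.34  1.59 -0.13  1.21  0.76]
ang 108.1 rad 0.0485
[0.22, 0.04, -0.1, 0, 0, 0, 1], [0.22, 0.02, 0.0, 0, 0, 0, 1], [0.22, -0.01, 0.0, 0, 0, 0, 1],
```

Call:
send_rows(
  commands=[
    [0.2,0.03,0,0,0,0,1],
    [0.15,0,0,0,0,0,1],
  ],
)

```text
time: 22.47
ee_pos: [0.6036, 0.1687, 0.1521]
eef_rot: [0.275, 0.961, -0.002, -0.003]
ft_force: [-12.5, -0.6, 9.7]
width: 0.0183
```

```bash
python3 wind.py 8 3; python3 -c "
from h import *
im,C=snap('scene','s18',(220,100,370,220),5);snap('wrist','w18')"
```

```text
t22.47 p [0.6036 0.1687 0.1521] yaw [ 0.529  0.848 -0.005] z [-0.008 -0.001 -1.   ] F [-12.5  -0.6   9.7] w 0.0183 q [-0.61  0.39  0.34  1.56 -0.14  1.22  0.77]
ang 97.0 rad 0.048
[0.22, 0.01, -0.1, 0, 0, 0, 1], [0.22, -0.02, 0.0, 0, 0, 0, 1], [0.22, -0.05, 0.0, 0, 0, 0, 1],
```

Call:
send_rows(
  commands=[
    [-0.1,0,0,0,0,0,1],
    [0,0,0,0,0,0,1],
  ],
)

```text
time: 22.73
ee_pos: [0.6003, 0.1687, 0.1519]
eef_rot: [0.275, 0.961, -0.003, -0.005]
ft_force: [-4.0, -1.6, 4.5]
width: 0.0175
```

```bash
python3 wind.py 8 1
```

```text
t22.73 p [0.6003 0.1687 0.1519] yaw [ 0.529  0.849 -0.008] z [-0.011 -0.003 -1.   ] F [-4.  -1.6  4.5] w 0.0175 q [-0.61  0.39  0.34  1.56 -0.14  1.22  0.77]
ang 100.9 rad 0.0485
[0.22, 0.01, -0.1, 0, 0, 0, 1],
```

Relax a little more, then open and raise.

Call:
send_rows(
  commands=[
    [-0.04,0,0.03,0,0,0,1],
    [0,0,0,0,0,0,0],
    [0,0,0,0,0,0,0],
    [0,0,0,0,0,0,0],
    [0,0,0.3,0,0,0,0],
    [0,0,0.7,0,0,0,0],
    [0,0,0.7,0,0,0,0],
    [0,0,0.5,0,0,0,0],
    [0,0,0,0,0,0,0],
  ],
)

```text
time: 23.48
ee_pos: [0.6004, 0.1695, 0.2223]
eef_rot: [0.275, 0.961, -0.003, -0.005]
ft_force: [0.9, 1.2, 0.6]
width: 0.0432
```

Call:
send_rows(
  commands=[
    [0.2,-0.6,0,0,-0.1,0,0],
    [0.3,-0.6,0,0,0,0,0],
    [0.25,-0.5,0,0,0,0,0],
    [0.15,-0.2,0,0,0,0,0],
    [0,0,0,0,0,0,0],
  ],
)

```text
time: 23.9
ee_pos: [0.6298, 0.1146, 0.225]
eef_rot: [0.273, 0.962, 0.002, 0.002]
ft_force: [-0.7, 0.3, 0.4]
width: 0.0431
```

Run:
```python
from h import *
S();im,C=snap('wrist','w19'); crop(im,'w19z',(160,20,400,230),3)
```

```text
t23.90 p [0.6298 0.1146 0.225 ] yaw [0.524 0.851 0.005] z [ 0.005  0.002 -1.   ] F [-0.7  0.3  0.4] w 0.0431 q [-0.53  0.37  0.38  1.44 -0.14  1.35  0.86]
```

Run:
```python
from h import *
im,C=load('w19')
f=lambda u,z:onz(C,(160+u[0]/3-.33,20+u[1]/3-.33),z)
h=f((340,510),.183);k=f((446,299),.182);print(h,k,np.linalg.norm(h-k),np.degrees(np.arctan2(*(k-h)[1::-1])))
```

```text
[0.60791802 0.1234596  0.183     ] [0.58351255 0.16265945 0.182     ] 0.04618717301366055 121.90601148620333
```

Call:
send_rows(
  commands=[
    [-0.35,0.15,-0.2,0,0.06,0,0],
    [-0.35,0.15,0,0,0,0,0],
    [0,0,0,0,0,0,0],
  ],
)

```text
time: 24.2
ee_pos: [0.6069, 0.1275, 0.2182]
eef_rot: [0.272, 0.962, 0.001, -0.001]
ft_force: [0.0, 0.3, -0.3]
width: 0.0435
```

Run:
```python
from h import *
S()
```

```text
t24.20 p [0.6069 0.1275 0.2182] yaw [0.523 0.852 0.002] z [-0.001  0.003 -1.   ] F [ 0.   0.3 -0.3] w 0.0435 q [-0.57  0.33  0.37  1.5  -0.12  1.33  0.83]
```

Call:
send_rows(
  commands=[
    [0.05,-0.11,-0.5,0,0,0,0],
    [0,0,-0.5,0,0,0,0],
    [0,0,-0.5,0,0,0,0],
    [0,0,-0.5,0,0,0,0],
    [0,0,0,0,0,0,0],
  ],
)

```text
time: 24.62
ee_pos: [0.6073, 0.1308, 0.1587]
eef_rot: [0.267, 0.964, 0.004, 0.0]
ft_force: [-0.5, -0.9, -0.7]
width: 0.0434
```

Run:
```python
from h import *
S()
```

```text
t24.62 p [0.6073 0.1308 0.1587] yaw [0.515 0.857 0.008] z [ 0.003  0.007 -1.   ] F [-0.5 -0.9 -0.7] w 0.0434 q [-0.56  0.37  0.35  1.58 -0.14  1.21  0.85]
```

Call:
send_rows(
  commands=[
    [0.04,-0.24,-0.2,-0.06,0.03,0,0],
    [0,0,0,0,0,0,0],
  ],
)

```text
time: 24.78
ee_pos: [0.6084, 0.1245, 0.1531]
eef_rot: [0.266, 0.964, 0.001, -0.0]
ft_force: [0.6, -0.0, 0.1]
width: 0.0433
```

Run:
```python
from h import *
S()
```

```text
t24.78 p [0.6084 0.1245 0.1531] yaw [0.514 0.858 0.002] z [ 0.     0.002 -1.   ] F [ 0.6 -0.   0.1] w 0.0433 q [-0.55  0.38  0.36  1.58 -0.14  1.21  0.86]
```

Call:
send_rows(
  commands=[
    [0,0,0,0,0,0,0.5],
    [0,0,0,0,0,0,1],
    [0,0,0,0,0,0,1],
    [0,0,0,0,0,0,1],
    [0,0,0,0,0,0,1],
    [0,0,0,0,0,0,1],
    [0,0,0,0,0,0,1],
  ],
  grip_force=40,
)

```text
time: 25.37
ee_pos: [0.6098, 0.1249, 0.1564]
eef_rot: [0.266, 0.964, 0.002, 0.002]
ft_force: [-0.8, 0.6, -1.1]
width: 0.0177
```

Run:
```python
from h import *
S()
```

```text
t25.37 p [0.6098 0.1249 0.1564] yaw [0.514 0.858 0.005] z [ 0.004  0.004 -1.   ] F [-0.8  0.6 -1.1] w 0.0177 q [-0.55  0.37  0.36  1.58 -0.14  1.21  0.86]
```

Call:
send_rows(
  commands=[
    [0,0,0,0,0,0,1],
    [0,0,0.3,0,0,0,1],
    [0,0,0.35,0,0,0,1],
    [0,0,0.4,0,0,0,1],
    [0,0,0.4,0,0,0,1],
    [0,0,0.4,0,0,0,1],
    [0,0,0,0,0,0,1],
  ],
)

```text
time: 25.95
ee_pos: [0.6097, 0.125, 0.2188]
eef_rot: [0.266, 0.964, 0.003, 0.002]
ft_force: [0.2, 0.6, -0.8]
width: 0.0181
```

Run:
```python
from h import *
S();im,C=snap('scene','s20',(220,100,370,220),5)
im,C=snap('wrist','w20'); crop(im,'w20z',(160,20,400,230),3)
```

```text
t25.95 p [0.6097 0.125  0.2188] yaw [0.514 0.858 0.006] z [ 0.005  0.004 -1.   ] F [ 0.2  0.6 -0.8] w 0.0181 q [-0.56  0.33  0.37  1.5  -0.12  1.33  0.85]
```

Run:
```python
from h import *
im,C=load('w20'); st=r.read_state();Rm=R.from_quat(st['eef_rot']).as_matrix();p=st['ee_pos']
for z in [.0864,.0464]:
  for a in [0,90,180,270]:
    q=proj(C,[p+Rm@[.0115*np.cos(np.radians(a)),.0115*np.sin(np.radians(a)),z]])[0]; print(z,a,((q-[160,20])*3).round(0))
crop(im,'w20y',(250,140,330,230),9)
im,C=load('s20')
for y in list(range(127,152)): print(y,[int(im[y,x].sum()//3) for x in range(274,294)])
for z in [.0864,.06,.0464,.03]: print(z,proj(C,[p+Rm@[0,0,z]]))
```

```text
0.0864 0 [357. 515.]
0.0864 90 [403. 560.]
0.0864 180 [357. 604.]
0.0864 270 [311. 560.]
0.0464 0 [358. 556.]
0.0464 90 [412. 608.]
0.0464 180 [358. 660.]
0.0464 270 [303. 609.]
127 [109, 108, 105, 99, 100, 100, 99, 102, 105, 105, 105, 106, 107, 111, 111, 109, 111, 112, 110, 109]
128 [110, 109, 107, 110, 106, 103, 99, 97, 99, 97, 99, 102, 111, 109, 111, 110, 108, 111, 111, 109]
129 [111, 110, 110, 114, 109, 104, 99, 99, 100, 97, 98, 106, 109, 109, 109, 110, 111, 107, 111, 111]
130 [111, 111, 113, 109, 110, 101, 99, 100, 98, 102, 99, 101, 105, 111, 110, 111, 112, 109, 111, 112]
131 [111, 111, 112, 110, 106, 101, 95, 98, 99, 100, 95, 93, 97, 106, 111, 110, 108, 109, 113, 112]
132 [110, 110, 110, 111, 104, 96, 93, 96, 98, 99, 92, 85, 96, 106, 110, 109, 108, 112, 110, 109]
133 [111, 110, 110, 110, 104, 97, 89, 93, 97, 102, 97, 100, 108, 115, 111, 111, 109, 111, 110, 111]
134 [112, 112, 109, 111, 108, 107, 98, 98, 98, 97, 106, 125, 135, 130, 115, 112, 111, 112, 111, 111]
135 [107, 109, 112, 111, 121, 130, 125, 109, 102, 103, 117, 140, 144, 128, 115, 112, 109, 111, 110, 111]
136 [111, 108,
[... 1018 characters left out ...]
 109, 105, 98, 100, 98, 99, 98, 97, 91, 87, 95, 107, 111, 112, 110, 110]
147 [109, 110, 114, 110, 110, 104, 99, 96, 100, 96, 95, 94, 89, 88, 99, 107, 111, 112, 113, 112]
148 [111, 110, 112, 109, 110, 103, 99, 98, 99, 99, 96, 92, 92, 88, 97, 107, 111, 112, 110, 111]
149 [111, 111, 110, 111, 108, 102, 96, 94, 95, 98, 95, 94, 94, 92, 100, 108, 110, 111, 110, 110]
150 [110, 112, 110, 110, 108, 98, 92, 93, 94, 93, 95, 95, 96, 99, 104, 111, 111, 111, 112, 110]
151 [111, 113, 109, 111, 109, 103, 99, 91, 93, 96, 98, 101, 104, 112, 113, 110, 111, 111, 108, 111]
0.0864 [[280.83935115 150.06840682]]
0.06 [[280.5863396  140.88851638]]
0.0464 [[280.45329416 136.06091122]]
0.03 [[280.2903565 130.1482913]]
```

Call:
send_rows(
  commands=[
    [-0.3,-0.4,0,0.1,0.2,0,1],
    [-0.55,-0.8,0,0.1,0.2,0,1],
    [-0.55,-0.8,0,0,0,0,1],
    [-0.55,-0.8,0,0,0,0,1],
    [-0.55,-0.8,0,0,0,0,1],
    [-0.55,-0.8,0,0,0,0,1],
    [-0.55,-0.8,0,0,0,0,1],
    [-0.55,-0.8,0,0,0,0,1],
    [-0.5,-0.7,0,0,0,0,1],
    [0,0,0,0,0,0,1],
  ],
)

```text
time: 26.88
ee_pos: [0.4537, -0.0865, 0.2081]
eef_rot: [0.266, 0.964, 0.005, -0.027]
ft_force: [0.2, -0.9, -1.4]
width: 0.0175
```

Run:
```python
from h import *
S();im,C=snap('scene','s21',(200,120,350,250),5)
im,C=snap('wrist','w21'); crop(im,'w21z',(160,20,400,230),3)
```

```text
t26.88 p [ 0.4537 -0.0865  0.2081] yaw [ 0.513  0.858 -0.005] z [-0.05   0.024 -0.998] F [ 0.2 -0.9 -1.4] w 0.0175 q [-0.38  0.    0.49  1.87 -0.02  1.32  1.15]
```

Run:
```python
from h import *
im,C=load('w21');crop(im,'w21y',(240,120,310,190),10)
f=lambda u,z:onz(C,(160+u[0]/3-.33,20+u[1]/3-.33),z)
print(f((341,419),.06),f((343,412),.004))
st=r.read_state();Rm=R.from_quat(st['eef_rot']).as_matrix();p=st['ee_pos']
im,C=load('s21')
for y in range(202,226): print(y,[int(im[y,x].sum()//3) for x in range(278,300)])
for z in [.0864,.06]:
  for x in [0,-.0038]: print(z,x,proj(C,[p+Rm@[x,0,z]]))
```

```text
[ 0.42034642 -0.07086477  0.06      ] [ 0.42132321 -0.07176875  0.004     ]
202 [151, 108, 92, 117, 151, 165, 152, 127, 111, 104, 100, 100, 99, 94, 85, 69, 56, 61, 64, 65, 66, 74]
203 [178, 129, 98, 99, 131, 169, 186, 162, 127, 106, 103, 101, 100, 97, 83, 60, 39, 39, 47, 52, 73, 100]
204 [206, 158, 108, 95, 116, 163, 191, 178, 135, 107, 102, 100, 101, 97, 83, 56, 32, 21, 38, 70, 109, 141]
205 [224, 185, 137, 103, 103, 137, 172, 165, 130, 106, 102, 100, 98, 96, 81, 61, 34, 24, 54, 103, 142, 165]
206 [232, 215, 163, 114, 96, 114, 140, 143, 118, 105, 101, 101, 100, 97, 93, 88, 65, 43, 71, 125, 159, 170]
207 [235, 228, 192, 140, 104, 100, 117, 120, 111, 102, 102, 100, 97, 101, 113, 124, 104, 76, 86, 136, 166, 172]
208 [235, 233, 214, 163, 114, 103, 122, 130, 118, 105, 101, 100, 100, 109, 129, 144, 133, 108, 111, 143, 163, 173]
209 [235, 236, 228, 192, 139, 122, 146, 157, 139, 120, 110, 106, 109, 124, 144, 148, 139, 133, 136, 148, 155, 163]
210 [234, 235, 234, 214, 166, 141, 162, 178, 164, 145, 133, 134, 143, 161, 165, 154, 159, 171, 167, 151, 132, 139]
211 [234, 236, 233, 229, 192, 152, 
[... 1108 characters left out ...]
34, 236, 231, 197, 140, 106, 100, 100, 102, 100, 98, 95, 95, 122, 177, 219, 227, 222, 202, 177]
222 [234, 235, 234, 235, 231, 198, 139, 105, 98, 101, 103, 100, 98, 94, 94, 123, 183, 220, 230, 228, 222, 208]
223 [233, 235, 235, 236, 231, 199, 139, 108, 100, 98, 100, 99, 97, 97, 95, 126, 184, 222, 229, 229, 228, 226]
224 [233, 235, 234, 234, 231, 209, 156, 115, 101, 98, 101, 99, 98, 96, 98, 123, 179, 218, 225, 216, 215, 222]
225 [234, 235, 234, 234, 234, 221, 183, 141, 113, 106, 103, 102, 95, 96, 95, 115, 161, 198, 204, 179, 166, 190]
0.0864 0 [[285.3019706 221.8018796]]
0.0864 -0.0038 [[287.12711375 221.65967566]]
0.06 0 [[285.76892608 211.86067962]]
0.06 -0.0038 [[287.62538391 211.72152436]]
```

Call:
send_rows(
  commands=[
    [-0.35,0.18,-0.3,0,0,0,1],
    [-0.4,0.2,-0.4,0,0,0,1],
    [-0.3,0.15,-0.3,0,0,0,1],
    [0,0,-0.2,0,0,0,1],
    [0,0,0,0,0,0,1],
  ],
)

```text
time: 27.4
ee_pos: [0.4249, -0.0622, 0.17]
eef_rot: [0.262, 0.965, 0.006, -0.027]
ft_force: [0.3, 0.7, -1.2]
width: 0.0177
```

Run:
```python
from h import *
S();im,C=snap('scene','s22',(200,160,350,280),5)
```

```text
t27.40 p [ 0.4249 -0.0622  0.17  ] yaw [ 0.505  0.863 -0.003] z [-0.05   0.025 -0.998] F [ 0.3  0.7 -1.2] w 0.0177 q [-0.4  -0.04  0.45  2.   -0.    1.24  1.09]
```

Run:
```python
from h import *
im,C=load('s22')
for y in [232,234,236,238,248,250,252,254]: print(y,[int(im[y,x].sum()//3) for x in range(262,286)])
p=r.read_state()['ee_pos']
print(proj(C,[[.4213,-.0705,.03],[.4213,-.0705,.06],[.4213,-.0705,.085],[.4249,-.0622,.085],[.4249,-.0622,.095]]))
```

```text
232 [234, 235, 235, 230, 191, 132, 101, 99, 101, 101, 102, 100, 93, 94, 135, 203, 232, 235, 233, 233, 234, 234, 232, 233]
234 [233, 233, 235, 231, 195, 139, 105, 100, 100, 99, 99, 98, 93, 93, 133, 198, 230, 235, 235, 235, 234, 233, 234, 234]
236 [234, 234, 235, 231, 199, 143, 106, 97, 100, 102, 100, 95, 94, 95, 137, 195, 231, 235, 233, 234, 234, 234, 233, 233]
238 [234, 234, 234, 231, 210, 163, 120, 101, 98, 99, 98, 94, 97, 123, 174, 220, 233, 234, 234, 234, 233, 234, 234, 233]
248 [234, 234, 231, 201, 134, 67, 20, 14, 17, 18, 21, 17, 22, 20, 16, 13, 16, 30, 75, 145, 209, 233, 235, 234]
250 [234, 234, 231, 197, 126, 62, 28, 23, 19, 18, 23, 16, 24, 15, 20, 26, 28, 28, 68, 136, 205, 233, 235, 235]
252 [234, 235, 232, 202, 134, 66, 32, 30, 31, 32, 31, 30, 31, 33, 33, 33, 29, 28, 64, 138, 207, 233, 235, 233]
254 [235, 235, 233, 214, 153, 77, 24, 21, 22, 26, 28, 29, 25, 27, 26, 25, 15, 17, 64, 141, 208, 231, 236, 233]
[[272.26944648 257.61106416]
 [271.7709551  247.66161597]
 [271.34149722 239.06863251]
 [270.21714722 236.24724224]
 [270.0356311  232.73491771]]
```

Call:
send_rows(
  commands=[
    [-0.1,-0.3,0,0,0,0,1],
    [0,0,0,0,0,0,1],
  ],
)

```text
time: 27.62
ee_pos: [0.4232, -0.0718, 0.171]
eef_rot: [0.261, 0.965, 0.005, -0.027]
ft_force: [0.4, -1.1, -1.1]
width: 0.0178
```

Run:
```python
from h import *
S()
```

```text
t27.62 p [ 0.4232 -0.0718  0.171 ] yaw [ 0.504  0.864 -0.004] z [-0.049  0.024 -0.999] F [ 0.4 -1.1 -1.1] w 0.0178 q [-0.39 -0.05  0.46  2.    0.    1.24  1.11]
```

Call:
send_rows(
  commands=[
    [-0.04,0.02,-0.25,0,0,0,1],
    [0,0,-0.25,0,0,0,1],
    [0,0,0,0,0,0,1],
  ],
)

```text
time: 27.87
ee_pos: [0.4234, -0.0722, 0.1557]
eef_rot: [0.262, 0.965, 0.006, -0.026]
ft_force: [-0.6, -0.6, -2.0]
width: 0.0176
```

Run:
```python
from h import *
S();im,C=snap('scene','s23',(200,160,350,280),5)
for y in [230,234,236,238,250,252,254]: print(y,[int(im[y,x].sum()//3) for x in range(262,286)])
```

```text
t27.87 p [ 0.4234 -0.0722  0.1557] yaw [ 0.505  0.863 -0.003] z [-0.047  0.024 -0.999] F [-0.6 -0.6 -2. ] w 0.0176 q [-0.39 -0.03  0.47  2.02 -0.01  1.2   1.12]
230 [234, 234, 234, 234, 233, 235, 234, 225, 178, 124, 100, 99, 97, 99, 115, 153, 189, 220, 233, 235, 234, 234, 235, 234]
234 [234, 233, 233, 235, 235, 230, 203, 163, 146, 147, 153, 159, 169, 175, 168, 155, 169, 211, 231, 235, 234, 232, 234, 235]
236 [233, 233, 235, 235, 234, 230, 198, 146, 120, 118, 117, 112, 114, 111, 119, 130, 152, 196, 227, 233, 235, 235, 233, 234]
238 [234, 233, 234, 234, 235, 232, 202, 149, 118, 119, 126, 142, 155, 137, 113, 104, 131, 186, 226, 234, 235, 233, 234, 234]
250 [234, 235, 231, 196, 126, 61, 25, 22, 18, 23, 23, 25, 24, 21, 24, 24, 24, 31, 70, 135, 207, 233, 234, 236]
252 [234, 236, 234, 202, 134, 65, 30, 27, 32, 38, 28, 30, 31, 34, 35, 27, 33, 30, 65, 138, 208, 234, 236, 234]
254 [234, 233, 233, 214, 152, 77, 25, 23, 24, 23, 28, 25, 22, 24, 28, 19, 15, 20, 63, 138, 206, 234, 235, 234]
```

Call:
send_rows(
  commands=[
    [-0.03,0.03,-0.2,0,0,0,1],
    [0,0,-0.2,0,0,0,1],
    [0,0,-0.15,0,0,0,1],
    [0,0,0,0,0,0,1],
  ],
)

```text
time: 28.25
ee_pos: [0.4226, -0.071, 0.138]
eef_rot: [0.262, 0.965, 0.006, -0.026]
ft_force: [-0.8, -0.3, -1.5]
width: 0.0179
```

Run:
```python
from h import *
S()
```

```text
t28.25 p [ 0.4226 -0.071   0.138 ] yaw [ 0.505  0.863 -0.003] z [-0.046  0.024 -0.999] F [-0.8 -0.3 -1.5] w 0.0179 q [-0.39 -0.01  0.47  2.04 -0.02  1.16  1.13]
```

Call:
send_rows(
  commands=[
    [0,0,-0.25,0,0,0,1],
    [0,0,-0.25,0,0,0,1],
    [0,0,-0.25,0,0,0,1],
    [0,0,-0.25,0,0,0,1],
    [0,0,0,0,0,0,1],
  ],
)

```text
time: 28.67
ee_pos: [0.4229, -0.0706, 0.1049]
eef_rot: [0.262, 0.965, 0.006, -0.025]
ft_force: [0.4, 0.3, -1.5]
width: 0.0177
```

Run:
```python
from h import *
S()
```

```text
t28.67 p [ 0.4229 -0.0706  0.1049] yaw [ 0.505  0.863 -0.002] z [-0.046  0.025 -0.999] F [ 0.4  0.3 -1.5] w 0.0177 q [-0.38  0.03  0.47  2.08 -0.04  1.08  1.15]
```

Call:
send_rows(
  commands=[
    [0,0,-0.2,0,0,0,1],
    [0,0,-0.1,0,0,0,1],
    [0,0,0,0,0,0,1],
  ],
)

```text
time: 28.92
ee_pos: [0.4264, -0.0708, 0.0977]
eef_rot: [0.261, 0.965, 0.007, -0.022]
ft_force: [-0.8, -0.5, 0.1]
width: 0.0177
```

Run:
```python
from h import *
S()
```

```text
t28.92 p [ 0.4264 -0.0708  0.0977] yaw [0.505 0.863 0.002] z [-0.039  0.025 -0.999] F [-0.8 -0.5  0.1] w 0.0177 q [-0.38  0.05  0.47  2.08 -0.05  1.06  1.16]
```

Call:
send_rows(
  commands=[
    [0,0,0,0,0,0,0],
    [0,0,0,0,0,0,0],
    [0,0,0,0,0,0,0],
    [0,0,0.2,0,0,0,0],
    [0,0,0.6,0,0,0,0],
    [0,0,0.8,0,0,0,0],
    [0.2,0,0.8,-0.13,-0.2,0,0],
    [0.3,0,0.8,-0.13,-0.2,0,0],
    [0.3,0,0.6,0,0,0,0],
    [0,0,0,0,0,0,0],
  ],
)

```text
time: 29.75
ee_pos: [0.4482, -0.0718, 0.2169]
eef_rot: [0.263, 0.965, -0.001, -0.003]
ft_force: [0.5, 0.9, 0.0]
width: 0.0433
```

Run:
```python
from h import *
S();im,C=snap('scene','s24',(200,160,350,280),5)
im,C=snap('wrist','w24'); crop(im,'w24z',(160,20,400,230),3)
```

```text
t29.75 p [ 0.4482 -0.0718  0.2169] yaw [ 0.507  0.862 -0.004] z [-0.007 -0.    -1.   ] F [0.5 0.9 0. ] w 0.0433 q [-0.41 -0.07  0.45  1.91  0.03  1.3   1.07]
```

The key stands in its holder again. Now the tubes, starting with port 0.

Call:
send_rows(
  commands=[
    [0.3,0.3,0,0,0,0.25,0],
    [0.6,0.6,0,0,0,0.25,0],
    [0.6,0.6,0,0,0,0.25,0],
    [0.6,0.6,0,0,0,0.25,0],
    [0.6,0.6,0,0,0,0.25,0],
    [0.6,0.6,0,0,0,0.25,0],
    [0.6,0.6,0,0,0,0.25,0],
    [0.5,0.5,-0.2,0,0,0,0],
    [0,0,-0.2,0,0,0,0],
    [0,0,0,0,0,0,0],
  ],
)

```text
time: 30.68
ee_pos: [0.5784, 0.0718, 0.1876]
eef_rot: [0.181, 0.983, -0.004, -0.014]
ft_force: [-0.6, -0.8, -0.2]
width: 0.0435
```

Run:
```python
from h import *
S();im,C=snap('wrist','w25'); crop(im,'w25z',(160,20,400,230),3)
```

```text
t30.68 p [0.5784 0.0718 0.1876] yaw [ 0.355  0.935 -0.013] z [-0.03  -0.003 -1.   ] F [-0.6 -0.8 -0.2] w 0.0435 q [-0.5   0.29  0.37  1.62 -0.11  1.29  1.09]
```

Run:
```python
from h import *
im,C=load('w25')
f=lambda u,z:onz(C,(160+u[0]/3-.33,20+u[1]/3-.33),z)
for u in [(355,580),(187,581),(19,581)]: print(f(u,.0715))
# ring widths
print(np.linalg.norm(f((293,580),.0715)-f((417,580),.0715)))
a,b=f((0,452),.038),f((640,458),.038); print(np.degrees(np.arctan2(*(b-a)[1::-1])))
```

```text
[0.58581404 0.0661491  0.0715    ]
[0.56952872 0.02205104 0.0715    ]
[ 0.55279191 -0.02249574  0.0715    ]
0.03457042701260698
68.70981266324765
```

Call:
send_rows(
  commands=[
    [0.2,-0.15,-0.1,0.03,-0.34,0,0.42],
    [0.1,-0.05,-0.3,0,0,0,0.42],
    [0,0,-0.4,0,0,0,0.42],
    [0,0,-0.4,0,0,0,0.42],
    [0,0,0,0,0,0,0.42],
  ],
)

```text
time: 31.15
ee_pos: [0.5849, 0.0631, 0.1488]
eef_rot: [0.182, 0.983, -0.0, -0.002]
ft_force: [-0.3, 1.1, -0.0]
width: 0.0265
```

Run:
```python
from h import *
S()
```

```text
t31.15 p [0.5849 0.0631 0.1488] yaw [ 0.357  0.934 -0.001] z [-0.003  0.    -1.   ] F [-0.3  1.1 -0. ] w 0.0265 q [-0.49  0.31  0.37  1.67 -0.12  1.18  1.11]
```

Call:
send_rows(
  commands=[
    [0.06,0.12,-0.3,0,0,0,0.42],
    [0,0,-0.4,0,0,0,0.42],
    [0,0,-0.3,0,0,0,0.42],
    [0,0,0,0,0,0,0.42],
  ],
)

```text
time: 31.48
ee_pos: [0.5862, 0.0664, 0.1158]
eef_rot: [0.182, 0.983, -0.0, -0.002]
ft_force: [0.1, -0.4, -0.7]
width: 0.0253
```

Run:
```python
from h import *
S()
```

```text
t31.48 p [0.5862 0.0664 0.1158] yaw [ 0.358  0.934 -0.001] z [-0.005  0.    -1.   ] F [ 0.1 -0.4 -0.7] w 0.0253 q [-0.48  0.35  0.36  1.7  -0.13  1.12  1.12]
```

Call:
send_rows(
  commands=[
    [0,0,-0.4,0,0,0,0.42],
    [0,0,-0.4,0,0,0,0.42],
    [0,0,-0.3,0,0,0,0.42],
    [0,0,0,0,0,0,0.42],
  ],
)

```text
time: 31.82
ee_pos: [0.5861, 0.0665, 0.0792]
eef_rot: [0.182, 0.983, -0.0, -0.002]
ft_force: [-0.4, 0.4, -0.1]
width: 0.0252
```

Run:
```python
from h import *
S();im,C=snap('scene','s26',(220,120,370,240),5)
```

```text
t31.82 p [0.5861 0.0665 0.0792] yaw [ 0.358  0.934 -0.002] z [-0.005  0.    -1.   ] F [-0.4  0.4 -0.1] w 0.0252 q [-0.48  0.39  0.35  1.73 -0.15  1.05  1.13]
```

Call:
send_rows(
  commands=[
    [0,0,-0.15,0,0,0,0.42],
    [0,0,-0.12,0,0,0,0.42],
    [0,0,-0.12,0,0,0,0.42],
    [0,0,-0.12,0,0,0,0.42],
    [0,0,-0.12,0,0,0,0.42],
    [0,0,-0.12,0,0,0,0.42],
  ],
)

```text
time: 32.37
ee_pos: [0.5873, 0.0666, 0.062]
eef_rot: [0.182, 0.983, 0.001, -0.002]
ft_force: [-10.7, -1.5, 22.7]
width: 0.0254
```

Run:
```python
from h import *
S()
```

```text
t32.37 p [0.5873 0.0666 0.062 ] yaw [0.359 0.934 0.002] z [-0.003  0.003 -1.   ] F [-10.7  -1.5  22.7] w 0.0254 q [-0.47  0.41  0.34  1.74 -0.16  1.02  1.14]
```

Call:
send_rows(
  commands=[
    [0,0,-0.05,0,0,0,1],
    [0,0,-0.03,0,0,0,1],
    [0,0,-0.03,0,0,0,1],
    [0,0,-0.03,0,0,0,1],
    [0,0,-0.03,0,0,0,1],
    [0,0,-0.03,0,0,0,1],
  ],
  grip_force=35,
)

```text
time: 32.87
ee_pos: [0.5892, 0.0653, 0.0626]
eef_rot: [0.183, 0.983, 0.002, 0.0]
ft_force: [-4.7, 0.0, 9.6]
width: 0.0106
```

Run:
```python
from h import *
S()
```

```text
t32.87 p [0.5892 0.0653 0.0626] yaw [0.36  0.933 0.005] z [ 0.002  0.005 -1.   ] F [-4.7  0.   9.6] w 0.0106 q [-0.47  0.41  0.35  1.74 -0.16  1.01  1.14]
```

Call:
send_rows(
  commands=[
    [0,0,0.15,0,0,0,1],
    [0,0,0.3,0,0,0,1],
    [0,0,0.4,0,0,0,1],
    [0,0,0.4,0,0,0,1],
    [0,0,0.4,0,0,0,1],
    [0,0,0.4,0,0,0,1],
    [0,0,0,0,0,0,1],
  ],
)

```text
time: 33.45
ee_pos: [0.5905, 0.0652, 0.1325]
eef_rot: [0.183, 0.983, 0.003, 0.002]
ft_force: [0.3, -0.7, -0.5]
width: 0.011
```

Run:
```python
from h import *
S();im,C=snap('scene','s27',(220,100,370,220),5)
```

```text
t33.45 p [0.5905 0.0652 0.1325] yaw [0.361 0.933 0.007] z [ 0.006  0.006 -1.   ] F [ 0.3 -0.7 -0.5] w 0.011 q [-0.48  0.33  0.36  1.68 -0.13  1.14  1.12]
```

Call:
send_rows(
  commands=[
    [-0.2,0.1,0.7,0,0,0,1],
    [-0.6,0.35,0.5,0,0,0,1],
    [-0.7,0.4,0,-0.07,0.07,0,1],
    [-0.7,0.4,0,0,0,0,1],
    [-0.7,0.4,0,0,0,0,1],
    [-0.7,0.4,0,0,0,0,1],
    [-0.7,0.4,0,0,0,0,1],
    [-0.7,0.4,0,0,0,0,1],
    [-0.4,0.3,0,0,0,0,1],
    [0,0,0,0,0,0,1],
  ],
)

```text
time: 34.33
ee_pos: [0.4192, 0.1607, 0.1661]
eef_rot: [0.184, 0.983, -0.002, -0.001]
ft_force: [0.5, 0.5, -0.1]
width: 0.0108
```

Run:
```python
from h import *
S();im,C=snap('wrist','w28');im,C=snap('top','t28',(140,110,340,275),4)
```

```text
t34.33 p [0.4192 0.1607 0.1661] yaw [ 0.363  0.932 -0.004] z [-0.002 -0.004 -1.   ] F [ 0.5  0.5 -0.1] w 0.0108 q [-0.71 -0.02  0.24  1.99  0.01  1.18  0.73]
```

Run:
```python
from h import *
im,C=load('w28');st=r.read_state();Rm=R.from_quat(st['eef_rot']).as_matrix();p=st['ee_pos']
print(proj(C,[p+Rm@[x,0,z] for x,z in [(0,.043),(.006,.043),(.02,.04),(.03,.035)]]))
for u in [(163,200),(335,133)]: print(onz(C,u,.026))
```

```text
[[278.44484251 230.45851864]
 [278.46208631 221.26636033]
 [278.51033091 200.47615506]
 [278.55423211 185.78437721]]
[0.38701373 0.05945047 0.026     ]
[0.38726666 0.2239395  0.026     ]
```

Call:
send_rows(
  commands=[
    [0,0,-0.5,0,0,0,1],
    [0,0,-0.7,0,0,0,1],
    [0,0,-0.7,0,0,0,1],
    [0,0,-0.6,0,0,0,1],
    [0,0,-0.5,0,0,0,1],
    [0,0,-0.3,0,0,0,1],
    [0,0,0,0,0,0,1],
  ],
)

```text
time: 35.02
ee_pos: [0.4283, 0.1533, 0.0639]
eef_rot: [0.19, 0.982, -0.002, 0.002]
ft_force: [-0.2, -1.1, 0.2]
width: 0.0109
```

Run:
```python
from h import *
S()
```

```text
t35.02 p [0.4283 0.1533 0.0639] yaw [ 0.373  0.928 -0.003] z [ 0.004 -0.005 -1.   ] F [-0.2 -1.1  0.2] w 0.0109 q [-0.69  0.12  0.25  2.09 -0.03  0.94  0.77]
```

Call:
send_rows(
  commands=[
    [-0.25,0.3,-0.2,0,0,0,1],
    [0,0,-0.22,0,0,0,1],
    [0,0,0,0,0,0,1],
  ],
)

```text
time: 35.27
ee_pos: [0.423, 0.1608, 0.0516]
eef_rot: [0.192, 0.981, -0.002, 0.003]
ft_force: [1.1, -0.5, -0.8]
width: 0.0107
```

Run:
```python
from h import *
S()
```

```text
t35.27 p [0.423  0.1608 0.0516] yaw [ 0.376  0.927 -0.003] z [ 0.005 -0.006 -1.   ] F [ 1.1 -0.5 -0.8] w 0.0107 q [-0.7   0.13  0.24  2.1  -0.03  0.91  0.75]
```

Open a little, wait, then open wider and rise.

Call:
send_rows(
  commands=[
    [0,0,-0.08,0,0,0,0.3],
    [0,0,0,0,0,0,0.3],
    [0,0,0,0,0,0,0.3],
    [0,0,0,0,0,0,0.3],
    [0,0,0,0,0,0,0.3],
    [0,0,0,0,0,0,0],
    [0,0,0,0,0,0,0],
    [0,0,0.3,0,0,0,0],
    [0,0,0.6,0,0,0,0],
  ],
)

```text
time: 36.02
ee_pos: [0.4243, 0.159, 0.0773]
eef_rot: [0.192, 0.981, -0.003, 0.003]
ft_force: [-0.5, -0.1, 0.3]
width: 0.0424
```

Call:
send_rows(
  commands=[
    [0.2,-0.1,0.7,0,0,0,0],
    [0.4,-0.3,0.7,0,0,0,0],
    [0.7,-0.5,0.7,0,0,0,0],
    [0.8,-0.6,0.6,0,0,0,0],
    [0.8,-0.7,0,0,0,0,0],
    [0.8,-0.7,0,0,0,0,0],
    [0.8,-0.7,0,0,0,0,0],
    [0,0,0,0,0,0,0],
  ],
)

```text
time: 36.68
ee_pos: [0.5646, 0.0475, 0.1733]
eef_rot: [0.188, 0.982, -0.001, 0.007]
ft_force: [-1.2, -0.9, -0.1]
width: 0.0433
```

Run:
```python
from h import *
S();im,C=snap('wrist','w29');im,C=snap('top','t29',(140,110,340,275),4)
```

```text
t36.68 p [0.5646 0.0475 0.1733] yaw [0.37  0.929 0.002] z [ 0.014 -0.004 -1.   ] F [-1.2 -0.9 -0.1] w 0.0433 q [-0.51  0.23  0.39  1.72 -0.09  1.2   1.1 ]
```

Call:
send_rows(
  commands=[
    [0.1,-0.4,-0.2,0.05,0.16,0,0.42],
    [0.05,-0.4,-0.4,0,0,0,0.42],
    [0,0,-0.4,0,0,0,0.42],
    [0,0,0,0,0,0,0.42],
  ],
)

```text
time: 37.12
ee_pos: [0.5645, 0.032, 0.143]
eef_rot: [0.184, 0.983, 0.003, -0.002]
ft_force: [-1.2, 0.6, 0.5]
width: 0.0278
```

Run:
```python
from h import *
S()
im,C=load('w29')
for u in [(251,216),(194,217),(137,215),(309.5,213.5)]: print(onz(C,u,.0715))
```

```text
t37.12 p [0.5645 0.032  0.143 ] yaw [0.362 0.932 0.004] z [-0.003  0.006 -1.   ] F [-1.2  0.6  0.5] w 0.0278 q [-0.47  0.27  0.4   1.74 -0.12  1.16  1.16]
[0.56749439 0.0221483  0.0715    ]
[ 0.55136872 -0.02051761  0.0715    ]
[ 0.53281851 -0.06256577  0.0715    ]
[0.58284099 0.06613765 0.0715    ]
```

Call:
send_rows(
  commands=[
    [0.15,-0.32,-0.2,-0.06,-0.03,0,0.42],
    [0,0,-0.3,0,0,0,0.42],
    [0,0,-0.3,0,0,0,0.42],
    [0,0,0,0,0,0,0.42],
  ],
)

```text
time: 37.45
ee_pos: [0.5683, 0.0254, 0.1175]
eef_rot: [0.182, 0.983, 0.001, -0.0]
ft_force: [-0.5, 0.6, -0.4]
width: 0.0255
```

Run:
```python
from h import *
S()
```

```text
t37.45 p [0.5683 0.0254 0.1175] yaw [0.358 0.934 0.002] z [-0.001  0.002 -1.   ] F [-0.5  0.6 -0.4] w 0.0255 q [-0.46  0.3   0.4   1.76 -0.13  1.11  1.19]
```

Call:
send_rows(
  commands=[
    [0.02,-0.1,-0.1,0,0,0,0.42],
    [0,0,-0.35,0,0,0,0.42],
    [0,0,-0.35,0,0,0,0.42],
    [0,0,-0.3,0,0,0,0.42],
    [0,0,0,0,0,0,0.42],
  ],
)

```text
time: 37.87
ee_pos: [0.5687, 0.0234, 0.0809]
eef_rot: [0.181, 0.983, 0.001, -0.001]
ft_force: [0.7, -0.1, -1.2]
width: 0.0252
```

Run:
```python
from h import *
S()
```

```text
t37.87 p [0.5687 0.0234 0.0809] yaw [0.357 0.934 0.002] z [-0.001  0.002 -1.   ] F [ 0.7 -0.1 -1.2] w 0.0252 q [-0.45  0.34  0.39  1.79 -0.15  1.03  1.21]
```

Call:
send_rows(
  commands=[
    [0,-0.03,-0.2,0,0,0,0.42],
    [0,0,-0.12,0,0,0,0.42],
    [0,0,-0.12,0,0,0,0.42],
    [0,0,-0.12,0,0,0,0.42],
    [0,0,-0.12,0,0,0,0.42],
    [0,0,-0.12,0,0,0,0.42],
  ],
)

```text
time: 38.37
ee_pos: [0.5688, 0.0223, 0.0606]
eef_rot: [0.182, 0.983, 0.002, -0.001]
ft_force: [-17.4, -0.5, 40.1]
width: 0.0252
```

Run:
```python
from h import *
S()
```

```text
t38.37 p [0.5688 0.0223 0.0606] yaw [0.357 0.934 0.004] z [-0.002  0.005 -1.   ] F [-17.4  -0.5  40.1] w 0.0252 q [-0.44  0.37  0.38  1.81 -0.17  1.    1.22]
```

Fully down, a bit hard, so ease the pressure while closing.

Call:
send_rows(
  commands=[
    [0,0,0,0,0,0,1],
    [0,0,-0.02,0,0,0,1],
    [0,0,-0.02,0,0,0,1],
    [0,0,-0.03,0,0,0,1],
    [0,0,-0.03,0,0,0,1],
    [0,0,-0.03,0,0,0,1],
  ],
)

```text
time: 38.87
ee_pos: [0.5701, 0.02, 0.0625]
eef_rot: [0.183, 0.983, 0.003, -0.0]
ft_force: [-6.4, 0.1, 13.3]
width: 0.0109
```

Run:
```python
from h import *
S()
```

```text
t38.87 p [0.5701 0.02   0.0625] yaw [0.36  0.933 0.006] z [ 0.001  0.006 -1.   ] F [-6.4  0.1 13.3] w 0.0109 q [-0.43  0.37  0.39  1.8  -0.17  1.    1.22]
```

Call:
send_rows(
  commands=[
    [0,0,0.15,0,0,0,1],
    [0,0,0.3,0,0,0,1],
    [0,0,0.4,0,0,0,1],
    [0,0,0.4,0,0,0,1],
    [0,0,0.4,0,0,0,1],
    [0,0,0.5,0,0,0,1],
    [0,0,0.6,0,0,0,1],
    [0,0,0.4,0,0,0,1],
  ],
)

```text
time: 39.53
ee_pos: [0.5692, 0.0193, 0.1646]
eef_rot: [0.184, 0.983, 0.003, -0.0]
ft_force: [0.5, -0.7, 0.4]
width: 0.0105
```

Run:
```python
from h import *
S();im,C=snap('scene','s30',(200,120,350,240),5)
```

```text
t39.53 p [0.5692 0.0193 0.1646] yaw [0.361 0.933 0.005] z [ 0.     0.005 -1.   ] F [ 0.5 -0.7  0.4] w 0.0105 q [-0.46  0.26  0.41  1.71 -0.11  1.2   1.18]
```

Tube 1 is out. The tray's near corner has moved from (340,480) to about (300,515) in this crop, so the tray has been knocked. I'll measure it again.

Call:
send_rows(
  commands=[
    [-0.2,0.5,0.5,0,0,0,1],
    [-0.3,0.8,0.5,0,0,0,1],
    [-0.3,0.8,0.4,0,0,0,1],
    [-0.2,0.6,0,0,0,0,1],
    [0,0,0,0,0,0,1],
  ],
)

```text
time: 40.0
ee_pos: [0.5399, 0.1005, 0.2166]
eef_rot: [0.187, 0.982, 0.004, 0.004]
ft_force: [-0.7, 1.0, -0.7]
width: 0.0108
```

Run:
```python
from h import *
S();im,C=snap('wrist','w31');im,C=snap('top','t31',(140,110,340,275),4)
```

```text
t40.00 p [0.5399 0.1005 0.2166] yaw [0.366 0.93  0.01 ] z [ 0.01   0.007 -1.   ] F [-0.7  1.  -0.7] w 0.0108 q [-0.58  0.16  0.36  1.7  -0.06  1.28  0.98]
```

Run:
```python
from h import *
im,C=load('w31')
a,b,c=[onz(C,u,.026) for u in [(210,142),(366,93),(165,22)]]
print(a,b,c,np.linalg.norm(b-a),np.linalg.norm(c-a)); print('centre',(b+c)/2, 'y axis angle',np.degrees(np.arctan2(*(b-a)[1::-1])))
print('tube: ',[onz(C,u,.009).round(3) for u in [(287,10),(312,78),(260,110)]])
```

```text
[0.47764689 0.05207232 0.026     ] [0.49020173 0.21389787 0.026     ] [0.35926706 0.05829672 0.026     ] 0.1623118390851553 0.11854335640060715
centre [0.4247344 0.1360973 0.026    ] y axis angle 85.56373212552074
tube:  [array([0.388, 0.171, 0.009]), array([0.457, 0.171, 0.009]), array([0.467, 0.11 , 0.009])]
```

Call:
send_rows(
  commands=[
    [-0.4,0.05,-0.2,-0.05,0.1,0,1],
    [-0.75,0.08,-0.2,0,0,0,1],
    [-0.75,0.08,-0.2,0,0,0,1],
    [-0.75,0.08,-0.2,0,0,0,1],
    [-0.75,0.08,-0.2,0,0,0,1],
    [-0.75,0.08,-0.2,0,0,0,1],
    [-0.7,0.05,-0.2,0,0,0,1],
    [0,0,-0.3,0,0,0,1],
    [0,0,0,0,0,0,1],
  ],
)

```text
time: 40.85
ee_pos: [0.392, 0.0987, 0.1621]
eef_rot: [0.197, 0.98, -0.002, 0.001]
ft_force: [-0.8, 0.4, -0.6]
width: 0.0112
```

Run:
```python
from h import *
S()
```

```text
t40.85 p [0.392  0.0987 0.1621] yaw [ 0.386  0.922 -0.004] z [ 0.001 -0.005 -1.   ] F [-0.8  0.4 -0.6] w 0.0112 q [-0.66 -0.13  0.27  2.09  0.04  1.18  0.77]
```

Call:
send_rows(
  commands=[
    [0,0.3,-0.4,0,0,0,1],
    [0,0.2,-0.6,0,0,0,1],
    [0,0,-0.6,0,0,0,1],
    [0,0,-0.6,0,0,0,1],
    [0,0,-0.6,0,0,0,1],
    [0,0,-0.4,0,0,0,1],
    [0,0,0,0,0,0,1],
  ],
)

```text
time: 41.43
ee_pos: [0.3995, 0.1081, 0.0648]
eef_rot: [0.203, 0.979, -0.002, 0.003]
ft_force: [-0.6, -0.0, -0.5]
width: 0.011
```

Run:
```python
from h import *
S()
```

```text
t41.43 p [0.3995 0.1081 0.0648] yaw [ 0.397  0.918 -0.002] z [ 0.006 -0.005 -1.   ] F [-0.6 -0.  -0.5] w 0.011 q [-0.66  0.02  0.28  2.18  0.    0.93  0.79]
```

Call:
send_rows(
  commands=[
    [-0.15,0.1,-0.25,0,0,0,1],
    [0,0,-0.25,0,0,0,1],
    [0,0,0,0,0,0,0.3],
    [0,0,0,0,0,0,0.3],
    [0,0,0,0,0,0,0.3],
    [0,0,0,0,0,0,0.3],
    [0,0,0,0,0,0,0],
    [0,0,0,0,0,0,0],
    [0,0,0.3,0,0,0,0],
    [0,0,0.6,0,0,0,0],
  ],
)

```text
time: 42.27
ee_pos: [0.3969, 0.1098, 0.0778]
eef_rot: [0.205, 0.979, -0.003, 0.004]
ft_force: [0.3, 1.6, -1.1]
width: 0.0428
```

Call:
send_rows(
  commands=[
    [0.2,0,0.7,0,0,0,0],
    [0.5,-0.2,0.7,0,0,-0.1,0],
    [0.8,-0.5,0.7,0,0,-0.1,0],
    [0.8,-0.6,0.6,0,0,0,0],
    [0.8,-0.6,0,0,0,0,0],
    [0.8,-0.6,0,0,0,0,0],
    [0.8,-0.6,0,0,0,0,0],
    [0.3,-0.3,0,0,0,0,0],
    [0,0,0,0,0,0,0],
  ],
)

```text
time: 43.02
ee_pos: [0.5539, 0.0034, 0.1754]
eef_rot: [0.211, 0.978, 0.0, 0.009]
ft_force: [-0.9, 0.6, -0.3]
width: 0.0434
```

Run:
```python
from h import *
S();im,C=snap('wrist','w32')
```

```text
t43.02 p [0.5539 0.0034 0.1754] yaw [0.412 0.911 0.004] z [ 0.017 -0.003 -1.   ] F [-0.9  0.6 -0.3] w 0.0434 q [-0.48  0.2   0.45  1.75 -0.09  1.19  1.13]
```

Run:
```python
from h import *
im,C=load('w32')
for u in [(247,205),(190,209),(306,203)]: print(onz(C,u,.0715))
```

```text
[ 0.54699883 -0.02129226  0.0715    ]
[ 0.53112907 -0.06430787  0.0715    ]
[0.56488961 0.02212156 0.0715    ]
```

Call:
send_rows(
  commands=[
    [0,-0.4,-0.2,0.03,0.2,0.3,0.42],
    [0,-0.3,-0.4,0,0,0.3,0.42],
    [0,0,-0.4,0,0,0,0.42],
    [0,0,0,0,0,0,0.42],
  ],
)

```text
time: 43.4
ee_pos: [0.5512, -0.0127, 0.1461]
eef_rot: [0.182, 0.983, 0.001, -0.001]
ft_force: [-0.3, -0.1, -0.8]
width: 0.0281
```

Run:
```python
from h import *
S();
```

```text
t43.40 p [ 0.5512 -0.0127  0.1461] yaw [0.359 0.934 0.003] z [-0.001  0.003 -1.   ] F [-0.3 -0.1 -0.8] w 0.0281 q [-0.45  0.24  0.45  1.78 -0.11  1.15  1.24]
```

Call:
send_rows(
  commands=[
    [0.02,-0.3,-0.2,0,0,0,0.42],
    [0,0,-0.35,0,0,0,0.42],
    [0,0,-0.35,0,0,0,0.42],
    [0,0,0,0,0,0,0.42],
  ],
)

```text
time: 43.73
ee_pos: [0.5507, -0.0191, 0.1174]
eef_rot: [0.182, 0.983, 0.002, -0.001]
ft_force: [-0.9, 0.7, -1.1]
width: 0.025
```

Run:
```python
from h import *
S()
```

```text
t43.73 p [ 0.5507 -0.0191  0.1174] yaw [0.357 0.934 0.004] z [-0.001  0.005 -1.   ] F [-0.9  0.7 -1.1] w 0.025 q [-0.43  0.27  0.45  1.81 -0.13  1.1   1.27]
```

Call:
send_rows(
  commands=[
    [0.04,-0.1,-0.15,-0.05,0,0,0.42],
    [0,0,-0.35,0,0,0,0.42],
    [0,0,-0.35,0,0,0,0.42],
    [0,0,-0.2,0,0,0,0.42],
    [0,0,0,0,0,0,0.42],
  ],
)

```text
time: 44.15
ee_pos: [0.5517, -0.0213, 0.0821]
eef_rot: [0.181, 0.983, -0.0, -0.001]
ft_force: [0.7, 0.2, -0.4]
width: 0.025
```

Run:
```python
from h import *
S()
```

```text
t44.15 p [ 0.5517 -0.0213  0.0821] yaw [ 0.356  0.934 -0.   ] z [-0.001  0.    -1.   ] F [ 0.7  0.2 -0.4] w 0.025 q [-0.42  0.31  0.44  1.84 -0.15  1.03  1.29]
```

Call:
send_rows(
  commands=[
    [0,-0.02,-0.22,0,0,0,0.42],
    [0,0,-0.12,0,0,0,0.42],
    [0,0,-0.12,0,0,0,0.42],
    [0,0,-0.12,0,0,0,0.42],
    [0,0,-0.12,0,0,0,0.42],
    [0,0,-0.1,0,0,0,0.42],
  ],
)

```text
time: 44.65
ee_pos: [0.552, -0.022, 0.0611]
eef_rot: [0.182, 0.983, 0.001, -0.001]
ft_force: [-14.0, 1.1, 32.5]
width: 0.0254
```

Run:
```python
from h import *
S()
```

```text
t44.65 p [ 0.552  -0.022   0.0611] yaw [0.357 0.934 0.002] z [-0.002  0.003 -1.   ] F [-14.    1.1  32.5] w 0.0254 q [-0.41  0.34  0.43  1.85 -0.17  0.99  1.3 ]
```

Call:
send_rows(
  commands=[
    [0,0,0,0,0,0,1],
    [0,0.02,-0.02,0,0,0,1],
    [0,0.02,-0.03,0,0,0,1],
    [0,0.02,-0.03,0,0,0,1],
    [0,0,-0.03,0,0,0,1],
    [0,0,-0.03,0,0,0,1],
  ],
)

```text
time: 45.15
ee_pos: [0.5538, -0.0225, 0.0624]
eef_rot: [0.183, 0.983, 0.002, 0.001]
ft_force: [-6.4, 0.2, 13.8]
width: 0.0109
```

Run:
```python
from h import *
S()
```

```text
t45.15 p [ 0.5538 -0.0225  0.0624] yaw [0.36  0.933 0.004] z [ 0.002  0.004 -1.   ] F [-6.4  0.2 13.8] w 0.0109 q [-0.41  0.34  0.43  1.85 -0.17  0.99  1.3 ]
```

Call:
send_rows(
  commands=[
    [0,0,0.15,0,0,0,1],
    [0,0,0.3,0,0,0,1],
    [0,0,0.4,0,0,0,1],
    [0,0,0.4,0,0,0,1],
    [0,0,0.4,0,0,0,1],
    [0,0,0.5,0,0,0,1],
    [0,0.2,0.6,0,0,0,1],
    [0,0.5,0.6,0,0,0,1],
    [-0.2,0.8,0.4,0,0,0,1],
  ],
)

```text
time: 45.9
ee_pos: [0.5474, 0.0171, 0.1842]
eef_rot: [0.188, 0.982, 0.001, 0.001]
ft_force: [1.0, -1.0, -0.2]
width: 0.0104
```

Call:
send_rows(
  commands=[
    [-0.2,0.8,0.3,0,0,0,1],
    [-0.2,0.8,0.2,0,0,0,1],
    [-0.1,0.6,0.2,0,0,0,1],
    [0,0.2,0,0,0,0,1],
    [0,0,0,0,0,0,1],
  ],
)

```text
time: 46.32
ee_pos: [0.5329, 0.096, 0.2152]
eef_rot: [0.186, 0.982, 0.004, 0.006]
ft_force: [-0.2, 0.0, -0.4]
width: 0.0106
```

Run:
```python
from h import *
S();im,C=snap('wrist','w33')
```

```text
t46.32 p [0.5329 0.096  0.2152] yaw [0.366 0.931 0.01 ] z [ 0.013  0.005 -1.   ] F [-0.2  0.  -0.4] w 0.0106 q [-0.6   0.14  0.38  1.73 -0.06  1.27  0.98]
```

Run:
```python
from h import *
im,C=load('w33')
for n,u,z in [('t1a',(247,68),.012),('bend',(283,120),.02),('t1b',(252,165),.03),('t0a',(292,12),.009),('t0bend',(319,82),.009),('t0b',(266,112),.009),('corners',(216,147),.026),('',(374,96),.026),('',(172,25),.026)]: print(n,onz(C,u,z).round(4))
```

```text
t1a [0.4183 0.1089 0.012 ]
bend [0.4785 0.1237 0.02  ]
t1b [0.508  0.0784 0.03  ]
t0a [0.3859 0.1695 0.009 ]
t0bend [0.457  0.1716 0.009 ]
t0b [0.4648 0.1105 0.009 ]
corners [0.4782 0.0512 0.026 ]
 [0.4893 0.2151 0.026 ]
 [0.3586 0.0588 0.026 ]
```

Call:
send_rows(
  commands=[
    [-0.4,0.1,-0.1,0,0.1,-1,1],
    [-0.7,0.2,-0.1,0,0,-1,1],
    [-0.7,0.2,-0.1,0,0,-1,1],
    [-0.7,0.2,-0.2,0,0,-1,1],
    [-0.7,0.2,-0.2,0,0,-1,1],
    [-0.7,0.2,-0.2,0,0,-1,1],
    [-0.6,0.2,-0.2,0,0,-1,1],
    [-0.4,0.2,-0.2,0,0,-1,1],
    [0,0,0,0,0,0,1],
  ],
)

```text
time: 47.12
ee_pos: [0.3827, 0.1254, 0.1714]
eef_rot: [0.535, 0.845, -0.003, 0.002]
ft_force: [-0.0, -1.3, -0.5]
width: 0.0108
```

Run:
```python
from h import *
S()
```

```text
t47.12 p [0.3827 0.1254 0.1714] yaw [ 0.904  0.428 -0.002] z [ 0.001 -0.007 -1.   ] F [-0.  -1.3 -0.5] w 0.0108 q [-0.71 -0.14  0.25  2.08  0.05  1.2  -0.03]
```

Call:
send_rows(
  commands=[
    [0,0.3,-0.5,0,0,0,1],
    [0,0.1,-0.7,0,0,0,1],
    [0,0,-0.7,0,0,0,1],
    [0,0,-0.7,0,0,0,1],
    [0,0,-0.4,0,0,0,1],
    [0,0,0,0,0,0,1],
  ],
)

```text
time: 47.62
ee_pos: [0.3882, 0.1297, 0.0793]
eef_rot: [0.534, 0.846, -0.001, 0.004]
ft_force: [-0.2, 0.0, -0.1]
width: 0.0109
```

Run:
```python
from h import *
S()
```

```text
t47.62 p [0.3882 0.1297 0.0793] yaw [0.903 0.43  0.002] z [ 0.005 -0.006 -1.   ] F [-0.2  0.  -0.1] w 0.0109 q [-0.71 -0.01  0.27  2.18  0.01  0.97 -0.  ]
```

Call:
send_rows(
  commands=[
    [-0.05,0.2,-0.4,0,0,0,1],
    [0,0,-0.3,0,0,0,1],
    [0,0,-0.2,0,0,0,1],
    [0,0,0,0,0,0,1],
  ],
)

```text
time: 47.95
ee_pos: [0.39, 0.1321, 0.0526]
eef_rot: [0.534, 0.845, -0.001, 0.005]
ft_force: [-0.8, 0.6, -0.3]
width: 0.0107
```

Run:
```python
from h import *
S()
```

```text
t47.95 p [0.39   0.1321 0.0526] yaw [0.903 0.43  0.003] z [ 0.006 -0.007 -1.   ] F [-0.8  0.6 -0.3] w 0.0107 q [-0.71  0.04  0.27  2.2  -0.    0.9   0.  ]
```

Call:
send_rows(
  commands=[
    [0,0,-0.1,0,0,0,1],
    [0,0,0,0,0,0,0.4],
    [0,0,0,0,0,0,0.4],
    [0,0,0,0,0,0,0.4],
    [0,0,0,0,0,0,0.4],
    [0,0,0,0,0,0,0.4],
    [0,0,0.3,0,0,0,0],
    [0,0,0.5,0,0,0,0],
    [0,0,0.7,0,0,0,0],
    [0,0,0.7,0,0,0,0],
  ],
)

```text
time: 48.78
ee_pos: [0.3894, 0.1302, 0.1184]
eef_rot: [0.534, 0.845, -0.003, 0.004]
ft_force: [0.9, 0.3, -1.1]
width: 0.0415
```

Call:
send_rows(
  commands=[
    [0.5,0,0.7,0,0,0,0],
    [0.7,0,0.7,0,0,0,0],
    [0.8,0,0.3,0,0,0,0],
    [0.8,0,0,0,0,0,0],
    [0.5,0,0,0,0,0,0],
    [0,0,0,0,0,0,0],
  ],
)

```text
time: 49.28
ee_pos: [0.4938, 0.1311, 0.183]
eef_rot: [0.533, 0.846, 0.002, 0.007]
ft_force: [-0.9, 0.5, -0.4]
width: 0.0435
```

Run:
```python
from h import *
S();im,C=snap('wrist','w34')
```

```text
t49.28 p [0.4938 0.1311 0.183 ] yaw [0.902 0.432 0.011] z [ 0.014 -0.003 -1.   ] F [-0.9  0.5 -0.4] w 0.0435 q [-0.67  0.09  0.33  1.84 -0.02  1.2   0.12]
```

Tube 2 is inside, but tube 1 rests on the far wall with one end over it. I'll grasp that end and pull it back in.

Call:
send_rows(
  commands=[
    [0.1,-0.4,-0.3,0.05,0.15,0.7,0.1],
    [0,-0.5,-0.3,0,0,0.7,0.1],
    [0,-0.4,-0.3,0,0,0,0.1],
    [0,-0.1,0,0,0,0,0.1],
    [0,0,0,0,0,0,0.1],
  ],
)

```text
time: 49.75
ee_pos: [0.4917, 0.0893, 0.1567]
eef_rot: [0.477, 0.879, 0.001, -0.002]
ft_force: [-0.1, 0.1, 0.0]
width: 0.0391
```

Run:
```python
from h import *
S();im,C=snap('wrist','w35')
im,C=load('w34')
for n,u,z in [('t1a',(197,170),.012),('bend',(262,192),.025),('t1b',(267,238),.033),('c',(313,100),.026),('c2',(195,30),.026),('c3',(118,193),.026),('t2a',(183,157),.01),('t2b',(188,240),.02)]: print(n,onz(C,u,z).round(4))
```

```text
t49.75 p [0.4917 0.0893 0.1567] yaw [ 0.838  0.546 -0.001] z [-0.003  0.003 -1.   ] F [-0.1  0.1  0. ] w 0.0391 q [-0.61  0.1   0.36  1.89 -0.04  1.16  0.35]
t1a [0.4179 0.1097 0.012 ]
bend [0.4833 0.1198 0.025 ]
t1b [0.5061 0.0826 0.033 ]
c [0.4888 0.2156 0.026 ]
c2 [0.3719 0.224  0.026 ]
c3 [0.3598 0.0604 0.026 ]
t2a [0.4005 0.1152 0.01  ]
t2b [0.4374 0.0422 0.02  ]
```

Run:
```python
from h import *
im,C=load('w35')
for n,u,z in [('g',(290,185),.033),('t1b',(289,213),.035),('t1bend',(294,152),.028),('t1a',(219,128),.012),('t2a',(208,112),.01),('t2bend',(213,183),.02),('t2b',(174,213),.032),('c',(130,143),.026),('c',(243,222),.026),('c',(360,65),.026)]: print(n,onz(C,u,z).round(4))
```

```text
g [0.4939 0.1025 0.033 ]
t1b [0.5064 0.0821 0.035 ]
t1bend [0.4819 0.1271 0.028 ]
t1a [0.4169 0.108  0.012 ]
t2a [0.4016 0.1143 0.01  ]
t2bend [0.4378 0.0652 0.02  ]
t2b [0.4234 0.0271 0.032 ]
c [0.3613 0.058  0.026 ]
c [0.4783 0.0509 0.026 ]
c [0.4879 0.214  0.026 ]
```

Call:
send_rows(
  commands=[
    [0.1,0.3,-0.4,0,0,0,0.1],
    [0,0.15,-0.7,0,0,0,0.1],
    [0,0,-0.7,0,0,0,0.1],
    [0,0,-0.7,0,0,0,0.1],
    [0,0,-0.7,0,0,0,0.1],
    [0,0,0,0,0,0,0.1],
  ],
)

```text
time: 50.3
ee_pos: [0.4952, 0.1139, 0.0581]
eef_rot: [0.474, 0.88, 0.005, -0.001]
ft_force: [-0.3, 0.0, 0.4]
width: 0.0391
```

Run:
```python
from h import *
S()
```

```text
t50.30 p [0.4952 0.1139 0.0581] yaw [0.835 0.55  0.008] z [ 0.003  0.009 -1.   ] F [-0.3  0.   0.4] w 0.0391 q [-0.61  0.24  0.34  1.97 -0.11  0.94  0.36]
```

Call:
send_rows(
  commands=[
    [-0.02,-0.38,-0.3,-0.1,0.03,0,0.1],
    [0,0,-0.3,0,0,0,0.1],
    [0,0,-0.25,0,0,0,0.1],
    [0,0,0,0,0,0,0.1],
  ],
)

```text
time: 50.63
ee_pos: [0.495, 0.1044, 0.0316]
eef_rot: [0.473, 0.881, 0.001, 0.001]
ft_force: [-1.0, 0.3, 0.1]
width: 0.0396
```

Run:
```python
from h import *
S()
```

```text
t50.63 p [0.495  0.1044 0.0316] yaw [0.834 0.552 0.001] z [ 0.002  0.    -1.   ] F [-1.   0.3  0.1] w 0.0396 q [-0.6   0.28  0.34  1.99 -0.12  0.89  0.39]
```

Call:
send_rows(
  commands=[
    [0,0,0,0,0,0,1],
    [0,0,0,0,0,0,1],
    [0,0,0,0,0,0,1],
    [0,0,0,0,0,0,1],
    [0,0,0,0,0,0,1],
    [0,0,0,0,0,0,1],
    [0,0,0,0,0,0,1],
  ],
  grip_force=20,
)

```text
time: 51.22
ee_pos: [0.4971, 0.1051, 0.0343]
eef_rot: [0.473, 0.881, 0.002, 0.002]
ft_force: [0.1, -1.6, 1.3]
width: 0.0033
```

Run:
```python
from h import *
S()
```

```text
t51.22 p [0.4971 0.1051 0.0343] yaw [0.834 0.552 0.006] z [ 0.006  0.002 -1.   ] F [ 0.1 -1.6  1.3] w 0.0033 q [-0.6   0.28  0.34  1.99 -0.12  0.89  0.38]
```

The grip closed on top of tube 1 and missed it. Tube 2's bend is within easier reach at this yaw, so I'll fix that one first.

Call:
send_rows(
  commands=[
    [0,0,0.5,0,0,0,0.1],
    [0,0,0.7,0,0,0,0.3],
    [-0.3,0,0.7,0,0,0,0.3],
    [-0.6,-0.2,0.3,0,0,0,0.3],
    [-0.7,-0.3,0,0,0,0,0.3],
    [-0.4,-0.1,0,0,0,0,0.3],
    [0,0,0,0,0,0,0.3],
  ],
)

```text
time: 51.8
ee_pos: [0.4353, 0.0864, 0.1034]
eef_rot: [0.473, 0.881, 0.003, 0.002]
ft_force: [0.3, 0.5, 0.2]
width: 0.0298
```

Run:
```python
from h import *
S()
im,C=load('w35')
print(onz(C,(211,165),.02),onz(C,(209,140),.012))
im,C=snap('wrist','w36')
```

```text
t51.80 p [0.4353 0.0864 0.1034] yaw [0.834 0.552 0.007] z [ 0.007  0.002 -1.   ] F [0.3 0.5 0.2] w 0.0298 q [-0.64  0.03  0.34  2.08 -0.01  1.02  0.3 ]
[0.42823092 0.07797254 0.02      ] [0.41480969 0.09430347 0.012     ]
```

Run:
```python
from h import *
im,C=load('w36')
for u,z in [((267,205),.018),((261,150),.01),((268,222),.022),((275,170),.012),((365,205),.025),((166,185),.026),((448,98),.026)]: print(u,onz(C,u,z).round(4))
```

```text
(267, 205) [0.4271 0.0832 0.018 ]
(261, 150) [0.4016 0.1139 0.01  ]
(268, 222) [0.4343 0.0737 0.022 ]
(275, 170) [0.4182 0.1075 0.012 ]
(365, 205) [0.4854 0.1237 0.025 ]
(166, 185) [0.3584 0.058  0.026 ]
(448, 98) [0.4875 0.2149 0.026 ]
```

Call:
send_rows(
  commands=[
    [-0.25,-0.2,-0.5,0,0.05,0,0.3],
    [-0.05,-0.05,-0.7,0,0,0,0.3],
    [0,0,-0.5,0,0,0,0.3],
    [0,0,0,0,0,0,0.3],
  ],
)

```text
time: 52.18
ee_pos: [0.4309, 0.0804, 0.0525]
eef_rot: [0.473, 0.881, 0.004, 0.003]
ft_force: [-1.0, -0.2, -0.3]
width: 0.0303
```

Run:
```python
from h import *
S()
```

```text
t52.18 p [0.4309 0.0804 0.0525] yaw [0.834 0.552 0.01 ] z [ 0.009  0.005 -1.   ] F [-1.  -0.2 -0.3] w 0.0303 q [-0.62  0.09  0.35  2.15 -0.04  0.9   0.34]
```

Call:
send_rows(
  commands=[
    [-0.08,0,-0.4,-0.05,0.1,0,0.3],
    [-0.03,0,-0.4,0,0,0,0.3],
    [0,0,-0.35,0,0,0,0.3],
    [0,0,0,0,0,0,0.3],
  ],
)

```text
time: 52.52
ee_pos: [0.4311, 0.0813, 0.0182]
eef_rot: [0.473, 0.881, -0.0, 0.001]
ft_force: [-0.5, -0.2, -0.7]
width: 0.0308
```

Run:
```python
from h import *
S()
```

```text
t52.52 p [0.4311 0.0813 0.0182] yaw [0.834 0.552 0.001] z [ 0.001 -0.001 -1.   ] F [-0.5 -0.2 -0.7] w 0.0308 q [-0.62  0.16  0.35  2.16 -0.07  0.83  0.36]
```

Lower another 6 mm and close.

Call:
send_rows(
  commands=[
    [-0.06,0,-0.22,0,0,0,0.3],
    [0,0,-0.03,0,0,0,1],
    [0,0,-0.03,0,0,0,1],
    [0,0,-0.03,0,0,0,1],
    [0,0,-0.03,0,0,0,1],
    [0,0,-0.03,0,0,0,1],
    [0,0,0,0,0,0,1],
  ],
  grip_force=25,
)

```text
time: 53.1
ee_pos: [0.4323, 0.0821, 0.0095]
eef_rot: [0.473, 0.881, 0.001, 0.002]
ft_force: [-1.4, -0.1, 1.1]
width: 0.0109
```

Run:
```python
from h import *
S()
```

```text
t53.10 p [0.4323 0.0821 0.0095] yaw [0.834 0.552 0.004] z [ 0.004  0.    -1.   ] F [-1.4 -0.1  1.1] w 0.0109 q [-0.61  0.18  0.34  2.17 -0.08  0.8   0.37]
```

Call:
send_rows(
  commands=[
    [0,0,0.4,0,0,0,1],
    [0,0,0.5,0,0,0,1],
    [-0.1,0.3,0.4,0,0,0,1],
    [-0.2,0.5,0,0,0,0,1],
    [-0.2,0.4,0,0,0,0,1],
    [-0.1,0.3,0,0,0,0,1],
    [0,0,0,0,0,0,1],
  ],
)

```text
time: 53.68
ee_pos: [0.4138, 0.1283, 0.0512]
eef_rot: [0.474, 0.88, 0.002, 0.002]
ft_force: [0.3, 0.0, -1.5]
width: 0.0107
```

Run:
```python
from h import *
S();snap('wrist','w37')
```

```text
t53.68 p [0.4138 0.1283 0.0512] yaw [0.835 0.55  0.006] z [ 0.006  0.002 -1.   ] F [ 0.3  0.  -1.5] w 0.0107 q [-0.7   0.09  0.3   2.15 -0.03  0.9   0.21]
```

Call:
send_rows(
  commands=[
    [0,0,-0.4,0,0,0,1],
    [0,0,-0.4,0,0,0,1],
    [0,0,-0.3,0,0,0,1],
    [0,0,-0.15,0,0,0,1],
  ],
)

```text
time: 54.07
ee_pos: [0.4162, 0.1257, 0.0135]
eef_rot: [0.475, 0.88, 0.003, 0.004]
ft_force: [-0.4, -2.0, 2.7]
width: 0.0111
```

Call:
send_rows(
  commands=[
    [0,0,0,0,0,0,0.6],
    [0,0,0,0,0,0,0.4],
    [0,0,0.1,0,0,0,0.4],
    [0,0,0.6,0,0,0,0.4],
    [0,0,1,0,0,0,0.4],
    [0.5,0,1,0,0,0,0],
    [1,-0.2,1,0,0,0,0],
    [1,-0.2,1,0,0,0,0],
    [1,-0.2,1,0,0,0,0],
    [0.5,0,0.8,0,0,0,0],
  ],
)

```text
time: 54.9
ee_pos: [0.5295, 0.1035, 0.2131]
eef_rot: [0.474, 0.88, -0.001, 0.001]
ft_force: [0.1, -0.3, -1.0]
width: 0.0425
```

```bash
python3 - <<'E'
from h import *
S()
im,C=snap('wrist','w60',None,1)
im2,C2=snap('scene','s60',None,1)
E
cat h.py | head -60
```

```text
t54.90 p [0.5295 0.1035 0.2131] yaw [ 0.835  0.55  -0.001] z [ 0.    -0.002 -1.   ] F [ 0.1 -0.3 -1. ] w 0.0425 q [-0.62  0.15  0.38  1.72 -0.05  1.28  0.35]
import numpy as np, cv2
from scipy.spatial.transform import Rotation as R
from bench import r
def cam(n, st=None):
    c=r.calibration(n); K=np.array(c['K']);d=np.array(c['dist'])
    if n=='wrist':
        st=st or r.read_state(); M=np.array(c['mount'])
        T=np.eye(4);T[:3,:3]=R.from_quat(st['eef_rot']).as_matrix();T[:3,3]=st['ee_pos']
        W=np.linalg.inv(T@M); return K,d,W[:3,:3],W[:3,3]
    return K,d,np.array(c['R']),np.array(c['t'])
def ray(C,uv):
    K,d,Rm,t=C; p=cv2.undistortPoints(np.array([[uv]],float),K,d)[0,0]
    return -Rm.T@t, Rm.T@np.array([p[0],p[1],1.])
def onz(C,uv,z):
    o,v=ray(C,uv); return o+v*(z-o[2])/v[2]
def proj(C,X):
    K,d,Rm,t=C; return cv2.projectPoints(np.array(X,float).reshape(-1,3),cv2.Rodrigues(Rm)[0],t,K,d)[0].reshape(-1,2)
def tri(C1,u1,C2,u2):
    o1,v1=ray(C1,u1);o2,v2=ray(C2,u2)
    A=np.stack([v1,-v2],1);s=np.linalg.lstsq(A,o2-o1,rcond=None)[0]
    a=o1+v1*s[0];b=o2+v2*s[1];return (a+b)/2,np.linalg.norm(a-b)
def snap(n,tag,box=None,sc=1):
    st=r.read_state();im=r.camera(n);np.save(f'pics/{tag}.npy',im)
    C=cam(n,st) 
    import pickle;pickle.dump(C,open(f'pics/{tag}.pkl','wb'))
    crop(im,tag,box,sc); return im,C
def crop(im,tag,box=None,sc=1):
    if box: im=im[box[1]:box[3],box[0]:box[2]]
    cv2.imwrite(f'pics/{tag}.png',cv2.resize(im,None,fx=sc,fy=sc,interpolation=cv2.INTER_CUBIC))
def load(tag):
    import pickle;return np.load(f'pics/{tag}.npy'),pickle.load(open(f'pics/{tag}.pkl','rb'))
def S():
    s=r.read_state();print('t%.2f'%s['time'],'p',s['ee_pos'].round(4),'yaw',R.from_quat(s['eef_rot']).as_matrix()[:,1].round(3),'z',R.from_quat(s['eef_rot']).as_matrix()[:,2].round(3),'F',s['ft_force'].round(1),'w',round(s['width'],4),'q',s['joint_positions'].round(2))
```

View pics/w60.png

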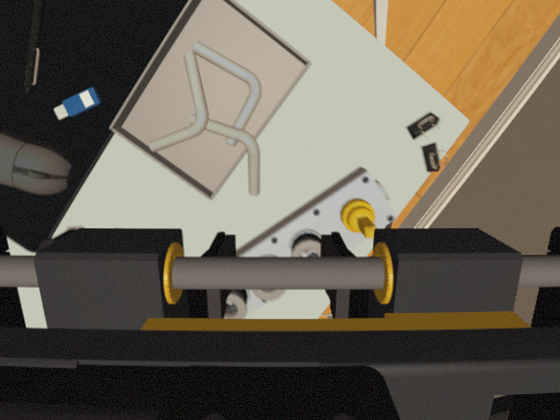

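View pics/s60.png

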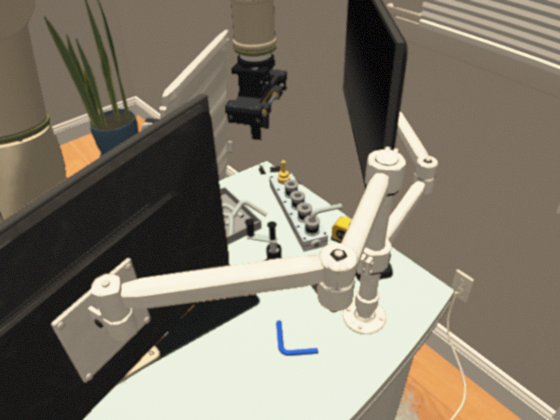

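Run:
```python
from h import *
im,C=load('w60')
crop(im,'c60',(110,0,320,210),3.5)
for n,uv,z in [('c00',(212,197),.026),('c1',(309,63),.026),('c2',(113,127),.026),('t1foot',(207,123),.014),('t1m',(225,128),.018),('bend',(250,140),.028),('end',(254,190),.034),('t0a',(197,47),.009),('t0b',(253,85),.009),('t0c',(232,142),.009),('t2a',(189,55),.01),('t2b',(203,118),.012),('t2c',(153,148),.01)]:
  print(n,onz(C,uv,z).round(4))
```

```text
c00 [0.48   0.0516 0.026 ]
c1 [0.49   0.2152 0.026 ]
c2 [0.3598 0.0588 0.026 ]
t1foot [0.4355 0.1121 0.014 ]
t1m [0.454  0.1183 0.018 ]
bend [0.482  0.1231 0.028 ]
end [0.5121 0.0837 0.034 ]
t0a [0.3884 0.1697 0.009 ]
t0b [0.4545 0.1694 0.009 ]
t0c [0.4667 0.109  0.009 ]
t2a [0.3857 0.1589 0.01  ]
t2b [0.4291 0.1139 0.012 ]
t2c [0.3999 0.0581 0.01  ]
```

View pics/c60.png

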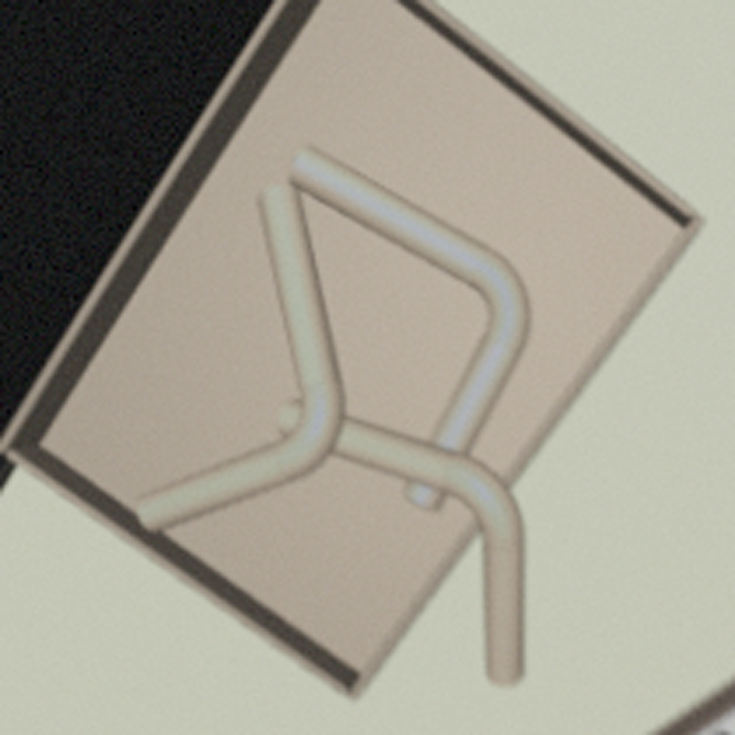

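Run:
```python
from h import *
im,C=load('w60')
for uv in [(253,155),(254,165),(254,172),(254,180)]: print(onz(C,uv,.033).round(4))
```

```text
[0.4924 0.1128 0.033 ]
[0.4986 0.105  0.033 ]
[0.5023 0.099  0.033 ]
[0.5067 0.0921 0.033 ]
```

Call:
send_rows(
  commands=[
    [-0.3,0,-0.5,0,0,1,0.2],
    [-0.3,0,-0.8,0,0,1,0.2],
    [-0.3,0,-0.8,0,0,0.5,0.2],
    [0,0,-0.8,0,0,0,0.2],
    [0,0,-0.5,0,0,0,0.2],
  ],
)

```text
time: 55.42
ee_pos: [0.5044, 0.1053, 0.1152]
eef_rot: [0.371, 0.929, 0.006, 0.006]
ft_force: [0.2, -0.1, 0.1]
width: 0.0352
```

Run:
```python
from h import *
S()
```

```text
t55.42 p [0.5044 0.1053 0.1152] yaw [0.689 0.725 0.015] z [ 0.015  0.006 -1.   ] F [ 0.2 -0.1  0.1] w 0.0352 q [-0.61  0.17  0.35  1.91 -0.07  1.06  0.58]
```

Call:
send_rows(
  commands=[
    [-0.1,-0.2,-0.8,-0.1,0.15,0,0.2],
    [-0.05,-0.1,-0.8,0,0,0,0.2],
    [0,0,-0.8,0,0,0,0.2],
  ],
)

```text
time: 55.67
ee_pos: [0.4982, 0.0968, 0.0419]
eef_rot: [0.37, 0.929, 0.0, 0.002]
ft_force: [-0.4, 1.1, -0.6]
width: 0.0348
```

Run:
```python
from h import *
S()
```

```text
t55.67 p [0.4982 0.0968 0.0419] yaw [0.688 0.726 0.002] z [ 0.003 -0.001 -1.   ] F [-0.4  1.1 -0.6] w 0.0348 q [-0.59  0.27  0.34  1.98 -0.11  0.91  0.62]
```

Call:
send_rows(
  commands=[
    [0.35,-0.1,0,0,0,0,0.35],
    [0.03,-0.02,-0.35,0,0,0,0.35],
    [0,0,-0.2,0,0,0,0.35],
  ],
)

```text
time: 55.92
ee_pos: [0.5073, 0.0925, 0.0222]
eef_rot: [0.37, 0.929, -0.001, -0.001]
ft_force: [0.1, -0.8, -0.1]
width: 0.029
```

Run:
```python
from h import *
S()
im,C=snap('wrist','w61',None,1)
```

```text
t55.92 p [0.5073 0.0925 0.0222] yaw [ 0.688  0.726 -0.003] z [-0.003 -0.002 -1.   ] F [ 0.1 -0.8 -0.1] w 0.029 q [-0.57  0.32  0.34  1.97 -0.13  0.88  0.65]
```

View pics/w61.png

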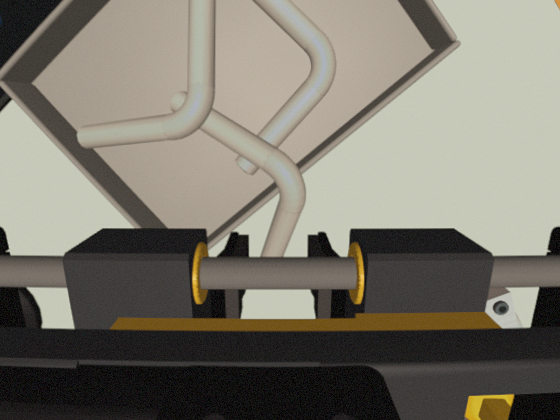

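The leg lies between the fingers at (275,245). Close and lift.

Call:
send_rows(
  commands=[
    [0,0,0,0,0,0,1],
    [0,0,0,0,0,0,1],
    [0,0,0,0,0,0,1],
    [0,0,0,0,0,0,1],
    [0,0,0.1,0,0,0,1],
    [0,0,0.3,0,0,0,1],
    [0,0,0.4,0,0,0,1],
    [0,0,0.4,0,0,0,1],
  ],
  grip_force=25,
)

```text
time: 56.63
ee_pos: [0.5083, 0.0932, 0.0626]
eef_rot: [0.37, 0.929, -0.001, 0.0]
ft_force: [-0.1, 1.1, 0.2]
width: 0.0004
```

Run:
```python
from h import *
S()
im,C=snap('wrist','w62',None,1)
```

```text
t56.63 p [0.5083 0.0932 0.0626] yaw [ 0.687  0.726 -0.001] z [-0.    -0.001 -1.   ] F [-0.1  1.1  0.2] w 0.0004 q [-0.58  0.26  0.35  1.94 -0.11  0.96  0.63]
```

View pics/w62.png

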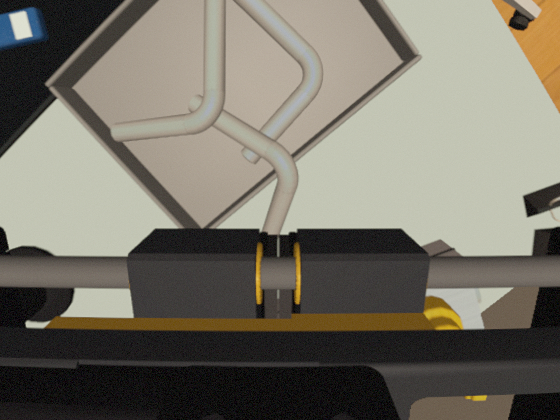

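Run:
```python
from h import *
_,A=load('w60');_,B=load('w61');_,D=load('w62')
crop(load('w61')[0],'c61',(200,100,360,270),4)
for a,b in [((251.4,143),(293,183))]:
  print(tri(A,a,B,b))
# leg-crossing tube0: leg line far?
print(proj(B,[[.5121,.0837,.034],[.5023,.099,.033],[.482,.1231,.028],[.505,.08,.02],[.51,.085,.02]]))
print(proj(D,[[.5121,.0837,.034],[.5023,.099,.033]]))
```

```text
(array([0.48471352, 0.12166698, 0.02906328]), np.float64(0.0004316653280161339))
[[273.73144993 280.25515451]
 [283.00317388 244.79489341]
 [290.8359703  176.54261773]
 [259.40095359 263.0318954 ]
 [273.15870363 263.40008872]]
[[272.69813012 248.16929383]
 [280.14665292 219.01536   ]]
```

View pics/c61.png

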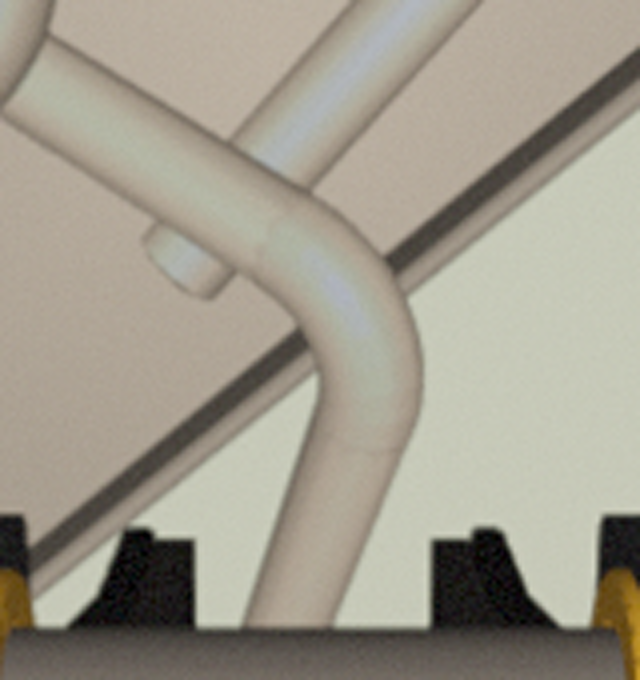

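Run:
```python
from h import *
_,A=load('w60');_,B=load('w61')
# leg in A: (253,155)->(254,188); leg in B centerline: crop (362,460)->(290,620)
oA,a1=ray(A,(253,155));_,a2=ray(A,(254,188)); nA=np.cross(a1,a2)
f=lambda x,y:(200+x/4,100+y/4)
oB,_=ray(B,(273,240))
for uv in [f(368,440),f(345,500),f(318,560),f(290,620)]:
  _,v=ray(B,uv); s=nA@(oA-oB)/(nA@v); print((oB+s*v).round(4))
# end in A on the leg line
```

```text
[0.4919 0.1142 0.0374]
[0.4966 0.1065 0.0317]
[0.5023 0.0968 0.0224]
[0.5091 0.0851 0.0107]
```

Call:
send_rows(
  commands=[
    [0.08,-0.1,0,0,0,0,0.48],
    [0.03,-0.05,-0.3,0,0,0,0.48],
    [0,0,-0.4,0,0,0,0.48],
  ],
)

```text
time: 56.93
ee_pos: [0.5162, 0.0895, 0.0473]
eef_rot: [0.37, 0.929, 0.003, 0.004]
ft_force: [0.6, 0.6, -0.6]
width: 0.013
```

Run:
```python
from h import *
S()
```

```text
t56.93 p [0.5162 0.0895 0.0473] yaw [0.687 0.726 0.009] z [ 0.01   0.003 -1.   ] F [ 0.6  0.6 -0.6] w 0.013 q [-0.57  0.29  0.35  1.94 -0.12  0.92  0.66]
```

Call:
send_rows(
  commands=[
    [-0.15,0,0,0,0.1,0,0.46],
    [0,0,-0.2,0,0,0,0.46],
    [0,0,-0.45,0,0,0,0.46],
    [0,0,-0.4,0,0,0,0.46],
  ],
)

```text
time: 57.27
ee_pos: [0.5106, 0.0885, 0.0126]
eef_rot: [0.37, 0.929, 0.001, -0.001]
ft_force: [-0.4, 0.3, -0.1]
width: 0.0229
```

Run:
```python
from h import *
S()
```

```text
t57.27 p [0.5106 0.0885 0.0126] yaw [0.688 0.726 0.001] z [-0.001  0.002 -1.   ] F [-0.4  0.3 -0.1] w 0.0229 q [-0.56  0.34  0.34  1.97 -0.15  0.86  0.68]
```

Call:
send_rows(
  commands=[
    [0,0,-0.15,0,0,0,0.46],
    [0,0,0,0,0,0,1],
    [0,0,0,0,0,0,1],
    [0,0,0,0,0,0,1],
    [0,0,0,0,0,0,1],
  ],
  grip_force=30,
)

```text
time: 57.68
ee_pos: [0.5086, 0.0877, 0.0053]
eef_rot: [0.37, 0.929, -0.001, -0.003]
ft_force: [0.0, -0.4, 0.6]
width: 0.0114
```

Call:
send_rows(
  commands=[
    [0,0,0.15,0,0,0,1],
    [0,0,0.4,0,0,0,1],
    [0,0,0.4,0,0,0,1],
    [0,0,0.4,0,0,0,1],
    [0,0,0.4,0,0,0,1],
    [-0.3,0.2,0,0,0,0,1],
    [-0.4,0.2,0,0,0,0,1],
    [-0.4,0.2,0,0,0,0,1],
    [-0.3,0.1,0,0,0,0,1],
  ],
)

```text
time: 58.43
ee_pos: [0.4663, 0.1096, 0.0642]
eef_rot: [0.372, 0.928, 0.001, -0.0]
ft_force: [-0.5, 0.3, -0.9]
width: 0.0112
```

Run:
```python
from h import *
S()
im,C=snap('wrist','w63',None,1)
```

```text
t58.43 p [0.4663 0.1096 0.0642] yaw [0.69  0.724 0.001] z [-0.     0.002 -1.   ] F [-0.5  0.3 -0.9] w 0.0112 q [-0.64  0.17  0.34  2.03 -0.07  0.95  0.55]
```

View pics/w63.png

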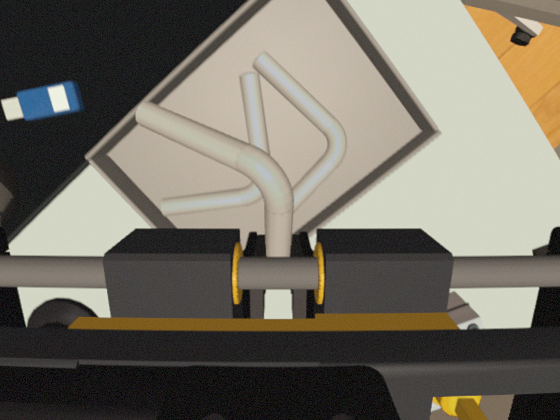

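Run:
```python
from h import *
_,A=load('w63')
for z in (.06,.08,.1,.11): print(z,onz(A,(146,112),z).round(3),onz(A,(270,180),z).round(3))
```

```text
0.06 [0.373 0.111 0.06 ] [0.437 0.131 0.06 ]
0.08 [0.379 0.116 0.08 ] [0.435 0.134 0.08 ]
0.1 [0.384 0.122 0.1  ] [0.432 0.136 0.1  ]
0.11 [0.387 0.124 0.11 ] [0.431 0.138 0.11 ]
```

Call:
send_rows(
  commands=[
    [-0.1,0.15,-0.3,0,0,0,1],
    [-0.05,0.05,-0.4,0,0,0,1],
    [0,0,-0.3,0,0,0,1],
    [0,0,-0.1,0,0,0,1],
    [0,0,0,0,0,0,0.5],
    [0,0,0,0,0,0,0.4],
    [0,0,0.1,0,0,0,0.4],
    [0,0,0.6,0,0,0,0.4],
    [0,0,1,0,0,0,0.2],
    [0.5,-0.1,1,0,0,0,0.2],
  ],
)

```text
time: 59.32
ee_pos: [0.4685, 0.1123, 0.1062]
eef_rot: [0.371, 0.929, -0.004, -0.005]
ft_force: [1.0, 1.1, -0.2]
width: 0.0315
```

Call:
send_rows(
  commands=[
    [0.7,-0.2,1,0,0,1,0.2],
    [0.7,-0.2,1,0,0,1,0.2],
    [0.7,-0.2,1,0,0,1,0.4],
    [0,0,0.6,0,0,1,0.42],
  ],
)

```text
time: 59.65
ee_pos: [0.5354, 0.0922, 0.2249]
eef_rot: [0.199, 0.98, -0.004, -0.002]
ft_force: [-0.4, 0.7, -0.2]
width: 0.0287
```

Run:
```python
from h import *
S()
im,C=snap('wrist','w64',None,1)
```

```text
t59.65 p [0.5354 0.0922 0.2249] yaw [ 0.39   0.921 -0.008] z [-0.006 -0.006 -1.   ] F [-0.4  0.7 -0.2] w 0.0287 q [-0.58  0.15  0.36  1.69 -0.05  1.32  0.96]
```

View pics/w64.png

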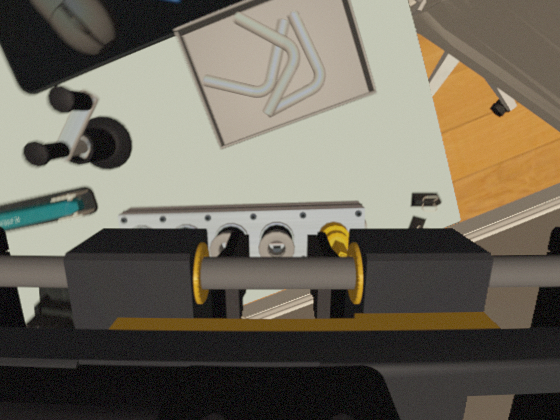

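Call:
send_rows(
  commands=[
    [0,-0.8,0,0.07,-0.07,0.3,0.42],
    [0,-0.9,0,0,0,0,0.42],
    [0,-0.9,-0.2,0,0,0,0.42],
    [0,-0.9,-0.4,0,0,0,0.42],
    [0,-0.8,-0.6,0,0,0,0.42],
    [0,-0.6,-0.6,0,0,0,0.42],
    [0,-0.2,-0.3,0,0,0,0.42],
  ],
)

```text
time: 60.28
ee_pos: [0.5383, -0.0643, 0.172]
eef_rot: [0.181, 0.983, 0.005, 0.009]
ft_force: [-0.6, -0.4, 0.1]
width: 0.0253
```

Run:
```python
from h import *
S()
im,C=snap('wrist','w65',None,1)
```

```text
t60.28 p [ 0.5383 -0.0643  0.172 ] yaw [0.356 0.935 0.012] z [ 0.02   0.006 -1.   ] F [-0.6 -0.4  0.1] w 0.0253 q [-0.38  0.17  0.47  1.79 -0.09  1.18  1.32]
```

View pics/w65.png

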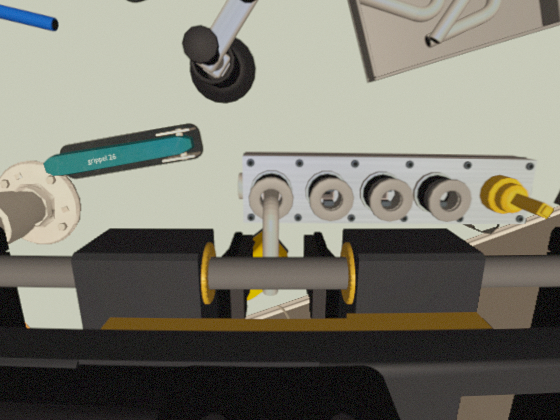

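Run:
```python
from h import *
_,A=load('w65')
for uv in [(270,197),(331,199),(387,198),(443,197)]: print(onz(A,uv,.0715).round(4))
print(onz(A,(271,192),.1).round(4))
```

```text
[ 0.5327 -0.0687  0.0715]
[ 0.5514 -0.0247  0.0715]
[0.5665 0.017  0.0715]
[0.582  0.0594 0.0715]
[ 0.523  -0.0639  0.1   ]
```

Call:
send_rows(
  commands=[
    [-0.12,-0.07,-0.5,-0.07,0.23,0,0.42],
    [-0.05,0,-0.3,0,0,0,0.42],
    [0,0,-0.1,0,0,0,0.42],
  ],
)

```text
time: 60.58
ee_pos: [0.533, -0.0641, 0.1435]
eef_rot: [0.181, 0.983, -0.0, -0.001]
ft_force: [-0.1, 0.2, 0.6]
width: 0.0251
```

Run:
```python
from h import *
S()
```

```text
t60.58 p [ 0.533  -0.0641  0.1435] yaw [ 0.356  0.935 -0.001] z [-0.003  0.    -1.   ] F [-0.1  0.2  0.6] w 0.0251 q [-0.38  0.21  0.47  1.82 -0.1   1.14  1.33]
```

Call:
send_rows(
  commands=[
    [0.05,-0.1,-0.3,0,-0.02,0,0.42],
    [0,-0.05,-0.5,0,0,0,0.42],
    [0,0,-0.3,0,0,0,0.42],
  ],
)

```text
time: 60.83
ee_pos: [0.5364, -0.0651, 0.1099]
eef_rot: [0.178, 0.984, 0.001, 0.001]
ft_force: [0.2, 0.5, -0.2]
width: 0.025
```

Run:
```python
from h import *
S()
im,C=snap('wrist','w66',(200,100,380,260),4)
```

```text
t60.83 p [ 0.5364 -0.0651  0.1099] yaw [0.351 0.936 0.002] z [ 0.003  0.001 -1.   ] F [ 0.2  0.5 -0.2] w 0.025 q [-0.37  0.25  0.46  1.85 -0.13  1.07  1.36]
```

View pics/w66.png

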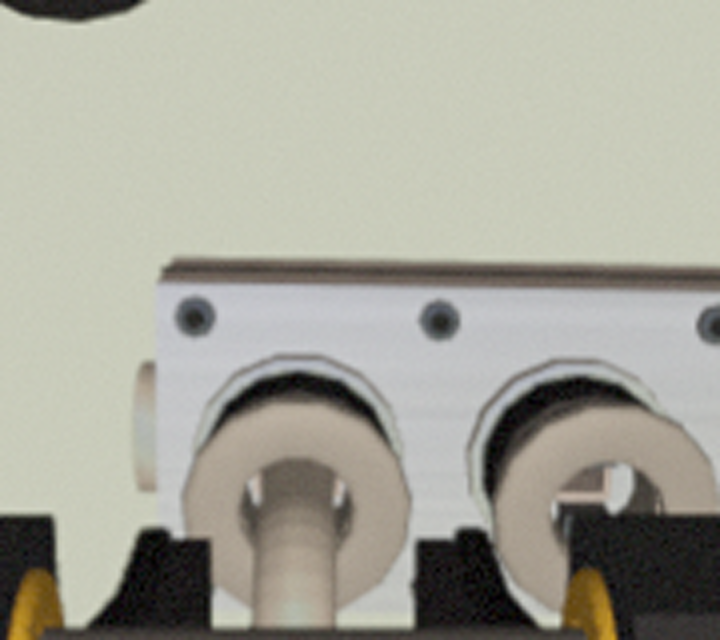

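Call:
send_rows(
  commands=[
    [-0.09,-0.06,-0.3,0,0.03,0.05,0.42],
    [-0.04,-0.03,-0.4,0,0,0.05,0.42],
    [-0.02,0,-0.2,0,0,0,0.42],
  ],
)

```text
time: 61.13
ee_pos: [0.532, -0.0666, 0.081]
eef_rot: [0.172, 0.985, 0.001, -0.0]
ft_force: [-0.1, -0.4, -0.8]
width: 0.0253
```

Run:
```python
from h import *
S()
```

```text
t61.13 p [ 0.532  -0.0666  0.081 ] yaw [0.34  0.94  0.001] z [-0.     0.002 -1.   ] F [-0.1 -0.4 -0.8] w 0.0253 q [-0.36  0.28  0.46  1.88 -0.15  1.01  1.39]
```

Call:
send_rows(
  commands=[
    [0.08,0,0,0,0,-0.2,0.42],
    [0,0,-0.2,0,0,0,0.42],
    [0,0,-0.12,0,0,0,0.42],
    [0,0,-0.12,0,0,0,0.42],
    [0,0,-0.12,0,0,0,0.42],
    [0,0,-0.12,0,0,0,0.42],
  ],
)

```text
time: 61.63
ee_pos: [0.5344, -0.0664, 0.0626]
eef_rot: [0.182, 0.983, 0.002, -0.001]
ft_force: [-8.9, 0.5, 18.9]
width: 0.0252
```

Run:
```python
from h import *
S()
```

```text
t61.63 p [ 0.5344 -0.0664  0.0626] yaw [0.359 0.934 0.003] z [-0.002  0.004 -1.   ] F [-8.9  0.5 18.9] w 0.0252 q [-0.35  0.31  0.45  1.89 -0.17  0.98  1.38]
```

Call:
send_rows(
  commands=[
    [0,0,-0.07,0,0,0,0.42],
    [0,0,-0.03,0,0,0,1],
    [0,0,-0.03,0,0,0,1],
    [0,0,-0.02,0,0,0,1],
    [0,0,-0.02,0,0,0,1],
    [0,0,-0.02,0,0,0,1],
  ],
  grip_force=35,
)

```text
time: 62.13
ee_pos: [0.5359, -0.0689, 0.0626]
eef_rot: [0.184, 0.983, 0.002, 0.0]
ft_force: [-4.7, 0.8, 6.9]
width: 0.0108
```

Call:
send_rows(
  commands=[
    [0,0,0.15,0,0,0,1],
    [0,0,0.3,0,0,0,1],
    [0,0,0.4,0,0,0,1],
    [0,0,0.4,0,0,0,1],
    [0,0,0.4,0,0,0,1],
    [0,0,0.5,0,0,0,1],
    [0,0,0.6,0,0,0,1],
    [0,0,0.6,0,0,0,1],
  ],
)

```text
time: 62.8
ee_pos: [0.5351, -0.069, 0.1706]
eef_rot: [0.184, 0.983, 0.002, -0.0]
ft_force: [0.5, -0.3, -0.8]
width: 0.0106
```

Run:
```python
from h import *
S()
im,C=snap('wrist','w67',None,1)
im,C=snap('scene','s67',(200,130,400,270),4)
```

```text
t62.80 p [ 0.5351 -0.069   0.1706] yaw [0.362 0.932 0.003] z [-0.     0.003 -1.   ] F [ 0.5 -0.3 -0.8] w 0.0106 q [-0.38  0.18  0.48  1.78 -0.09  1.2   1.33]
```

View pics/s67.png

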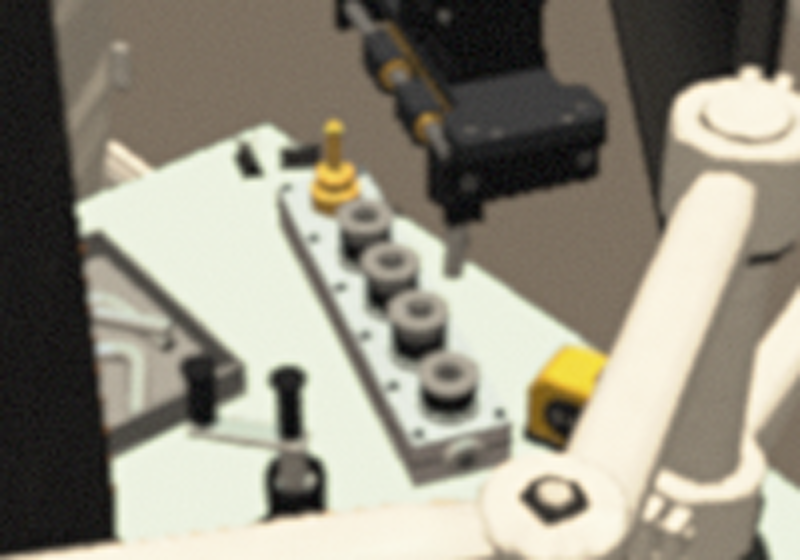

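Call:
send_rows(
  commands=[
    [0,0.2,0.8,0,0,0,1],
    [-0.2,0.5,0.4,0,0,-1,1],
    [-0.3,0.7,0,0,0,-1,1],
    [-0.3,0.7,0,0,0,-1,1],
    [-0.3,0.7,0,0,0,-1,1],
    [-0.3,0.7,0,0,0,-1,1],
    [-0.3,0.7,0,0,0,-1,1],
    [-0.3,0.7,0,0,0,-1,1],
    [-0.3,0.6,0,0,0,-1,1],
    [-0.3,0.6,0,0,0,-1,1],
  ],
)

```text
time: 63.73
ee_pos: [0.4553, 0.1152, 0.2153]
eef_rot: [0.565, 0.825, 0.002, 0.006]
ft_force: [0.0, 0.4, 0.5]
width: 0.0108
```

Run:
```python
from h import *
S()
```

```text
t63.73 p [0.4553 0.1152 0.2153] yaw [0.932 0.363 0.009] z [ 0.011 -0.004 -1.   ] F [0.  0.4 0.5] w 0.0108 q [-0.66 -0.03  0.3   1.89  0.02  1.27  0.01]
```

Call:
send_rows(
  commands=[
    [-0.2,0.5,0,0.05,0.12,-1,1],
    [-0.3,0.6,0,0,0,-1,1],
    [-0.3,0.6,0,0,0,-1,1],
    [-0.2,0.5,-0.3,0,0,-1,1],
    [0,0.1,-0.6,0,0,0,1],
    [0,0,-0.6,0,0,0,1],
  ],
)

```text
time: 64.23
ee_pos: [0.4225, 0.1928, 0.1744]
eef_rot: [0.706, 0.708, 0.004, 0.001]
ft_force: [-0.7, -0.6, -1.5]
width: 0.0111
```

Run:
```python
from h import *
S()
im,C=snap('wrist','w68',None,1)
im,C=snap('top','t68',None,1)
```

```text
t64.23 p [0.4225 0.1928 0.1744] yaw [1.    0.003 0.007] z [ 0.007  0.005 -1.   ] F [-0.7 -0.6 -1.5] w 0.0111 q [-0.73 -0.    0.21  1.95 -0.    1.18 -0.52]
```

View pics/w68.png

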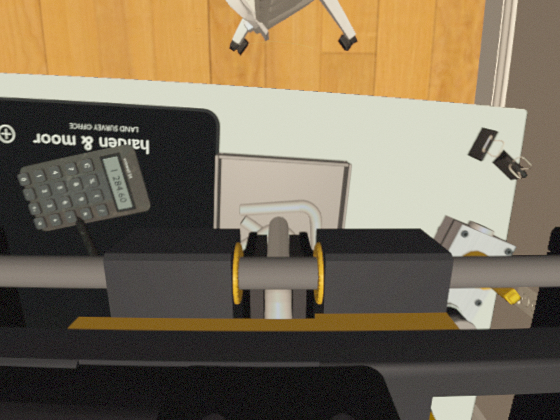

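View pics/t68.png

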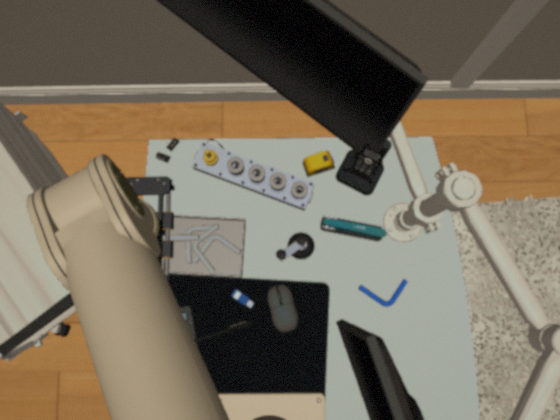

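Call:
send_rows(
  commands=[
    [0,-0.1,-0.7,-0.05,0.08,0,1],
    [0,-0.1,-0.9,0,0,0,1],
    [0,0,-0.9,0,0,0,1],
    [0,0,-0.7,0,0,0,1],
    [0,0,-0.4,0,0,0,1],
    [0,0,-0.2,0,0,0,1],
  ],
)

```text
time: 64.83
ee_pos: [0.4251, 0.1844, 0.062]
eef_rot: [0.707, 0.708, 0.002, 0.001]
ft_force: [0.3, 0.4, -0.3]
width: 0.0107
```

Run:
```python
from h import *
S()
im,C=snap('wrist','w69',None,1)
```

```text
t64.83 p [0.4251 0.1844 0.062 ] yaw [1.    0.001 0.003] z [ 0.003  0.002 -1.   ] F [ 0.3  0.4 -0.3] w 0.0107 q [-0.71  0.14  0.22  2.07 -0.04  0.94 -0.47]
```

View pics/w69.png

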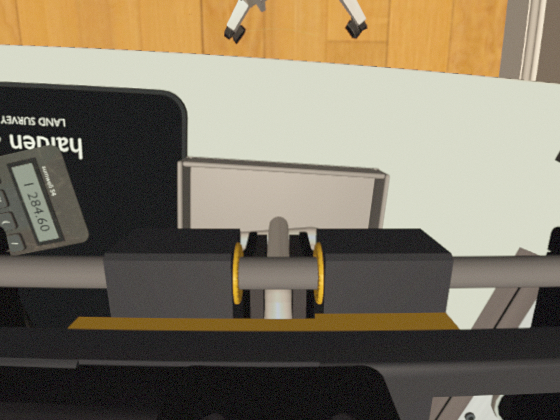

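Call:
send_rows(
  commands=[
    [0,0,-0.15,0,0,0,1],
    [0,0,-0.1,0,0,0,1],
    [0,0,0,0,0,0,0.7],
    [0,0,0,0,0,0,0.6],
    [0,0,0,0,0,0,0.4],
    [0,0,0,0,0,0,0.2],
    [0,0,0.1,0,0,0,0.2],
    [0,0,0.6,0,0,0,0],
    [0,0,1,0,0,0,0],
    [0,0,1,0,0,0,0],
  ],
)

```text
time: 65.72
ee_pos: [0.4243, 0.1833, 0.1375]
eef_rot: [0.707, 0.707, -0.001, 0.0]
ft_force: [0.8, -0.1, 0.5]
width: 0.0415
```

Call:
send_rows(
  commands=[
    [0.3,-0.8,1,0,0,1,0],
    [0.4,-0.9,1,0,0,1,0],
    [0.5,-0.9,0.5,0,0,1,0],
    [0.5,-0.8,0,0,0,1,0],
    [0.5,-0.5,0,0,0,1,0],
    [0.5,0,0,0,0,1,0],
    [0.5,0,0,0,0,1,0],
  ],
)

```text
time: 66.3
ee_pos: [0.524, 0.0616, 0.2291]
eef_rot: [0.449, 0.893, 0.007, 0.004]
ft_force: [0.5, 0.2, 0.1]
width: 0.0433
```

Run:
```python
from h import *
S()
im,C=snap('wrist','w70',None,1)
```

```text
t66.30 p [0.524  0.0616 0.2291] yaw [0.802 0.596 0.017] z [ 0.014  0.01  -1.   ] F [0.5 0.2 0.1] w 0.0433 q [-0.56  0.09  0.39  1.74 -0.04  1.3   0.48]
```

View pics/w70.png

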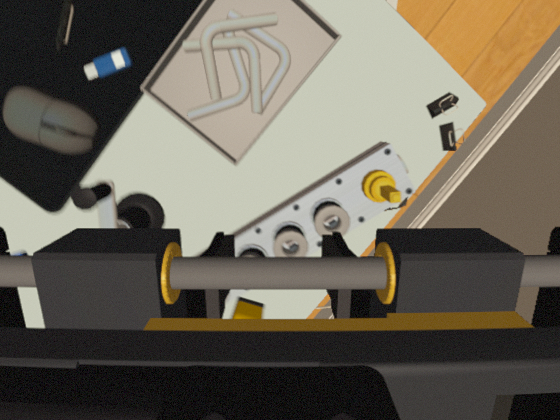

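Call:
send_rows(
  commands=[
    [0,-0.5,1,0,0,0,0],
    [0,-0.8,0.5,0,0,0,0],
    [-0.5,-0.8,0,0,0,0,0],
    [-0.5,0,0,0,0,0,0],
    [0,0,0,0,0,0,0],
  ],
)

```text
time: 66.77
ee_pos: [0.4955, -0.0043, 0.2765]
eef_rot: [0.446, 0.895, 0.006, 0.005]
ft_force: [0.8, 0.3, -0.2]
width: 0.0434
```

Run:
```python
from h import *
S()
im,C=snap('wrist','w71',(0,0,560,240),1.4)
im,C=snap('top','t71',(120,120,440,340),2.5)
im,C=snap('scene','s71',(150,130,350,270),4)
```

```text
t66.77 p [ 0.4955 -0.0043  0.2765] yaw [0.798 0.602 0.015] z [ 0.014  0.007 -1.   ] F [ 0.8  0.3 -0.2] w 0.0434 q [-0.51 -0.01  0.43  1.74 -0.    1.4   0.57]
```

View pics/w71.png

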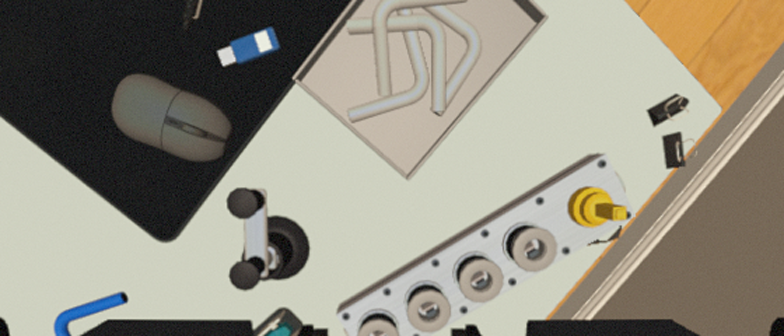

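View pics/t71.png

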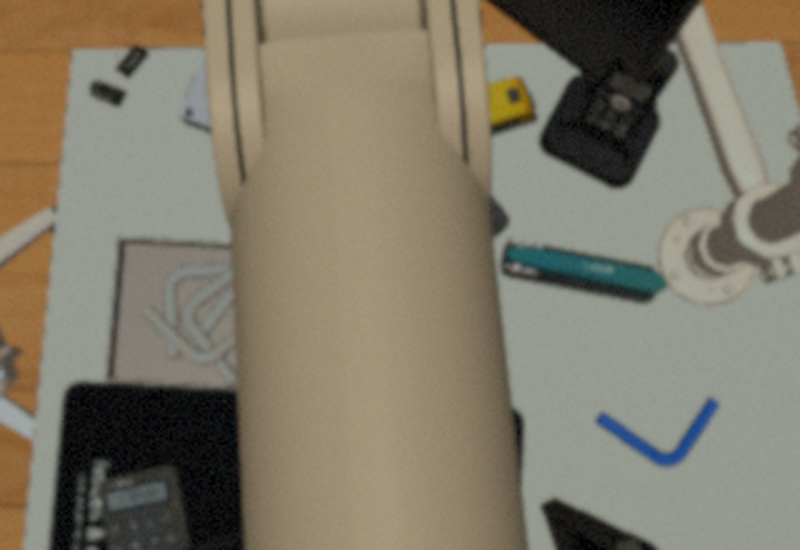

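View pics/s71.png

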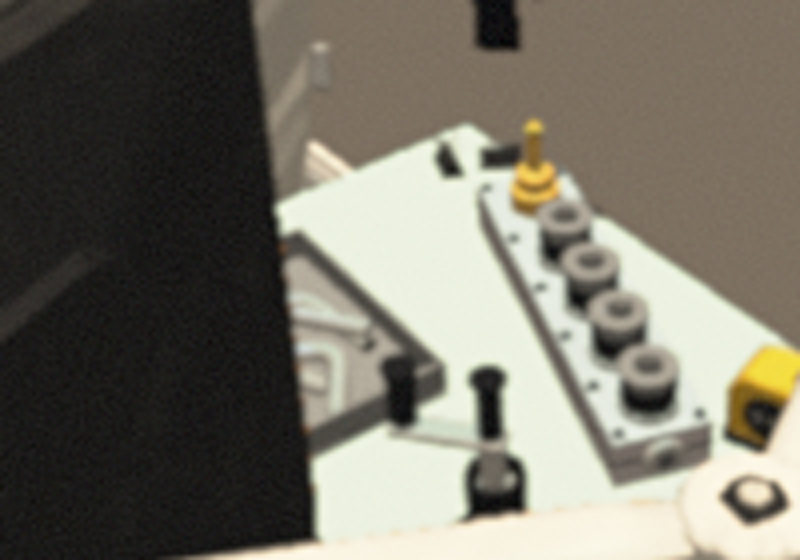

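Run:
```python
from h import *
_,A=load('w71');_,B=load('s71')
h=(245/1.4,274/1.4);k=(244/1.4,203/1.4)
sc=lambda x,y:(150+x/4,130+y/4)
print(onz(A,h,.125),onz(A,k,.124)); print(tri(A,h,B,sc(487,377)),tri(A,k,B,sc(400,365)))
print('holder top',onz(A,(284/1.4,247/1.4),.06))
```

```text
[ 0.42365629 -0.06619322  0.125     ] [ 0.39746878 -0.02740901  0.124     ]
(array([ 0.42451837, -0.0678949 ,  0.12232287]), np.float64(0.0026434850761305065)) (array([ 0.3978971 , -0.02902171,  0.12025994]), np.float64(0.0026123436920320675))
holder top [ 0.43053112 -0.05265501  0.06      ]
```

Run:
```python
from h import *
im,A=load('w71')
P=proj(A,[[.421,-.071,0.005],[.421,-.071,.06],[.421,-.071,.12]]);print(P)
im=im.copy()
for p in P: cv2.circle(im,tuple(int(v) for v in p.round()),2,(0,0,255),-1)
crop(im,'c71',(140,110,250,230),5)
```

```text
[[197.03339401 175.89190159]
 [186.59015275 184.39636473]
 [171.34518972 196.83565474]]
```

View pics/c71.png

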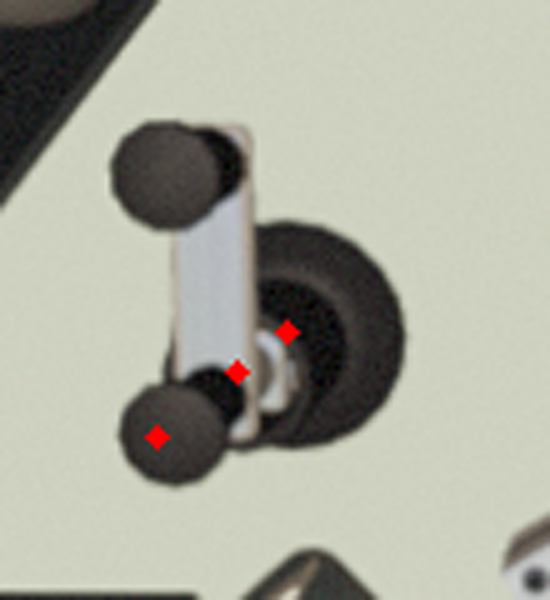

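Key hub, stem and holder line up along one vertical axis (upright and seated), and all four ports are empty with four tubes in the tray. The arm is clear of everything, so I'm handing in.

Run:
```python
from h import *
S()
print(r.close_job())
```

```text
t66.92 p [ 0.4971 -0.0031  0.2758] yaw [0.797 0.604 0.015] z [ 0.014  0.006 -1.   ] F [-0.7 -0.1  0.3] w 0.0434 q [-0.51 -0.01  0.43  1.74 -0.    1.39  0.57]
the job is handed in; nothing more can be done
None
```

I wound the valve clockwise to its stop with the key and put the key back in its holder. Then I drew all four tubes and laid them in the grey tray; tubes 1 and 2 first landed over its walls, so I regripped and moved them inside. I handed the job in at 66.9 s of the 184 s.

**Last checks:**
- **Tubes and tray:** the pictures show all four ports empty, and four tubes in the tray, inside its walls. I judged their positions, their heights and the tray lying flat by eye.
- **Key:** it stands upright, with its head and knob tops measured at about 0.120–0.122 m against 0.124–0.125 m expected when seated. One rough reading of the holder's top was about 20 mm off. Overlaying the holder axis measured earlier showed I had picked the wrong pixel.
- **Valve:** I could not read the spindle directly. I judged it shut from the key stalling at the stop on two attempts.
- **Tape measure and stapler:** both show in the last view; I did not measure whether they had shifted.

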